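# Clamp the fluid vials and load the sampling rods

### The arm

A 6-joint arm with a two-finger parallel gripper is mounted at the origin on the work surface. World frame = base frame: x ahead of the robot, y to its left, z up, the work surface at z = 0. Lengths are in m, angles in rad, forces in N, time in s.
With the tool pointing down it reaches from about 0.375 to 0.975 m from the base axis. Payload 3.8 kg.
Tool frame: the origin (TCP) lies at the very end of the fingers, on their centre line; the grasp point (between the pads) lies 19 mm behind it; z points along the fingers, y is the direction in which the jaws open and shut (so a half turn about z gives the same grasp; the last joint's range is limited). The gripper opens to 85 mm and grips with 20 to 120 N. Pads are 22 mm wide; open, the fingers measure 114 mm over their backs; the gripper's body (76 mm by 85 mm) begins 54 mm behind the grasp point. The pads swing forward as they close: fully open they stand 13 mm farther back than shut.
Start: joints at [-1.25, 0.264, 1.604, -0, 1.274, -0.037], TCP at [0.236, -0.632, 0.21] pointing down, gripper open.
Joint ranges: [-2.63, 2.63], [-0.94, 2.18], [0.31, 2.57], [-1.31, 4.45], [0, 2.66], [-2.55, 2.55]. Speed limits (rad/s): [2.57, 2.57, 3.14, 3.14, 3.14, 3.14].

### API

Orientations are given as a rotation vector (axis times angle).
In Python, from workcell import bot, read_camera, finish_job gives the robot as it stands. The module is installed in compiled form; this text tells all that it offers.
- The arm moves only by the tool servo_tool, never from a script. Its argument "targets" is text: rows parted by semicolons, each of 7 numbers parted by spaces: the turn, a rotation vector about the tool's x, y, z in rad, then the shift along the tool's x, y, z in mm, then the finger opening in mm, from 0 to 85.4. In form: wx wy wz x y z gripper; .... A call has 1 to 8 rows; each row shifts and turns the pose as measured when the row begins, along the tool's axes as they then stand; what a row does not reach is not made up. A row lasts 1/12 s, in which the tool goes at most 41.7 mm and 7.16 degrees, less where a joint would pass 70% of its speed; a pose out of reach is approached as far as the arm can. A call is refused whole if a number of a shift passes 41.7 or a number of a turn 0.125, either way. A call with a gripper value outside its range is refused whole. The fingers move at their own pace and stop on an object; "newtons" is the grip in N (left out, the last holds). Time passes only in rows, so rows that do not move let the fingers close. It gives the time, the measured TCP pose, the force and the opening at its end, in the units of the state.
- bot.read_state(): the state, without advancing time (a new reading comes with each control period).
- read_camera(name): name is "side" or "top"; returns a dict with "image" (420x560x3 uint8, red, green, blue), "mtx" (3x3 intrinsics, pixels), "eye" and "orientation" of the camera in the world. Camera axes: x right, y up, looking along -z (the intrinsics and any distortion apply to the point x, -y, -z); pixel columns grow to the right and rows downward; lengths in m; the calibration is good to about 2 mm. A picture is of the moment at which its call begins. There is no depth.
- finish_job(): hands the job in, once; it reports no verdict.
The state is a dict: "time": time; "q": joint angles; "joint_vel": joint speeds; "joint_torque": joint torques, N m; "tool_pos": TCP position; "tcp_rot": TCP orientation; "wrist_force": force on the tool from outside, world axes, zero at the start; "torque": the same for the moment, N m; "width": opening from 0.0 (shut) to 1.0 (fully open).
Only numpy, scipy, OpenCV 4.12 (cv2) and the standard library are available. Lean on these libraries where they do the work, as an engineer would, in place of code of your own. Each camera call takes 0.05 s, during which the arm holds its last target.

### The job

Get the tyre bay's brake-fluid tester ready: stand all the vials upright in the clamp tray in one straight row that starts at the end stop, closed up so that each touches the next, then turn the clamp knob clockwise until its slip clutch gives the first click, and stop there, before a second click. Every rod in the wooden stand is to end pushed fully down, shoulder on the mouth, into a vial of its own (there may be more vials than rods); leave the other things on the bench alone.

Things in the scene. Friction and masses are not known exactly. Their poses are not given: they have to be found in the camera images.
- tray: fixed clamp tray; origin on the bench; y runs along the row to the end stop, x to the back rail, z up. Deck top z = 6 mm. Back rail's face at x = +25 mm, end stop's face at y = +120 mm, both up to z = 26 mm. First vial's centre belongs at x = 0, y = +95 mm, the next at y = +45, -5, -55 mm. Knob housing 70 x 70 mm, top z = 30 mm, centred at x = 0, y = -160 mm
- spindle (a joint): clamp spindle under the knob, rad; 0 = wide open, grows clockwise from above; starts at 0 to 0.4. It drives the steel front bar towards the back rail by 8 mm per rad; the bar meets the 50 mm vials at about 1.5 rad
- bar_face (a point): middle of the front bar's inner face, 16.5 mm above the bench. The steel bar is 200 mm long, 16 mm thick and reaches from z = 6.5 to 26.5 mm; at spindle 0 its face is 62 mm from the back rail's
- handle (a joint): angle by which the black knob has slipped on the spindle's clutch, rad; 0 until the clutch slips, then grows as the knob is turned on clockwise. A white line on the knob and a black tick on the steel disc below line up until then. The clutch holds up to 0.20 N m (turning the free spindle takes about 0.05 N m). The first click is at 0.30 rad of slip and the second at 0.60 rad
- knob_grip (a point): point on the knob's vertical axis at the height to grip, 68.5 mm above the bench. The knob's grip is an upright black bar 54 mm long, 18 mm thick, from 46.5 to 82.5 mm above the bench. The point's x axis runs along the 54 mm length, y across the 18 mm thickness
- vial0: white square sample vial, 110 to 180 g, body 50 x 50 mm and 66 mm high with a grey square neck, 32 x 32 mm, on top (80 mm high in all); origin at the centre of the underside, z up, x and y square to the sides. The four vials are alike
- vial1: white square sample vial, 110 to 180 g, body 50 x 50 mm and 66 mm high with a grey square neck, 32 x 32 mm, on top (80 mm high in all); origin at the centre of the underside, z up, x and y square to the sides. The four vials are alike
- vial2: white square sample vial, 110 to 180 g, body 50 x 50 mm and 66 mm high with a grey square neck, 32 x 32 mm, on top (80 mm high in all); origin at the centre of the underside, z up, x and y square to the sides. The four vials are alike
- vial3: white square sample vial, 110 to 180 g, body 50 x 50 mm and 66 mm high with a grey square neck, 32 x 32 mm, on top (80 mm high in all); origin at the centre of the underside, z up, x and y square to the sides. The four vials are alike
- vial0_mouth (a point): centre of that vial's mouth, in the top of its neck, 80 mm above its underside: a round hole 12 mm wide with a 2 mm chamfer, 72 mm deep
- vial1_mouth (a point): centre of that vial's mouth, in the top of its neck, 80 mm above its underside: a round hole 12 mm wide with a 2 mm chamfer, 72 mm deep
- vial2_mouth (a point): centre of that vial's mouth, in the top of its neck, 80 mm above its underside: a round hole 12 mm wide with a 2 mm chamfer, 72 mm deep
- vial3_mouth (a point): centre of that vial's mouth, in the top of its neck, 80 mm above its underside: a round hole 12 mm wide with a 2 mm chamfer, 72 mm deep
- stand: fixed wooden rod stand, 210 x 54 mm (foot 230 x 70), 74 mm high, long along its x; origin at the centre of the underside. Rods hang in some of its four square 16 mm holes at x = -75, -25, 25, 75 mm
- rod0: sampling rod, 50 g: steel shaft 8 mm thick, 68 mm long with round tip, below a black square grip 20 x 20 mm, 44 mm high, ending in a 24 x 24 x 6 mm cap. Origin at the tip; z up to the cap, shoulder at z = 68 mm; x and y square to the grip. Hangs by its shoulder in the stand. May be absent; rods are alike. A vial takes the whole shaft: home means shoulder on mouth
- rod1: sampling rod, 50 g: steel shaft 8 mm thick, 68 mm long with round tip, below a black square grip 20 x 20 mm, 44 mm high, ending in a 24 x 24 x 6 mm cap. Origin at the tip; z up to the cap, shoulder at z = 68 mm; x and y square to the grip. Hangs by its shoulder in the stand. May be absent; rods are alike. A vial takes the whole shaft: home means shoulder on mouth
- rod2: sampling rod, 50 g: steel shaft 8 mm thick, 68 mm long with round tip, below a black square grip 20 x 20 mm, 44 mm high, ending in a 24 x 24 x 6 mm cap. Origin at the tip; z up to the cap, shoulder at z = 68 mm; x and y square to the grip. Hangs by its shoulder in the stand. May be absent; rods are alike. A vial takes the whole shaft: home means shoulder on mouth
- rod3: sampling rod, 50 g: steel shaft 8 mm thick, 68 mm long with round tip, below a black square grip 20 x 20 mm, 44 mm high, ending in a 24 x 24 x 6 mm cap. Origin at the tip; z up to the cap, shoulder at z = 68 mm; x and y square to the grip. Hangs by its shoulder in the stand. May be absent; rods are alike. A vial takes the whole shaft: home means shoulder on mouth
- cleaner: grey bottle, 68 mm wide, 200 mm high, bystander; origin under its centre
- jar: white jar with a steel lid, 76 mm wide, 100 mm high, bystander; origin under its centre
- wrench: steel wrench, 200 mm long, lying flat, bystander; origin under its middle
- socket: steel deep socket, 34 mm wide, 75 mm high, bystander; origin under its centre

How it is judged:
By the outcome, as a careful person would: the job done as asked, in the order asked, and still so for the second after the job is handed in, with the robot touching nothing.
Of rod0, rod1, rod2, rod3 only 2 to 4 are there at a start; the rules pass over those that are not, and their reading is None.
At some moment in a run one of vial0, vial1, vial2, vial3 may be knocked a few centimetres aside while the robot is not near it.
Once in a run the grip may slacken for a moment while it holds something.
It also fails if it takes over 210 s, if anything falls off the work surface, if the arm or the gripper's body presses on something with over 40 N, if the wrist force passes 120 N, or if a joint passes its speed limit or range.

## Working session

There is one attempt and no reset: what is moved stays moved. The work goes in short steps, Python scripts to look and compute and a tool call to move; the robot and the scene stay as the last step left them, time stands still between calls to the robot, and variables do not carry over. Pictures are saved under pics/ and viewed, and the job is handed in when it is done.

Besides the shell and the picture viewer there is one more tool, called after ">>>" as name(argument=value, ...), one argument or row to a line, values as JSON. servo_tool: Moves the arm, as the interface text tells. Its arguments: {"type":"object","properties":{"targets":{"type":"string"},"newtons":{"type":"number"}},"required":["targets"]}

```bash
ls; mkdir -p pics
python3 - <<'E'
from workcell import bot, read_camera
import cv2
s=bot.read_state(); print(s)
for n in("side","top"):
    c=read_camera(n); cv2.imwrite(f"pics/{n}0.png",c["image"][:,:,::-1]); print(n,c["mtx"],c["eye"],c["orientation"],[k for k in c])
E
```

```text
pics
{'time': 0.0, 'q': array([-1.24988303e+00,  2.64773599e-01,  1.60536350e+00,  7.98832930e-06,
        1.27371811e+00, -3.68772911e-02]), 'joint_vel': array([-2.03451407e-03,  6.57524144e-04,  7.16480641e-05, -1.59532465e-04,
       -1.25515786e-03,  3.22296663e-04]), 'joint_torque': array([ 1.35591985e-03, -5.15116167e+01, -3.67305493e+01,  1.58924595e-04,
        1.29567058e-02,  2.46363902e-05]), 'tool_pos': array([ 0.23615746, -0.63150665,  0.20825399]), 'tcp_rot': array([-3.08925108e+00, -5.58620811e-01,  4.90816236e-04]), 'wrist_force': array([-0.22549977, -0.99431177,  0.0472521 ]), 'torque': array([ 0.00654419, -0.01289225,  0.01337504]), 'width': 0.9999587851198837}
side [[531.79651899   0.         277.56729194]
 [  0.         531.79651899 210.29593123]
 [  0.           0.           1.        ]] [0.42163389 1.02600231 0.85506091] [ 0.12680988 -1.36234899 -2.68661796] ['image', 'mtx', 'eye', 'orientation']
top [[519.03399208   0.         271.00239756]
 [  0.         519.03399208 202.17229597]
 [  0.           0.           1.        ]] [ 0.43236919 -0.01695985  1.30407951] [ 0.10902391 -0.09668617 -1.56262744] ['image', 'mtx', 'eye', 'orientation']
```

View pics/side0.png

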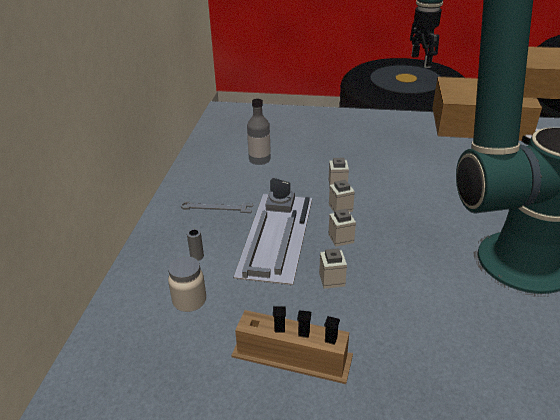

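View pics/top0.png

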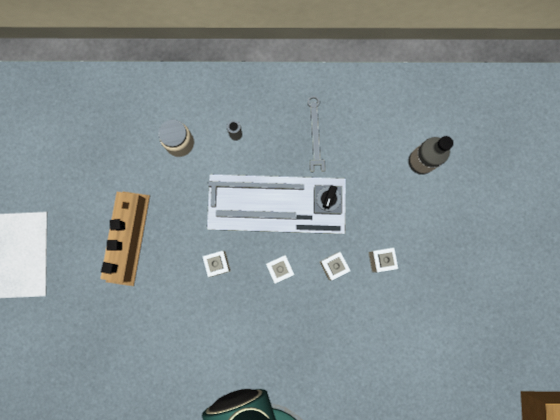

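```bash
cat > h.py <<'E'
import numpy as np, cv2
from scipy.spatial.transform import Rotation as R
from workcell import bot, read_camera
def cam(n):
    c=read_camera(n); c["R"]=R.from_rotvec(c["orientation"]).as_matrix(); c["bgr"]=c["image"][:,:,::-1].copy(); return c
def ray(c,u,v):
    k=c["mtx"]; d=np.array([(u-k[0,2])/k[0,0],-(v-k[1,2])/k[1,1],-1.]); d=c["R"]@d
    return np.array(c["eye"]),d/np.linalg.norm(d)
def onz(c,u,v,z):
    e,d=ray(c,u,v); return e+d*(z-e[2])/d[2]
def proj(c,p):
    q=c["R"].T@(np.array(p)-c["eye"]); k=c["mtx"]
    return np.array([k[0,0]*q[0]/-q[2]+k[0,2], k[1,1]*-q[1]/-q[2]+k[1,2]])
def tri(c1,p1,c2,p2):
    e1,d1=ray(c1,*p1); e2,d2=ray(c2,*p2)
    A=np.stack([d1,-d2],1); t=np.linalg.lstsq(A,e2-e1,rcond=None)[0]
    a=e1+t[0]*d1; b=e2+t[1]*d2; return (a+b)/2, np.linalg.norm(a-b)
def crop(c,x0,y0,x1,y1,s,fn):
    cv2.imwrite("pics/"+fn,cv2.resize(c["bgr"][y0:y1,x0:x1],None,fx=s,fy=s,interpolation=cv2.INTER_CUBIC))
def pose():
    s=bot.read_state(); return s
E
python3 - <<'E'
from h import *
c=cam("top"); crop(c,195,165,405,285,3.8,"t1.png"); crop(c,90,180,160,300,5,"t2.png")
c=cam("side"); crop(c,230,150,370,290,4.2,"s1.png"); crop(c,220,290,360,385,5,"s2.png")
E
```

```text
(no output)
```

View pics/t1.png

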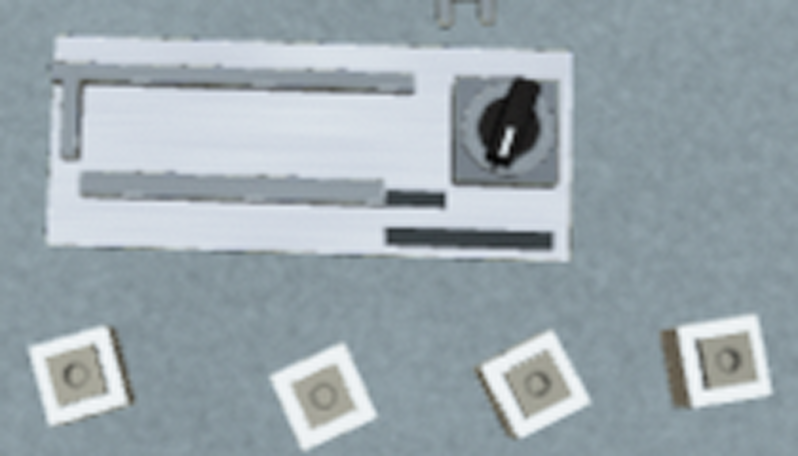

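View pics/s1.png

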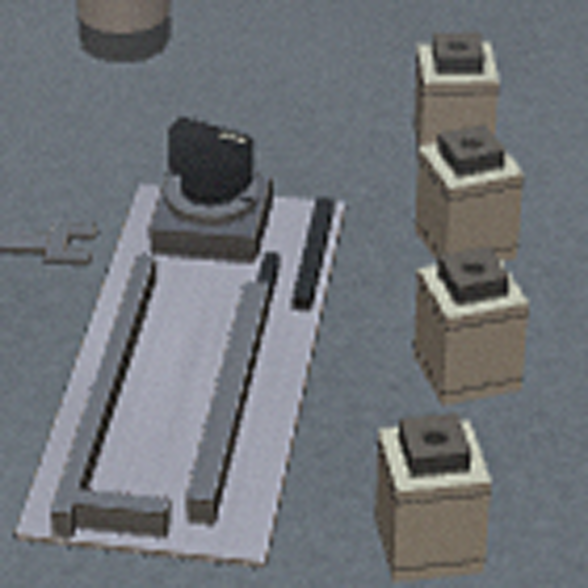

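View pics/t2.png

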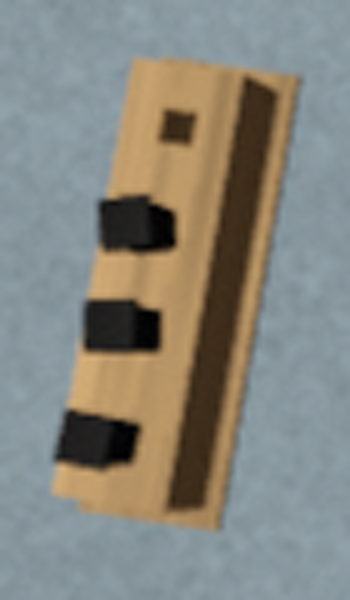

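View pics/s2.png

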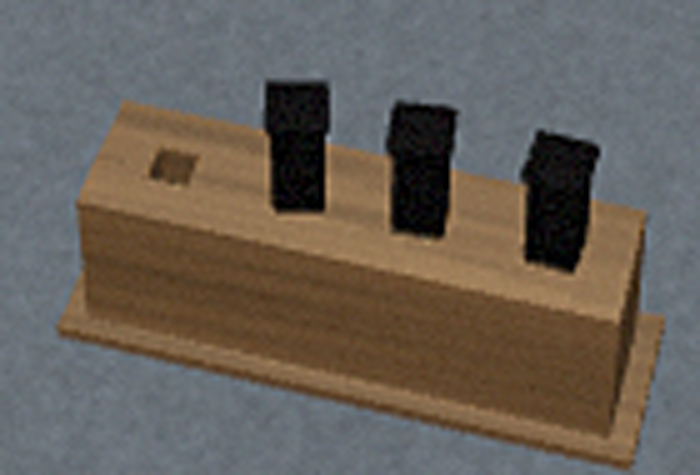

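```bash
cat > vials.py <<'E'
from h import *
def meas_top(c,hz=0.066,dbg=True):
    im=c["bgr"].astype(int); m=((im.min(2)>215)).astype(np.uint8)
    m[:, :60]=0
    out=[]
    m=cv2.resize(m*255,None,fx=4,fy=4,interpolation=cv2.INTER_CUBIC); m=(m>127).astype(np.uint8)
    cs,_=cv2.findContours(m,cv2.RETR_EXTERNAL,cv2.CHAIN_APPROX_NONE)
    for k in cs:
        a=cv2.contourArea(k)/16
        if 250<a<900:
            p=(k[:,0,:]+0.5)/4-0.5
            w=np.array([onz(c,u,v,hz)[:2] for u,v in p])
            r=cv2.minAreaRect((w*1000).astype(np.float32))
            ang=(r[2]+45)%90-45
            out.append((np.array(r[0]),r[1],ang,p.mean(0)))
    return out
if __name__=="__main__":
    c=cam("top")
    for o in meas_top(c): print("top white: c",np.round(o[0],1),"size",np.round(o[1],1),"ang deg",round(o[2],1),"px",np.round(o[3],1))
E
python3 vials.py
python3 - <<'E'
from h import *
t=cam("top"); s=cam("side")
T=lambda x,y:(x/3.8+195-.5+.13,y/3.8+165-.5+.13)
S=lambda x,y:(x/4.2+230-.38,y/4.2+150-.38)
def pr(n,a,b):
    p,g=tri(t,T(*a),s,S(*b)); print(n,np.round(p*1000,1),"gap",round(g*1000,1))
for i,(a,b) in enumerate([((77,375),(434,438)),((323,396),(474,268)),((538,383),(470,145)),((728,361),(458,47))]): pr("mouth%d"%i,a,b)
pr("railR near stop top corner",(83,81),(82,490))
pr("stop front corner", (64,160),(168,500))
pr("rail end inner",(413,95),(153,262))
pr("bar stop end inner",(80,173),(190,500))
pr("knob white outer",(500,153),(232,139))
for n,a in [("tray c00",(57,36)),("tray c10",(572,51)),("c11",(570,262)),("c01",(47,244))]:
    print(n,np.round(onz(t,*T(*a),0.006)*1000,1))
for n,a,z in [("rail in L",(83,83),.026),("rail in R",(413,95),.026),("stop bot",(79,160),.026),("bar in L",(80,173),.0265),("bar inR",(384,181),.0265),("house",(453,76),.03),("house",(560,84),.03),("house",(557,187),.03),("house",(450,183),.03),("w0",(509,127),.0825),("w1",(500,153),.0825)]:
    print(n,np.round(onz(t,*T(*a),z)*1000,1))
E
```

```text
top white: c [436.5 -27.9] size [50.7 50.7] ang deg 24.2 px [279.6 268.8]
top white: c [ 444.6 -160. ] size [49.9 50.8] ang deg 26.6 px [335.5 265.7]
top white: c [448.4 125.1] size [50.5 50.4] ang deg 16.7 px [215.  263.4]
top white: c [ 460.1 -278.1] size [50.8 50.4] ang deg 9.7 px [385.3 259.4]
mouth0 [448.4 124.   78.9] gap 0.1
mouth1 [436.  -28.   80.3] gap 1.1
mouth2 [ 445.1 -160.4   78.5] gap 0.4
mouth3 [ 459.4 -277.4   79.7] gap 0.2
railR near stop top corner [640.3 130.   24.8] gap 1.8
stop front corner [588.6 140.6  32.9] gap 1.5
rail end inner [634.9 -86.7  22.9] gap 3.3
bar stop end inner [579.6 130.8  25.3] gap 1.3
knob white outer [ 590.  -137.3   85.9] gap 5.7
tray c00 [674.7 150.3   6. ]
tray c10 [ 666.1 -193.8    6. ]
c11 [ 525.2 -190.8    6. ]
c01 [535.2 153.9   6. ]
rail in L [639.6 130.   26. ]
rail in R [632.8 -86.7  26. ]
stop bot [588.7 131.6  26. ]
bar in L [580.1 130.7  26.5]
bar inR [575.9 -67.6  26.5]
house [ 644.8 -112.6   30. ]
house [ 639.9 -182.5   30. ]
house [ 572.2 -179.7   30. ]
house [ 574.4 -110.3   30. ]
w0 [ 604.  -143.5   82.5]
w1 [ 587.6 -137.7   82.5]
```

```bash
cat > plan.py <<'E'
# python3 plan.py x y z(mm) yaw(deg of tool y axis, mod180 auto unless 'f') grip  -> rows
import sys; from h import *
def rows(x,y,z,yaw,grip,step=38,rstep=0.115,full=False):
    s=bot.read_state(); p=s["tool_pos"]*1000; R0=R.from_rotvec(s["tcp_rot"]); 
    Y0=R0.as_matrix()[:,1]; cur=np.degrees(np.arctan2(Y0[1],Y0[0]))
    if not full:
        yaw=cur+((yaw-cur+90)%180-90)
    a=np.radians(yaw); yv=np.array([np.cos(a),np.sin(a),0]); zv=np.array([0,0,-1.]); xv=np.cross(yv,zv)
    R1=R.from_matrix(np.stack([xv,yv,zv],1))
    dr=(R0.inv()*R1).as_rotvec(); d=np.array([x,y,z])-p
    n=max(1,int(np.ceil(max(np.linalg.norm(d)/step,np.linalg.norm(dr)/rstep))))
    out=[]
    for i in range(n):
        Ri=R0*R.from_rotvec(dr*i/n)
        t=Ri.inv().apply(d/n); out.append(" ".join(f"{v:.3f}" for v in dr/n)+" "+" ".join(f"{v:.1f}" for v in t)+f" {grip:g}")
    print(f"t={s['time']:.2f} pos {np.round(p,1)} yaw {cur:.1f} q6 {s['q'][5]:.2f} dist {np.linalg.norm(d):.1f} dr {np.degrees(np.linalg.norm(dr)):.1f} F {np.round(s['wrist_force'],1)} w {s['width']*85.4:.1f}")
    for k in range(0,n,8): print("; ".join(out[k:k+8]))
if __name__=="__main__":
    a=[float(v) for v in sys.argv[1:6]]; step=float(sys.argv[6]) if len(sys.argv)>6 else 38
    rows(*a,step=step,full="f" in sys.argv)
E
python3 - <<'E'
from h import *
t=cam("top"); 
# tray outline by white mask
im=t["bgr"].astype(int); m=(im.min(2)>185).astype(np.uint8); m[:170]=0; m[240:]=0; m[:,:200]=0; m[:,355:]=0
m=cv2.morphologyEx(m,cv2.MORPH_CLOSE,np.ones((15,15)))
cs,_=cv2.findContours(m,0,cv2.CHAIN_APPROX_NONE); k=max(cs,key=cv2.contourArea)
w=np.array([onz(t,*p,0.006)[:2] for p in k[:,0]])*1000
print(cv2.minAreaRect(w.astype(np.float32)))
E
python3 plan.py 448.4 124.5 150 16.7 85
```

```text
((600.2093505859375, -19.452529907226562), (345.3274230957031, 139.47528076171875), 88.49705505371094)
t=0.40 pos [ 236.4 -632.2  209.4] yaw -69.5 q6 -0.04 dist 788.1 dr 86.2 F [ 0.3 -0.4 -0.1] w 85.6
-0.000 -0.000 -0.072 22.1 -30.2 2.8 85; -0.000 -0.000 -0.072 24.2 -28.6 2.8 85; -0.000 -0.000 -0.072 26.2 -26.8 2.8 85; -0.000 -0.000 -0.072 28.0 -24.8 2.8 85; -0.000 -0.000 -0.072 29.7 -22.7 2.8 85; -0.000 -0.000 -0.072 31.3 -20.6 2.8 85; -0.000 -0.000 -0.072 32.7 -18.3 2.8 85; -0.000 -0.000 -0.072 33.9 -15.9 2.8 85
-0.000 -0.000 -0.072 34.9 -13.4 2.8 85; -0.000 -0.000 -0.072 35.8 -10.9 2.8 85; -0.000 -0.000 -0.072 36.5 -8.3 2.8 85; -0.000 -0.000 -0.072 37.0 -5.7 2.8 85; -0.000 -0.000 -0.072 37.3 -3.0 2.8 85; -0.000 -0.000 -0.072 37.4 -0.3 2.8 85; -0.000 -0.000 -0.072 37.3 2.4 2.8 85; -0.000 -0.000 -0.072 37.1 5.0 2.8 85
-0.000 -0.000 -0.072 36.6 7.7 2.8 85; -0.000 -0.000 -0.072 36.0 10.3 2.8 85; -0.000 -0.000 -0.072 35.2 12.8 2.8 85; -0.000 -0.000 -0.072 34.1 15.3 2.8 85; -0.000 -0.000 -0.072 33.0 17.7 2.8 85
```

>>> servo_tool(
  targets="0 0 -0.072 22 -30 3 85; 0 0 -0.072 24 -29 3 85; 0 0 -0.072 26 -27 3 85; 0 0 -0.072 28 -25 3 85; 0 0 -0.072 30 -23 3 85; 0 0 -0.072 31 -21 3 85; 0 0 -0.072 33 -18 3 85; 0 0 -0.072 34 -16 3 85",
  newtons=40,
)

```text
time: 1.07
tool_pos: [0.314, -0.3396, 0.1829]
tcp_rot: [2.789, 1.433, -0.002]
wrist_force: [1.9, 0.3, -0.1]
width: 0.995
```

>>> servo_tool(
  targets="0 0 -0.072 35 -13 3 85; 0 0 -0.072 36 -11 3 85; 0 0 -0.072 36 -8 3 85; 0 0 -0.072 37 -6 3 85; 0 0 -0.072 37 -3 3 85; 0 0 -0.072 37 0 3 85; 0 0 -0.072 37 2 3 85; 0 0 -0.072 37 5 3 85",
)

```text
time: 1.73
tool_pos: [0.387, -0.0373, 0.1589]
tcp_rot: [2.233, 2.187, 0.003]
wrist_force: [0.9, 0.2, 0.3]
width: 0.995
```

```bash
python3 plan.py 448.4 124.5 150 16.7 85
```

```text
t=1.73 pos [387.  -37.3 158.9] yaw -1.2 q6 -0.13 dist 173.3 dr 17.9 F [0.9 0.2 0.3] w 85.0
0.002 0.002 -0.062 32.6 11.6 1.6 85; 0.002 0.002 -0.062 31.8 13.6 1.7 85; 0.002 0.002 -0.062 30.9 15.6 1.7 85; 0.002 0.002 -0.062 29.9 17.5 1.7 85; 0.002 0.002 -0.062 28.7 19.3 1.8 85
```

>>> servo_tool(
  targets="0 0 -0.062 33 12 2 85; 0 0 -0.062 32 14 2 85; 0 0 -0.062 31 16 2 85; 0 0 -0.062 30 17.5 2 85; 0 0 -0.062 29 19 2 85; 0 0 0 0 0 0 85; 0 0 0 0 0 0 85",
)

```text
time: 2.32
tool_pos: [0.4507, 0.1428, 0.1502]
tcp_rot: [1.829, 2.529, 0.01]
wrist_force: [-0.4, -0.8, 0.3]
width: 0.99
```

```bash
python3 plan.py 448.4 124.5 90 16.7 85
```

```text
t=2.32 pos [450.7 142.8 150.2] yaw 18.3 q6 -0.05 dist 62.9 dr 2.0 F [-0.4 -0.8  0.3] w 84.5
0.009 0.007 0.014 -7.9 -4.5 30.1 85; 0.009 0.007 0.014 -8.2 -4.1 30.1 85
```

>>> servo_tool(
  targets="0.009 0.007 0.014 -8 -4.5 10 85; 0.009 0.007 0.014 -8 -4 10 85; 0 0 0 0 0 0 85",
)

```text
time: 2.57
tool_pos: [0.4471, 0.1225, 0.1291]
tcp_rot: [-1.878, -2.516, 0.0]
wrist_force: [-1.1, -0.5, -0.1]
width: 0.996
```

```bash
python3 plan.py 448.4 124.5 28 16.7 85 25; python3 vials.py
```

```text
t=2.57 pos [447.1 122.5 129.1] yaw 16.5 q6 -0.08 dist 101.1 dr 0.2 F [-1.1 -0.5 -0.1] w 85.1
-0.000 -0.000 -0.001 0.3 0.4 20.2 85; -0.000 -0.000 -0.001 0.3 0.4 20.2 85; -0.000 -0.000 -0.001 0.3 0.4 20.2 85; -0.000 -0.000 -0.001 0.3 0.4 20.2 85; -0.000 -0.000 -0.001 0.3 0.4 20.2 85
top white: c [436.6 -28.2] size [50.8 51.6] ang deg 24.5 px [279.8 269. ]
top white: c [ 445.3 -160.2] size [51.  51.7] ang deg 26.6 px [335.5 265.6]
top white: c [ 460. -278.] size [51.5 50.8] ang deg 9.7 px [385.3 259.4]
top white: c [651.2 -55.9] size [ 14.1 144.6] ang deg 0.3 px [292.4 179.4]
```

>>> servo_tool(
  targets="0 0 0 0.4 0.4 20 85; 0 0 0 0.4 0.4 20 85; 0 0 0 0.4 0.4 20 85; 0 0 0 0.4 0.4 18 85; 0 0 0 0.4 0.4 10 85; 0 0 0 0 0 0 85; 0 0 0 0 0 0 85",
)

```text
time: 3.2
tool_pos: [0.4495, 0.1162, 0.0398]
tcp_rot: [1.905, 2.498, 0.004]
wrist_force: [0.1, -0.1, 0.2]
width: 0.995
```

```bash
python3 plan.py 448.4 124.5 28 16.7 85 25;python3 -c "
from h import *
c=cam('side'); crop(c,270,180,400,310,4,'s3.png')"
```

```text
t=3.20 pos [449.5 116.2  39.8] yaw 15.4 q6 -0.07 dist 14.5 dr 1.4 F [ 0.1 -0.1  0.2] w 85.0
0.002 -0.001 -0.024 8.3 1.1 11.8 85
```

View pics/s3.png

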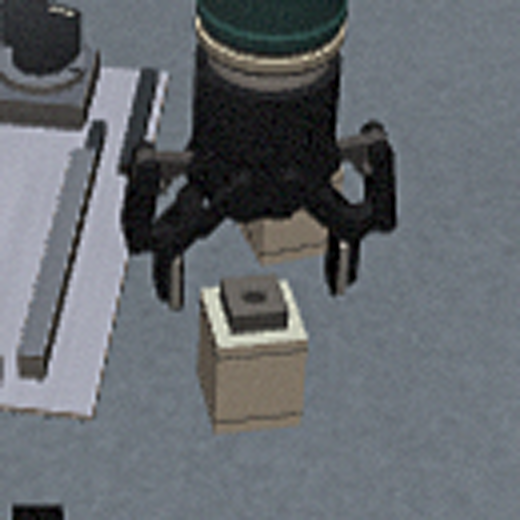

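```bash
python3 -c "
from h import *
c=cam('side')
for z in (.04,.053): print([ (proj(c,[.4495+s*.0456,.1162+s*.0125,z])-[270,180])*4 for s in (-1,1)])
print((proj(c,[.4484,.1245,.08])-[270,180])*4)
"
```

```text
[array([329.3569828 , 330.89461131]), array([165.58418816, 346.07276486])]
[array([330.85552449, 313.7078367 ]), array([166.04421832, 328.86970161])]
[251.77629363 294.69200388]
```

>>> servo_tool(
  targets="0 0 -0.024 8 1 0 85; 0 0 0 0 0 6 85; 0 0 0 0 0 6 85; 0 0 0 0 0 0 85",
)

```text
time: 3.63
tool_pos: [0.4527, 0.1264, 0.0317]
tcp_rot: [1.867, 2.518, 0.016]
wrist_force: [1.0, 0.2, -0.5]
width: 0.992
```

```bash
python3 plan.py 448.4 124.5 28 16.7 85 25;python3 -c "
from h import *
c=cam('side'); crop(c,270,180,400,310,4,'s4.png')
c=cam('top'); crop(c,170,220,270,310,6,'t4.png')"
```

```text
t=3.63 pos [452.7 126.4  31.7] yaw 16.9 q6 -0.08 dist 6.0 dr 0.7 F [ 1.   0.2 -0.5] w 84.7
0.012 -0.001 0.004 -0.5 -4.7 3.6 85
```

View pics/s4.png

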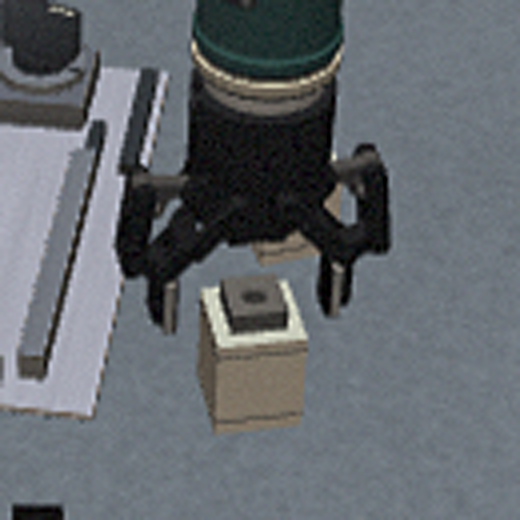

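View pics/t4.png

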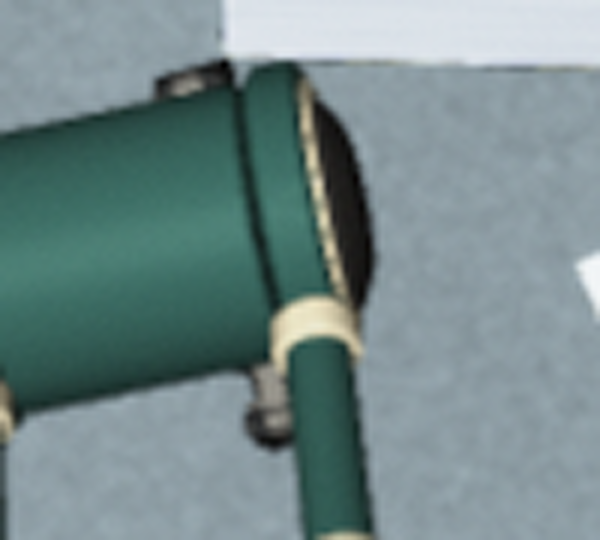

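>>> servo_tool(
  targets="0.012 0 0 -1 -4.5 3 85; 0 0 0 0 0 2 85; 0 0 0 0 0 0 85; 0 0 0 0 0 0 60; 0 0 0 0 0 0 60; 0 0 0 0 0 0 60; 0 0 0 0 0 0 60",
)

```text
time: 4.32
tool_pos: [0.4487, 0.1238, 0.0267]
tcp_rot: [-1.87, -2.523, 0.0]
wrist_force: [0.2, -0.0, 0.2]
width: 0.704
```

```bash
python3 plan.py 448.4 124.5 28 16.7 85 25;python3 -c "
from h import *
c=cam('side'); crop(c,270,180,400,310,4,'s5.png')"
```

```text
t=4.32 pos [448.7 123.8  26.7] yaw 16.9 q6 -0.08 dist 1.5 dr 0.2 F [ 0.2 -0.   0.2] w 60.1
-0.001 -0.001 0.003 0.7 -0.1 -1.3 85
```

View pics/s5.png

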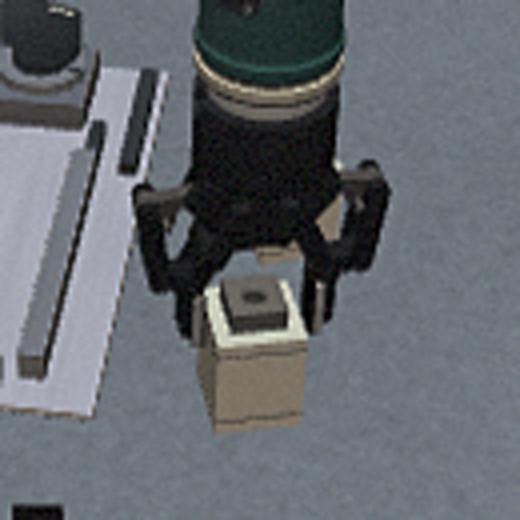

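```bash
python3 -c "
from h import *
c=cam('side')
a=np.radians(16.9)
for z in (.03,.04,.05,.06): print(z,[ np.round((proj(c,[.4487+s*.033*np.cos(a),.1238+s*.033*np.sin(a),z])-[270,180])*4) for s in (1,-1)])
"
```

```text
0.03 [array([190., 367.]), array([304., 354.])]
0.04 [array([191., 354.]), array([305., 341.])]
0.05 [array([191., 341.]), array([306., 328.])]
0.06 [array([192., 327.]), array([307., 315.])]
```

>>> servo_tool(
  targets="0 0 0 0 0 3 60; 0 0 0 0 0 3 60; 0 0 0 0 0 0 60; 0 0 0 0 0 0 40; 0 0 0 0 0 0 40; 0 0 0 0 0 0 40; 0 0 0 0 0 0 40; 0 0 0 0 0 0 40",
  newtons=50,
)

```text
time: 5.08
tool_pos: [0.4493, 0.1239, 0.0206]
tcp_rot: [-1.871, -2.524, -0.001]
wrist_force: [-0.3, 0.3, 1.0]
width: 0.576
```

```bash
python3 plan.py 448.4 124.5 120 16.7 40 25;python3 -c "
from h import *
c=cam('side'); crop(c,270,180,400,310,4,'s6.png')"
```

```text
t=5.08 pos [449.3 123.9  20.6] yaw 16.9 q6 -0.08 dist 99.4 dr 0.2 F [-0.3  0.3  1. ] w 49.2
0.000 -0.000 0.001 0.2 -0.2 -24.9 40; 0.000 -0.000 0.001 0.2 -0.2 -24.9 40; 0.000 -0.000 0.001 0.2 -0.2 -24.9 40; 0.000 -0.000 0.001 0.2 -0.2 -24.9 40
```

View pics/s6.png

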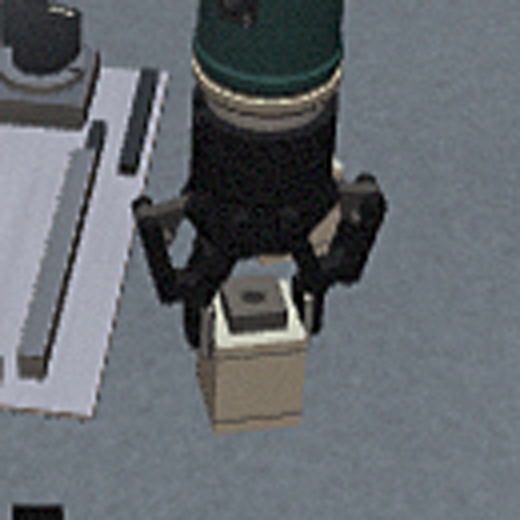

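>>> servo_tool(
  targets="0 0 0 0 0 -10 40; 0 0 0 0 0 -20 40; 0 0 0 0 0 -25 40; 0 0 0 0 0 -25 40; 0 0 0 0 0 0 40",
)

```text
time: 5.55
tool_pos: [0.4452, 0.123, 0.102]
tcp_rot: [-1.867, -2.519, 0.01]
wrist_force: [0.9, 0.7, -0.8]
width: 0.573
```

```bash
python3 plan.py 612.5 105 100 -1.5 40 25
```

```text
t=5.55 pos [445.2 123.  102. ] yaw 16.9 q6 -0.08 dist 168.3 dr 18.4 F [ 0.9  0.7 -0.8] w 48.9
-0.001 0.000 0.046 -9.4 22.1 0.1 40; -0.001 0.000 0.046 -8.4 22.5 0.1 40; -0.001 0.000 0.046 -7.3 22.9 0.1 40; -0.001 0.000 0.046 -6.3 23.2 0.2 40; -0.001 0.000 0.046 -5.2 23.5 0.2 40; -0.001 0.000 0.046 -4.1 23.7 0.2 40; -0.001 0.000 0.046 -3.0 23.8 0.3 40
```

>>> servo_tool(
  targets="0 0 0.046 -9.4 22 0 40; 0 0 0.046 -8.4 22.5 0 40; 0 0 0.046 -7.3 23 0 40; 0 0 0.046 -6.3 23 0 40; 0 0 0.046 -5 23.5 0 40; 0 0 0.046 -4 23.7 0 40; 0 0 0.02 -1 10 0 40; 0 0 0 0 0 0 40",
)

```text
time: 6.22
tool_pos: [0.6007, 0.1055, 0.1]
tcp_rot: [-2.232, -2.201, 0.014]
wrist_force: [0.2, -0.3, -0.6]
width: 0.575
```

```bash
python3 plan.py 612.5 105 70 -1.5 40 25; python3 vials.py
```

```text
t=6.22 pos [600.7 105.5 100. ] yaw -0.8 q6 0.15 dist 32.2 dr 1.0 F [ 0.2 -0.3 -0.6] w 49.1
-0.006 0.001 0.006 -0.2 6.0 14.9 40; -0.006 0.001 0.006 -0.1 6.0 14.9 40
top white: c [436.6 -28.2] size [52.4 52. ] ang deg 24.5 px [279.6 269. ]
top white: c [ 444.9 -160.4] size [52.  51.8] ang deg 26.5 px [335.4 265.8]
top white: c [ 460.2 -278.2] size [51.8 51.7] ang deg 9.3 px [385.3 259.6]
```

>>> servo_tool(
  targets="-0.006 0 0.006 0 6 15 40; -0.006 0 0.006 0 5 15 40; 0 0 0 0 0 5 40; 0 0 0 0 0 0 40; 0 0 0 0 0 0 40",
)

```text
time: 6.68
tool_pos: [0.603, 0.1061, 0.0627]
tcp_rot: [-2.241, -2.196, 0.011]
wrist_force: [-0.2, 0.3, -1.0]
width: 0.575
```

```bash
python3 plan.py 612.5 105 28 -1.5 40 15; python3 -c "
from h import *
c=cam('top'); crop(c,195,165,355,255,5,'t7.png')
c=cam('side'); crop(c,230,150,370,290,4.2,'s7.png')"
```

```text
t=6.68 pos [603.  106.1  62.7] yaw -1.2 q6 0.15 dist 36.0 dr 0.6 F [-0.2  0.3 -1. ] w 49.1
-0.003 0.001 0.002 -0.3 3.3 11.5 40; -0.003 0.001 0.002 -0.3 3.2 11.5 40; -0.003 0.001 0.002 -0.3 3.2 11.5 40
```

View pics/s7.png

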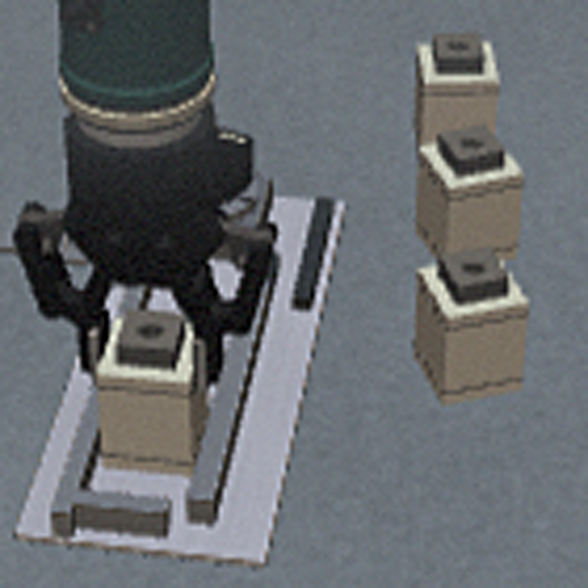

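View pics/t7.png

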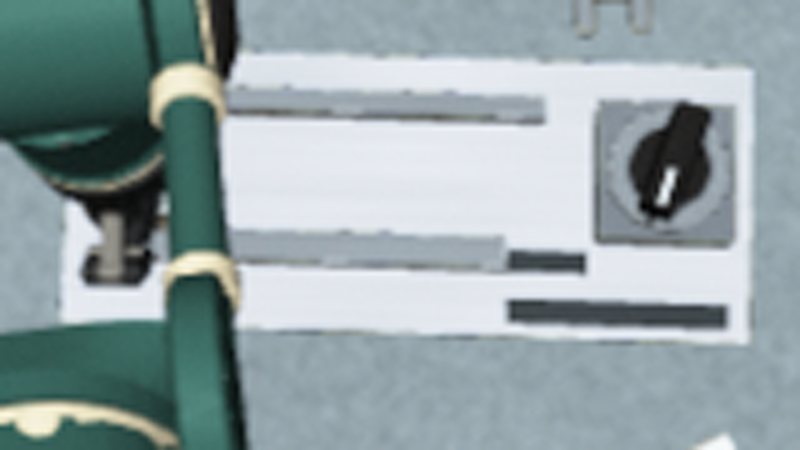

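```bash
python3 -c "
from h import *
c=cam('side'); print(np.round(onz(c,150/4.2+230-.38,330/4.2+150-.38,.1221)*1000,1), pose()['tool_pos'])"
```

```text
[602.3 106.3 122.1] [0.60443333 0.10608452 0.06368071]
```

>>> servo_tool(
  targets="-0.003 0 0.003 -0.5 5 5 40; -0.003 0 0.003 -0.5 4 5 40; 0 0 0 0 0 5 40; 0 0 0 0 0 0 40; 0 0 0 0 0 0 40",
)

```text
time: 7.25
tool_pos: [0.6163, 0.1051, 0.0501]
tcp_rot: [2.247, 2.188, 0.006]
wrist_force: [0.6, -0.4, -0.7]
width: 0.578
```

```bash
python3 plan.py 612.5 105 28 -1.5 40 15
```

```text
t=7.25 pos [616.3 105.1  50.1] yaw -1.5 q6 0.16 dist 22.5 dr 0.4 F [ 0.6 -0.4 -0.7] w 49.3
0.003 0.000 -0.000 -0.1 -2.0 11.1 40; 0.003 0.000 -0.000 -0.1 -1.9 11.1 40
```

>>> servo_tool(
  targets="0.003 0 0 0 -3 0 40; 0 0 0 0 0 0 40; 0 0 0 0 0 0 40",
)

```text
time: 7.5
tool_pos: [0.6128, 0.1051, 0.0497]
tcp_rot: [2.25, 2.19, 0.001]
wrist_force: [-0.4, -1.1, -0.8]
width: 0.577
```

```bash
python3 plan.py 612.5 105 28 -1.5 40 15
```

```text
t=7.50 pos [612.8 105.1  49.7] yaw -1.5 q6 0.16 dist 21.7 dr 0.1 F [-0.4 -1.1 -0.8] w 49.3
0.001 0.000 -0.000 -0.0 -0.2 10.8 40; 0.001 0.000 -0.000 -0.0 -0.1 10.8 40
```

>>> servo_tool(
  targets="0 0 0 0 0 8 40; 0 0 0 0 0 8 40; 0 0 0 0 0 4 40; 0 0 0 0 0 1 40; 0 0 0 0 0 0 40",
)

```text
time: 7.92
tool_pos: [0.6128, 0.1051, 0.0266]
tcp_rot: [2.249, 2.19, 0.002]
wrist_force: [-0.4, -0.2, 4.9]
width: 0.574
```

```bash
python3 plan.py 612.5 105 27 -1.5 40 15; python3 -c "
from h import *
c=cam('side'); crop(c,230,150,370,290,4.2,'s8.png')"
```

```text
t=7.92 pos [612.8 105.1  26.6] yaw -1.5 q6 0.16 dist 0.5 dr 0.2 F [-0.4 -0.2  4.9] w 49.0
0.002 0.001 -0.001 -0.1 -0.3 -0.4 40
```

View pics/s8.png

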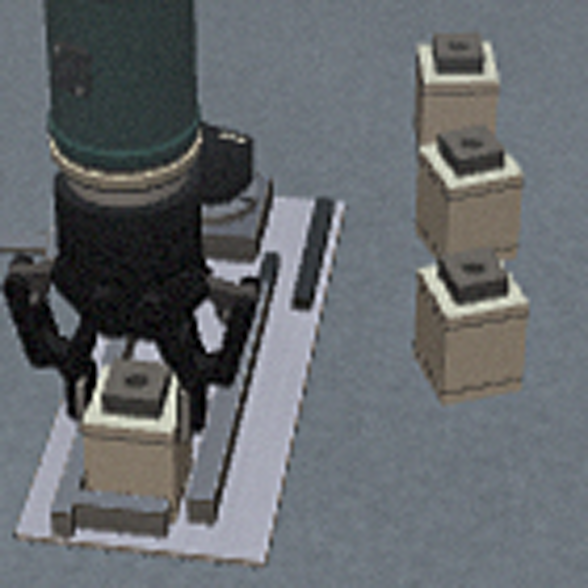

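>>> servo_tool(
  targets="0 0 0 2 0 -0.3 40; 0 0 0 2 0 0 40; 0 0 0 0 0 0 40; 0 0 0 0 0 0 40",
)

```text
time: 8.3
tool_pos: [0.6131, 0.1066, 0.0275]
tcp_rot: [2.245, 2.189, -0.004]
wrist_force: [0.6, -0.5, -1.5]
width: 0.576
```

>>> servo_tool(
  targets="0 0 0 2 0 0.5 40; 0 0 0 2 0 0.5 40; 0 0 0 1 0 0 40; 0 0 0 0 0 0 40; 0 0 0 0 0 0 40",
)

```text
time: 8.72
tool_pos: [0.6133, 0.1068, 0.0275]
tcp_rot: [2.237, 2.189, -0.014]
wrist_force: [0.7, -0.4, -1.5]
width: 0.576
```

>>> servo_tool(
  targets="0 0 0 0 0 0 85; 0 0 0 0 0 0 85; 0 0 0 0 0 0 85; 0 0 0 0 0 0 85; 0 0 0 0 0 -15 85; 0 0 0 0 0 -30 85; 0 0 0 0 0 -40 85; 0 0 0 0 0 0 85",
)

```text
time: 9.38
tool_pos: [0.612, 0.111, 0.1137]
tcp_rot: [2.241, 2.192, -0.013]
wrist_force: [2.4, 1.0, 1.8]
width: 0.995
```

```bash
python3 plan.py 436.6 -28 125 24.4 85 35; python3 plan.py 436.6 -28 125 -65.6 85 35
```

```text
t=9.38 pos [612.  111.  113.7] yaw -1.3 q6 0.17 dist 224.0 dr 25.7 F [2.4 1.  1.8] w 85.0
-0.001 0.001 -0.064 -20.4 -24.6 -1.4 85; -0.001 0.001 -0.064 -18.8 -25.9 -1.4 85; -0.001 0.001 -0.064 -17.1 -27.0 -1.4 85; -0.001 0.001 -0.064 -15.3 -28.0 -1.5 85; -0.001 0.001 -0.064 -13.5 -29.0 -1.5 85; -0.001 0.001 -0.064 -11.6 -29.8 -1.6 85; -0.001 0.001 -0.064 -9.7 -30.5 -1.6 85
t=9.38 pos [612.  111.  113.7] yaw -1.3 q6 0.17 dist 224.0 dr 64.3 F [2.4 1.  1.8] w 85.0
0.000 0.001 0.112 -14.3 -17.2 -1.0 85; 0.000 0.001 0.112 -16.1 -15.5 -1.0 85; 0.000 0.001 0.112 -17.8 -13.6 -1.0 85; 0.000 0.001 0.112 -19.2 -11.5 -1.0 85; 0.000 0.001 0.112 -20.4 -9.3 -1.0 85; 0.000 0.001 0.112 -21.3 -7.0 -1.0 85; 0.000 0.001 0.112 -21.9 -4.5 -1.0 85; 0.000 0.001 0.112 -22.3 -2.1 -1.1 85
0.000 0.001 0.112 -22.4 0.4 -1.1 85; 0.000 0.001 0.112 -22.2 2.9 -1.1 85
```

>>> servo_tool(
  targets="0 0 -0.064 -20 -24 -1 85; 0 0 -0.064 -19 -26 -1 85; 0 0 -0.064 -17 -27 -1 85; 0 0 -0.064 -15 -28 -1 85; 0 0 -0.064 -13 -29 -1 85; 0 0 -0.064 -11 -25 -1 85; 0 0 -0.03 -5 -15 -1 85; 0 0 0 0 0 0 85",
)

```text
time: 10.05
tool_pos: [0.4559, -0.0167, 0.1265]
tcp_rot: [1.704, 2.619, 0.004]
wrist_force: [-0.6, -1.0, -0.6]
width: 0.997
```

```bash
python3 plan.py 436.6 -28 100 24.4 85 35;  python3 vials.py
```

```text
t=10.05 pos [455.9 -16.7 126.5] yaw 23.9 q6 -0.50 dist 34.7 dr 1.1 F [-0.6 -1.  -0.6] w 85.2
0.012 0.013 -0.009 -2.2 -22.5 26.3 85
top white: c [ 445.3 -160.2] size [51.  51.7] ang deg 26.6 px [335.5 265.6]
top white: c [ 460. -278.] size [51.5 50.8] ang deg 9.7 px [385.3 259.4]
top white: c [613.7 109. ] size [48.2 50.2] ang deg 0.3 px [223.3 194.6]
top white: c [651.2 -59.5] size [ 14.1 151.8] ang deg 0.3 px [294.  179.4]
```

>>> servo_tool(
  targets="0.008 0.008 -0.009 -2 -14 10 85; 0 0 0 0 -8 6 85; 0 0 0 0 0 0 85; 0 0 0 0 0 0 85",
)

```text
time: 10.43
tool_pos: [0.4419, -0.0257, 0.112]
tcp_rot: [1.701, 2.627, 0.01]
wrist_force: [-0.1, 0.1, -0.0]
width: 0.992
```

```bash
python3 plan.py 436.6 -28 20 24.4 85 22
```

```text
t=10.43 pos [441.9 -25.7 112. ] yaw 24.2 q6 -0.54 dist 92.2 dr 0.8 F [-0.1  0.1 -0. ] w 84.7
0.002 0.001 -0.001 0.1 -1.4 18.4 85; 0.002 0.001 -0.001 0.1 -1.3 18.4 85; 0.002 0.001 -0.001 0.1 -1.3 18.4 85; 0.002 0.001 -0.001 0.1 -1.3 18.4 85; 0.002 0.001 -0.001 0.1 -1.2 18.4 85
```

>>> servo_tool(
  targets="0.005 0.005 0 0 -5 10 85; 0 0 0 0 -1 15 85; 0 0 0 0 0 20 85; 0 0 0 0 0 20 85; 0 0 0 0 0 15 85; 0 0 0 0 0 0 85; 0 0 0 0 0 0 85",
)

```text
time: 11.02
tool_pos: [0.443, -0.0259, 0.029]
tcp_rot: [1.7, 2.63, 0.014]
wrist_force: [-0.0, 0.8, -0.1]
width: 0.995
```

```bash
python3 plan.py 436.6 -28 20 24.4 85 22
```

```text
t=11.02 pos [443.  -25.9  29. ] yaw 24.3 q6 -0.54 dist 11.3 dr 0.8 F [-0.   0.8 -0.1] w 85.0
0.013 0.003 -0.002 0.7 -6.9 8.9 85
```

>>> servo_tool(
  targets="0.013 0.003 0 0.7 -7 6 85; 0 0 0 0 0 3 85; 0 0 0 0 0 0 85; 0 0 0 0 0 0 85",
)

```text
time: 11.35
tool_pos: [0.4379, -0.0281, 0.0209]
tcp_rot: [1.704, 2.638, 0.0]
wrist_force: [-0.2, 0.1, 0.4]
width: 0.994
```

```bash
python3 plan.py 436.6 -28 20 24.4 85 22
```

```text
t=11.35 pos [437.9 -28.1  20.9] yaw 24.3 q6 -0.54 dist 1.6 dr 0.1 F [-0.2  0.1  0.4] w 84.9
0.001 0.001 -0.002 0.6 -1.1 0.9 85
```

>>> servo_tool(
  targets="0 0 0 0 -1 0 40; 0 0 0 0 0 0 40; 0 0 0 0 0 0 40; 0 0 0 0 0 0 40; 0 0 0 0 0 0 40; 0 0 0 0 0 0 40; 0 0 0 0 0 0 40",
)

```text
time: 11.93
tool_pos: [0.439, -0.0289, 0.0233]
tcp_rot: [1.701, 2.633, 0.004]
wrist_force: [-0.4, -0.8, -1.7]
width: 0.578
```

>>> servo_tool(
  targets="0 0 0 0 0 -10 40; 0 0 0 0 0 -20 40; 0 0 0 0 0 -25 40; 0 0 0 0 0 -25 40; 0 0 0 0 0 0 40; 0 0 0 0 0 0 40",
)

```text
time: 12.43
tool_pos: [0.4351, -0.0283, 0.1065]
tcp_rot: [-1.705, -2.639, 0.001]
wrist_force: [-0.1, -0.5, -2.1]
width: 0.575
```

```bash
python3 plan.py 610 52 100 -1.5 40 25
```

```text
t=12.43 pos [435.1 -28.3 106.5] yaw 24.3 q6 -0.54 dist 192.6 dr 25.8 F [-0.1 -0.5 -2.1] w 49.1
-0.000 0.000 0.056 0.2 24.1 0.8 40; -0.000 0.000 0.056 1.5 24.0 0.8 40; -0.000 0.000 0.056 2.9 23.9 0.8 40; -0.000 0.000 0.056 4.2 23.7 0.8 40; -0.000 0.000 0.056 5.5 23.4 0.8 40; -0.000 0.000 0.056 6.8 23.1 0.8 40; -0.000 0.000 0.056 8.1 22.7 0.8 40; -0.000 0.000 0.056 9.4 22.2 0.8 40
```

>>> servo_tool(
  targets="0 0 0.056 0 24 1 40; 0 0 0.056 1.5 24 1 40; 0 0 0.056 3 24 1 40; 0 0 0.056 4 23.5 1 40; 0 0 0.056 5.5 23 1 40; 0 0 0.056 7 23 1 40; 0 0 0.056 8 20 1 40; 0 0 0.056 7 15 1 40",
)

```text
time: 13.1
tool_pos: [0.5985, 0.0496, 0.09]
tcp_rot: [-2.269, -2.163, 0.016]
wrist_force: [0.3, -0.5, -1.3]
width: 0.577
```

>>> servo_tool(
  targets="0 0 0 0 0 0 40; 0 0 0 0 0 0 40",
)

```text
time: 13.27
tool_pos: [0.5996, 0.0511, 0.0869]
tcp_rot: [-2.266, -2.162, 0.019]
wrist_force: [-0.2, -0.2, -2.0]
width: 0.574
```

```bash
python3 plan.py 611 54 65 -1.5 40 25; python3 vials.py
```

```text
t=13.27 pos [599.6  51.1  86.9] yaw -2.7 q6 0.09 dist 24.9 dr 1.5 F [-0.2 -0.2 -2. ] w 49.0
-0.015 0.002 -0.021 3.5 11.5 21.7 40
top white: c [ 444.9 -160.4] size [52.  51.8] ang deg 26.5 px [335.4 265.8]
top white: c [ 498.9 -273.3] size [51.7 51.9] ang deg 10.6 px [382.8 243.1]
top white: c [549.7  96.8] size [136.8  71.1] ang deg -25.3 px [226.6 217.5]
```

>>> servo_tool(
  targets="-0.01 0 -0.02 3 6 6 40; -0.005 0 0 0 5 8 40; 0 0 0 0 0 5 40; 0 0 0 0 0 0 40; 0 0 0 0 0 0 40",
)

```text
time: 13.73
tool_pos: [0.6065, 0.052, 0.0639]
tcp_rot: [-2.247, -2.194, 0.007]
wrist_force: [-0.0, 0.6, -1.5]
width: 0.574
```

```bash
python3 plan.py 611 54 55 -1.5 40 25
```

```text
t=13.73 pos [606.5  52.   63.9] yaw -1.4 q6 0.07 dist 10.1 dr 0.3 F [-0.   0.6 -1.5] w 49.0
-0.004 0.003 0.003 2.1 4.5 8.8 40
```

>>> servo_tool(
  targets="-0.004 0 0 2 4.5 3 40; 0 0 0 0 0 4 40; 0 0 0 0 0 0 40; 0 0 0 0 0 0 40; 0 0 0 0 0 0 40",
)

```text
time: 14.15
tool_pos: [0.6109, 0.0535, 0.0563]
tcp_rot: [2.246, 2.193, -0.002]
wrist_force: [0.5, 0.3, -1.3]
width: 0.571
```

```bash
python3 plan.py 611 54 30 -1.5 40 25;python3 -c "
from h import *
c=cam('side'); crop(c,230,150,370,290,4.2,'s9.png')"
```

```text
t=14.15 pos [610.9  53.5  56.3] yaw -1.4 q6 0.07 dist 26.3 dr 0.2 F [ 0.5  0.3 -1.3] w 48.7
0.000 0.001 0.001 0.3 0.0 13.2 40; 0.000 0.001 0.001 0.3 0.0 13.2 40
```

View pics/s9.png

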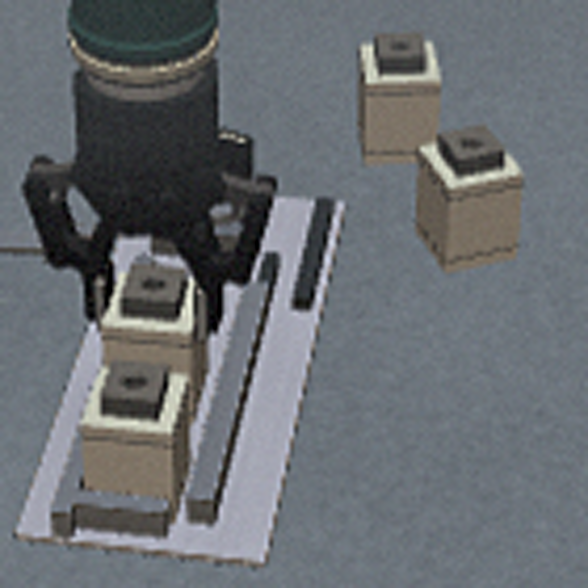

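>>> servo_tool(
  targets="0 0 0 0 0 10 40; 0 0 0 0 0 9 40; 0 0 0 0 0 4 40; 0 0 0 0 0 1 40; 0 0 0 0 0 0 40",
)

```text
time: 14.62
tool_pos: [0.6113, 0.0535, 0.0301]
tcp_rot: [2.246, 2.192, -0.001]
wrist_force: [-0.5, 0.3, -0.4]
width: 0.575
```

>>> servo_tool(
  targets="0 0 0 0 0 1.5 40; 0 0 0 0 0 1 40; 0 0 0 0 0 0 40",
)

```text
time: 14.87
tool_pos: [0.6116, 0.0535, 0.0295]
tcp_rot: [2.246, 2.193, -0.001]
wrist_force: [1.1, 0.4, -1.5]
width: 0.571
```

>>> servo_tool(
  targets="0 0 0 2 0 0 40; 0 0 0 2 0 0 40; 0 0 0 0 0 0 40",
)

```text
time: 15.12
tool_pos: [0.6123, 0.0563, 0.0301]
tcp_rot: [2.244, 2.191, -0.003]
wrist_force: [-0.2, -1.6, -1.7]
width: 0.572
```

>>> servo_tool(
  targets="0 0 0 3 0 3 40; 0 0 0 3 0 3 40; 0 0 0 2 0 2 40",
)

```text
time: 15.37
tool_pos: [0.6134, 0.0562, 0.0291]
tcp_rot: [2.233, 2.189, -0.018]
wrist_force: [-3.9, -4.9, 6.6]
width: 0.573
```

Contact with both the deck and vial 1 (force −4.9 in y, +6.6 in z). Release.

>>> servo_tool(
  targets="0 0 0 0 0 0 85; 0 0 0 0 0 0 85; 0 0 0 0 0 0 85; 0 0 0 0 0 0 85; 0 0 0 0 0 -15 85; 0 0 0 0 0 -30 85; 0 0 0 0 0 -40 85; 0 0 0 0 0 0 85",
)

```text
time: 16.03
tool_pos: [0.6113, 0.0601, 0.113]
tcp_rot: [2.237, 2.193, -0.021]
wrist_force: [2.2, -0.5, 1.3]
width: 0.996
```

```bash
python3 plan.py 445 -160.3 120 26.6 85 35
```

```text
t=16.03 pos [611.3  60.1 113. ] yaw -1.1 q6 0.09 dist 276.2 dr 27.7 F [ 2.2 -0.5  1.3] w 85.1
-0.001 0.002 -0.060 -28.0 -20.2 -0.4 85; -0.001 0.002 -0.060 -26.7 -21.9 -0.4 85; -0.001 0.002 -0.060 -25.3 -23.5 -0.5 85; -0.001 0.002 -0.060 -23.9 -25.0 -0.6 85; -0.001 0.002 -0.060 -22.3 -26.4 -0.6 85; -0.001 0.002 -0.060 -20.7 -27.7 -0.7 85; -0.001 0.002 -0.060 -19.0 -28.9 -0.8 85; -0.001 0.002 -0.060 -17.2 -29.9 -0.8 85
```

>>> servo_tool(
  targets="0 0 -0.06 -28 -20 0 85; 0 0 -0.06 -27 -22 0 85; 0 0 -0.06 -25 -23.5 0 85; 0 0 -0.06 -24 -25 0 85; 0 0 -0.06 -22 -26.5 0 85; 0 0 -0.06 -20 -28 0 85; 0 0 -0.06 -18 -26 0 85; 0 0 -0.05 -12 -20 0 85",
)

```text
time: 16.7
tool_pos: [0.4583, -0.1505, 0.1175]
tcp_rot: [1.616, 2.676, -0.007]
wrist_force: [0.5, -1.0, 1.6]
width: 0.997
```

>>> servo_tool(
  targets="0 0 0 0 0 0 85; 0 0 0 0 0 0 85",
)

```text
time: 16.87
tool_pos: [0.4558, -0.1534, 0.117]
tcp_rot: [1.621, 2.672, -0.008]
wrist_force: [-0.3, -0.0, -0.1]
width: 0.998
```

```bash
python3 plan.py 445 -160.3 100 26.6 85 35; python3 vials.py
```

```text
t=16.87 pos [ 455.8 -153.4  117. ] yaw 27.5 q6 -0.85 dist 21.3 dr 1.3 F [-0.3 -0.  -0.1] w 85.2
0.004 0.016 0.016 -0.9 -12.9 17.0 85
top white: c [613.9  83.4] size [101.1  50.7] ang deg -1.2 px [233.9 194.5]
top white: c [651.2 -60.8] size [ 14.1 163.9] ang deg 0.3 px [293.7 179.5]
```

>>> servo_tool(
  targets="0.004 0.016 0.016 -1 -12.5 8 85; 0 0 0 0 0 6 85; 0 0 0 0 0 0 85; 0 0 0 0 0 0 85",
)

```text
time: 17.25
tool_pos: [0.4488, -0.1571, 0.1026]
tcp_rot: [1.648, 2.673, 0.004]
wrist_force: [1.4, -0.6, -0.2]
width: 0.994
```

```bash
python3 plan.py 445 -160.3 20 26.6 85 22
```

```text
t=17.25 pos [ 448.8 -157.1  102.6] yaw 26.7 q6 -0.86 dist 82.7 dr 0.2 F [ 1.4 -0.6 -0.2] w 84.9
0.001 0.000 0.000 -0.3 -1.3 20.6 85; 0.001 0.000 0.000 -0.3 -1.3 20.6 85; 0.001 0.000 0.000 -0.3 -1.2 20.6 85; 0.001 0.000 0.000 -0.3 -1.2 20.6 85
```

>>> servo_tool(
  targets="0 0 0 -1 -5 10 85; 0 0 0 0 -1 18 85; 0 0 0 0 0 20 85; 0 0 0 0 0 18 85; 0 0 0 0 0 8 85; 0 0 0 0 0 0 85; 0 0 0 0 0 0 85",
)

```text
time: 17.83
tool_pos: [0.4481, -0.1581, 0.0253]
tcp_rot: [1.635, 2.674, 0.005]
wrist_force: [0.2, 0.0, 0.2]
width: 0.997
```

```bash
python3 plan.py 445 -160.3 20 26.6 85 22
```

```text
t=17.83 pos [ 448.1 -158.1   25.3] yaw 27.1 q6 -0.87 dist 6.5 dr 0.7 F [0.2 0.  0.2] w 85.1
0.007 0.004 0.009 -0.5 -3.8 5.3 85
```

>>> servo_tool(
  targets="0.007 0.004 0.009 -0.5 -4 4 85; 0 0 0 0 0 3 85; 0 0 0 0 0 0 85; 0 0 0 0 0 0 40; 0 0 0 0 0 0 40; 0 0 0 0 0 0 40; 0 0 0 0 0 0 40; 0 0 0 0 0 0 40",
)

```text
time: 18.5
tool_pos: [0.4483, -0.1622, 0.022]
tcp_rot: [1.648, 2.666, 0.001]
wrist_force: [-0.0, -0.9, -1.2]
width: 0.569
```

>>> servo_tool(
  targets="0 0 0 0 0 0 40; 0 0 0 0 0 0 40",
)

```text
time: 18.67
tool_pos: [0.4481, -0.1621, 0.0219]
tcp_rot: [1.648, 2.666, 0.001]
wrist_force: [0.3, 0.7, -2.0]
width: 0.577
```

>>> servo_tool(
  targets="0 0 0 0 0 -10 40; 0 0 0 0 0 -20 40; 0 0 0 0 0 -25 40; 0 0 0 0 0 -25 40; 0 0 0 0 0 0 40; 0 0 0 0 0 0 40",
)

```text
time: 19.17
tool_pos: [0.4445, -0.1604, 0.1049]
tcp_rot: [-1.652, -2.672, 0.001]
wrist_force: [-1.1, -0.1, -2.6]
width: 0.573
```

```bash
python3 plan.py 608 3 90 -1.5 40 22; python3 vials.py
```

```text
t=19.17 pos [ 444.5 -160.4  104.9] yaw 26.6 q6 -0.86 dist 231.7 dr 28.1 F [-1.1 -0.1 -2.6] w 48.9
-0.000 0.000 0.045 6.6 19.9 1.3 40; -0.000 0.000 0.045 7.5 19.6 1.3 40; -0.000 0.000 0.045 8.4 19.3 1.3 40; -0.000 0.000 0.045 9.2 18.9 1.3 40; -0.000 0.000 0.045 10.1 18.4 1.3 40; -0.000 0.000 0.045 10.9 18.0 1.3 40; -0.000 0.000 0.045 11.7 17.5 1.3 40; -0.000 0.000 0.045 12.4 16.9 1.4 40
-0.000 0.000 0.045 13.2 16.4 1.4 40; -0.000 0.000 0.045 13.9 15.8 1.4 40; -0.000 0.000 0.045 14.6 15.1 1.4 40
top white: c [613.9  83.4] size [101.1  50.7] ang deg -1.2 px [233.9 194.5]
```

>>> servo_tool(
  targets="0 0 0.045 7 20 1 40; 0 0 0.045 7.5 20 1 40; 0 0 0.045 8 19 1 40; 0 0 0.045 9 19 1 40; 0 0 0.045 10 18 1 40; 0 0 0.045 11 18 1 40; 0 0 0.045 12 18 1 40; 0 0 0.045 12 17 1 40",
)

```text
time: 19.88
tool_pos: [0.5606, -0.0397, 0.0865]
tcp_rot: [-2.122, -2.301, 0.016]
wrist_force: [0.5, 0.2, -2.0]
width: 0.574
```

>>> servo_tool(
  targets="0 0 0.045 12 16 1 40; 0 0 0.045 10 14 1 40; 0 0 0.04 5 8 1 40; 0 0 0 0 0 0 40; 0 0 0 0 0 0 40",
)

```text
time: 20.3
tool_pos: [0.596, -0.0055, 0.0737]
tcp_rot: [-2.263, -2.149, 0.029]
wrist_force: [-0.3, -0.2, -1.5]
width: 0.572
```

```bash
python3 plan.py 609.5 0 60 -1.5 40 22; python3 vials.py
```

```text
t=20.30 pos [596.   -5.5  73.7] yaw -3.0 q6 -0.00 dist 20.0 dr 2.2 F [-0.3 -0.2 -1.5] w 48.9
-0.028 -0.001 -0.026 6.2 13.6 13.4 40
top white: c [ 498.9 -273.4] size [51.7 51.8] ang deg 10.6 px [382.8 243.2]
top white: c [542.3  10.1] size [117.2  28.7] ang deg -1.5 px [263.6 224.6]
top white: c [573.4 122.8] size [44.5 88.3] ang deg -1.4 px [214.6 213. ]
```

>>> servo_tool(
  targets="-0.02 0 -0.02 5 7 1 40; -0.008 0 0 0 6 1 40; 0 0 0 0 0 2 40; 0 0 0 0 0 0 40; 0 0 0 0 0 0 40",
)

```text
time: 20.77
tool_pos: [0.6069, -0.0028, 0.0676]
tcp_rot: [-2.254, -2.187, -0.0]
wrist_force: [0.1, 0.3, -0.8]
width: 0.578
```

```bash
python3 plan.py 609.5 0 55 -1.5 40 22
```

```text
t=20.77 pos [606.9  -2.8  67.6] yaw -1.7 q6 -0.02 dist 13.2 dr 0.2 F [ 0.1  0.3 -0.8] w 49.4
-0.001 -0.001 -0.004 2.8 2.5 12.6 40
```

>>> servo_tool(
  targets="0 0 0 2.5 3 5 40; 0 0 0 0 0 5 40; 0 0 0 0 0 0 40; 0 0 0 0 0 0 40",
)

```text
time: 21.1
tool_pos: [0.6102, -0.0008, 0.0572]
tcp_rot: [-2.255, -2.187, -0.001]
wrist_force: [0.1, 0.4, -1.3]
width: 0.571
```

```bash
python3 plan.py 609.5 0 29 -1.5 40 22;python3 -c "
from h import *
c=cam('side'); crop(c,230,150,370,290,4.2,'s10.png')"
```

```text
t=21.10 pos [610.2  -0.8  57.2] yaw -1.8 q6 -0.01 dist 28.2 dr 0.3 F [ 0.1  0.4 -1.3] w 48.7
0.000 -0.000 -0.002 0.4 -0.4 14.1 40; 0.000 -0.000 -0.002 0.4 -0.4 14.1 40
```

View pics/s10.png

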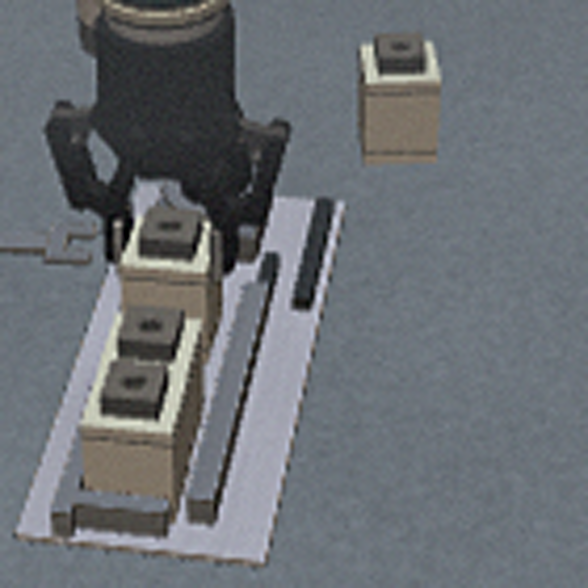

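```bash
python3 -c "
from h import *
c=cam('side'); f=lambda x,y,z: print(np.round(onz(c,x/4.2+230-.38,y/4.2+150-.38,z)*1000,1))
f(173,224,.115); f(152,326,.086); f(136,382,.086)"
```

```text
[607.6  -1.4 115. ]
[610.7  57.2  86. ]
[611. 107.  86.]
```

>>> servo_tool(
  targets="0 0 0 0 0 10 40; 0 0 0 0 0 9 40; 0 0 0 0 0 6 40; 0 0 0 0 0 2 40; 0 0 0 0 0 0 40; 0 0 0 0 0 0 40",
)

```text
time: 21.7
tool_pos: [0.6102, -0.0006, 0.0275]
tcp_rot: [-2.255, -2.187, -0.001]
wrist_force: [-0.8, 0.7, 5.8]
width: 0.571
```

>>> servo_tool(
  targets="0 0 0 3 0 0 40; 0 0 0 3 0 0 40; 0 0 0 2 0 0 40; 0 0 0 0 0 0 40",
)

```text
time: 22.03
tool_pos: [0.6108, 0.0049, 0.0282]
tcp_rot: [2.25, 2.187, -0.005]
wrist_force: [1.0, -0.4, -1.5]
width: 0.577
```

>>> servo_tool(
  targets="0 0 0 3 0 2 40; 0 0 0 3 0 2 40; 0 0 0 2 0 2 40",
)

```text
time: 22.28
tool_pos: [0.6119, 0.0046, 0.0275]
tcp_rot: [2.237, 2.185, -0.019]
wrist_force: [-5.1, -5.1, 10.2]
width: 0.571
```

>>> servo_tool(
  targets="0 0 0 0 0 0 85; 0 0 0 0 0 0 85; 0 0 0 0 0 0 85; 0 0 0 0 0 0 85; 0 0 0 0 0 -15 85; 0 0 0 0 0 -30 85; 0 0 0 0 0 -40 85; 0 0 0 0 0 0 85",
)

```text
time: 22.95
tool_pos: [0.6103, 0.009, 0.1128]
tcp_rot: [2.241, 2.189, -0.021]
wrist_force: [2.0, 0.6, 1.5]
width: 0.997
```

```bash
python3 plan.py 499 -273.3 125 10.6 85 35
```

```text
t=22.95 pos [610.3   9.  112.8] yaw -1.4 q6 0.02 dist 303.7 dr 12.0 F [2.  0.6 1.5] w 85.1
-0.000 0.002 -0.023 -31.7 -11.6 -0.8 85; -0.000 0.002 -0.023 -31.4 -12.4 -0.9 85; -0.000 0.002 -0.023 -31.1 -13.1 -0.9 85; -0.000 0.002 -0.023 -30.8 -13.8 -1.0 85; -0.000 0.002 -0.023 -30.5 -14.5 -1.1 85; -0.000 0.002 -0.023 -30.1 -15.2 -1.1 85; -0.000 0.002 -0.023 -29.7 -15.9 -1.2 85; -0.000 0.002 -0.023 -29.4 -16.6 -1.2 85
-0.000 0.002 -0.023 -29.0 -17.3 -1.3 85
```

>>> servo_tool(
  targets="0 0.002 -0.023 -30 -14 -2 85; 0 0.002 -0.023 -31 -14 -2 85; 0 0.002 -0.023 -31 -14 -2 85; 0 0.002 -0.023 -31 -14 -2 85; 0 0.002 -0.023 -30 -15 -1 85; 0 0.002 -0.023 -30 -15 -1 85; 0 0.002 -0.023 -30 -16 -1 85; 0 0 -0.023 -25 -12 -1 85",
)

```text
time: 23.62
tool_pos: [0.5154, -0.235, 0.1305]
tcp_rot: [2.004, 2.41, 0.014]
wrist_force: [0.9, -0.3, 0.9]
width: 0.996
```

>>> servo_tool(
  targets="0 0 -0.02 -10 -5 0 85; 0 0 0 0 0 0 85; 0 0 0 0 0 0 85",
)

```text
time: 23.87
tool_pos: [0.5109, -0.2514, 0.1305]
tcp_rot: [1.985, 2.422, 0.014]
wrist_force: [0.3, 0.4, 0.6]
width: 0.998
```

```bash
python3 plan.py 499 -273.3 100 10.6 85 35; python3 vials.py
```

```text
t=23.87 pos [ 510.9 -251.4  130.5] yaw 11.3 q6 -0.71 dist 39.4 dr 1.0 F [0.3 0.4 0.6] w 85.2
0.006 0.001 0.006 -9.5 -8.2 15.2 85; 0.006 0.001 0.006 -9.6 -8.0 15.2 85
```

>>> servo_tool(
  targets="0.006 0 0.006 -10 -8 10 85; 0.006 0 0.006 -9 -7 10 85; 0 0 0 0 0 0 85; 0 0 0 0 0 0 85",
)

```text
time: 24.25
tool_pos: [0.5006, -0.2707, 0.1075]
tcp_rot: [2.002, 2.421, -0.001]
wrist_force: [0.3, 0.1, -0.7]
width: 0.999
```

```bash
python3 plan.py 499 -273.3 100 10.6 85 35; python3 vials.py; python3 -c "
from h import *
c=cam('side'); crop(c,230,150,370,290,4.2,'s11.png'); c=cam('top'); crop(c,195,165,405,285,3.8,'t11.png')"
```

```text
t=24.25 pos [ 500.6 -270.7  107.5] yaw 10.8 q6 -0.73 dist 8.1 dr 0.2 F [ 0.3  0.1 -0.7] w 85.3
-0.001 0.001 0.004 -2.3 -2.0 7.5 85
```

View pics/s11.png

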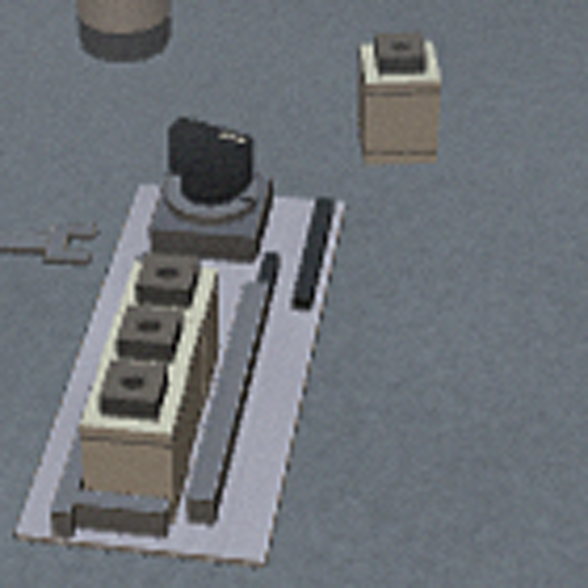

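View pics/t11.png

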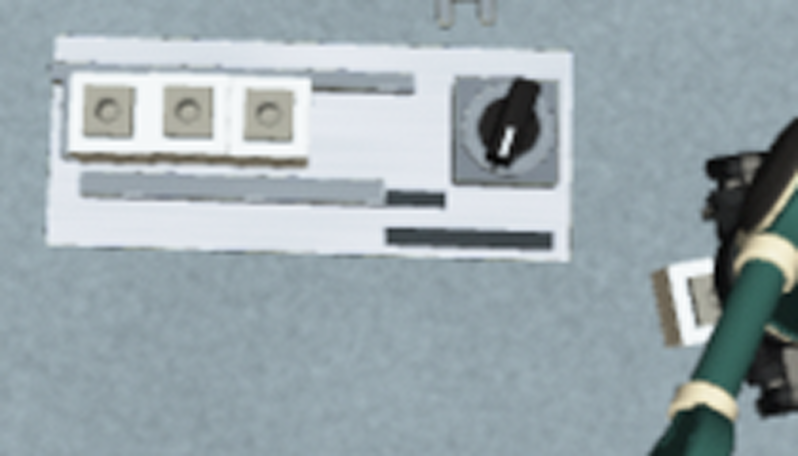

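>>> servo_tool(
  targets="0 0 0 -2.5 -2 10 85; 0 0 0 -1 0 18 85; 0 0 0 0 0 20 85; 0 0 0 0 0 20 85; 0 0 0 0 0 10 85; 0 0 0 0 0 0 85; 0 0 0 0 0 0 85",
)

```text
time: 24.98
tool_pos: [0.5027, -0.2754, 0.0283]
tcp_rot: [1.993, 2.418, 0.001]
wrist_force: [-0.4, -0.4, 0.3]
width: 0.994
```

```bash
python3 plan.py 499 -273.3 20 10.6 85 22
```

```text
t=24.98 pos [ 502.7 -275.4   28.3] yaw 11.0 q6 -0.74 dist 9.3 dr 0.6 F [-0.4 -0.4  0.3] w 84.9
0.005 0.006 0.007 2.8 -3.3 8.2 85
```

>>> servo_tool(
  targets="0.005 0.005 0.007 3 -3.5 5 85; 0 0 0 0 0 4 85; 0 0 0 0 0 0 85; 0 0 0 0 0 0 40; 0 0 0 0 0 0 40; 0 0 0 0 0 0 40; 0 0 0 0 0 0 40; 0 0 0 0 0 0 40",
)

```text
time: 25.65
tool_pos: [0.5017, -0.2749, 0.0234]
tcp_rot: [2.002, 2.41, 0.001]
wrist_force: [0.6, -0.8, -1.4]
width: 0.572
```

>>> servo_tool(
  targets="0 0 0 0 0 0 40; 0 0 0 0 0 0 40",
)

```text
time: 25.82
tool_pos: [0.5016, -0.2748, 0.0233]
tcp_rot: [2.002, 2.411, 0.001]
wrist_force: [-0.0, 0.1, -1.2]
width: 0.575
```

>>> servo_tool(
  targets="0 0 0 0 0 -10 40; 0 0 0 0 0 -20 40; 0 0 0 0 0 -25 40; 0 0 0 0 0 -25 40; 0 0 0 0 0 -20 40; 0 0 0 0 0 0 40; 0 0 0 0 0 0 40",
)

```text
time: 26.4
tool_pos: [0.498, -0.2726, 0.1269]
tcp_rot: [2.007, 2.416, -0.0]
wrist_force: [-1.1, -0.1, -2.0]
width: 0.566
```

```bash
python3 plan.py 500 -60 125 -1.5 40 25
```

```text
t=26.40 pos [ 498.  -272.6  126.9] yaw 10.6 q6 -0.73 dist 212.6 dr 12.1 F [-1.1 -0.1 -2. ] w 48.3
0.000 0.000 0.023 23.2 4.6 0.2 40; 0.000 0.000 0.023 23.3 4.0 0.2 40; 0.000 0.000 0.023 23.4 3.5 0.2 40; 0.000 0.000 0.023 23.4 2.9 0.2 40; 0.000 0.000 0.023 23.5 2.4 0.2 40; 0.000 0.000 0.023 23.6 1.8 0.2 40; 0.000 0.000 0.023 23.6 1.3 0.2 40; 0.000 0.000 0.023 23.6 0.7 0.2 40
0.000 0.000 0.023 23.6 0.2 0.2 40
```

>>> servo_tool(
  targets="0 0 0.023 23 5 0 40; 0 0 0.023 23 5 0 40; 0 0 0.023 23 5 0 40; 0 0 0.023 23 5 0 40; 0 0 0.023 23 5 0 40; 0 0 0.023 23 8 0 40; 0 0 0.023 23 10 0 40; 0 0 0.023 20 12 0 40",
)

```text
time: 27.07
tool_pos: [0.5274, -0.0841, 0.1161]
tcp_rot: [-2.233, -2.196, 0.013]
wrist_force: [0.1, -0.2, -0.5]
width: 0.573
```

```bash
python3 plan.py 609 -52 100 -1.5 40 22
```

```text
t=27.07 pos [527.4 -84.1 116.1] yaw -0.9 q6 -0.19 dist 89.2 dr 0.9 F [ 0.1 -0.2 -0.5] w 48.9
-0.003 -0.000 0.002 6.7 16.3 3.0 40; -0.003 -0.000 0.002 6.7 16.2 3.1 40; -0.003 -0.000 0.002 6.8 16.2 3.1 40; -0.003 -0.000 0.002 6.8 16.2 3.1 40; -0.003 -0.000 0.002 6.8 16.2 3.2 40
```

>>> servo_tool(
  targets="-0.003 0 0 4 16 2 40; -0.003 0 0 4 16 2 40; -0.003 0 0 4 16 2 40; -0.003 0 0 4 16 2 40; -0.003 0 0 2 12 0 40; 0 0 0 0 0 0 40; 0 0 0 0 0 0 40",
)

```text
time: 27.65
tool_pos: [0.5997, -0.0587, 0.0943]
tcp_rot: [-2.223, -2.2, 0.011]
wrist_force: [-0.1, -0.1, -1.8]
width: 0.572
```

```bash
python3 plan.py 608.5 -50 60 -1.5 40 22
```

```text
t=27.65 pos [599.7 -58.7  94.3] yaw -0.6 q6 -0.13 dist 36.4 dr 1.3 F [-0.1 -0.1 -1.8] w 48.9
-0.008 -0.002 0.008 4.3 4.6 17.1 40; -0.008 -0.002 0.008 4.4 4.4 17.1 40
```

>>> servo_tool(
  targets="-0.008 0 0.008 4 4.5 10 40; -0.008 0 0.008 4 4 10 40; 0 0 0 0 0 8 40; 0 0 0 0 0 0 40; 0 0 0 0 0 0 40",
)

```text
time: 28.07
tool_pos: [0.6036, -0.0522, 0.0633]
tcp_rot: [-2.248, -2.185, 0.0]
wrist_force: [1.0, 0.4, -1.2]
width: 0.571
```

```bash
python3 plan.py 608.5 -50 55 -1.5 40 22
```

```text
t=28.07 pos [603.6 -52.2  63.3] yaw -1.6 q6 -0.10 dist 9.9 dr 0.4 F [ 1.   0.4 -1.2] w 48.8
-0.005 -0.004 -0.002 2.3 4.9 8.3 40
```

>>> servo_tool(
  targets="-0.004 -0.004 0 1 4.5 4 40; 0 0 0 0 0 3 40; 0 0 0 0 0 0 40; 0 0 0 0 0 0 40",
)

```text
time: 28.4
tool_pos: [0.6079, -0.0524, 0.0568]
tcp_rot: [2.253, 2.189, -0.001]
wrist_force: [0.0, 0.6, -2.0]
width: 0.576
```

```bash
python3 plan.py 608.5 -50 30 -1.5 40 22;python3 -c "
from h import *
c=cam('side'); crop(c,230,150,370,290,4.2,'s12.png')"
```

```text
t=28.40 pos [607.9 -52.4  56.8] yaw -1.7 q6 -0.10 dist 27.0 dr 0.2 F [ 0.   0.6 -2. ] w 49.2
-0.000 0.000 -0.001 1.2 0.2 13.4 40; -0.000 0.000 -0.001 1.2 0.2 13.4 40
```

View pics/s12.png

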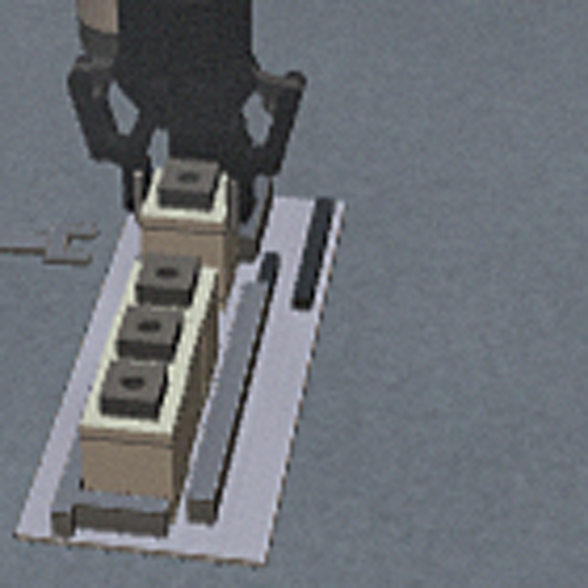

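```bash
python3 plan.py 608.5 -50 30 -1.5 40 22
```

```text
t=28.45 pos [607.9 -52.4  56.8] yaw -1.7 q6 -0.10 dist 26.9 dr 0.2 F [ 0.2 -1.3 -0.5] w 48.7
-0.000 0.000 -0.001 1.2 0.3 13.4 40; -0.000 0.000 -0.001 1.2 0.3 13.4 40
```

The last picture showed the fourth vial held at crop (188,180), above its slot and clear of the third vial. I'm lowering it now.

>>> servo_tool(
  targets="0 0 0 0.5 0 10 40; 0 0 0 0.5 0 9 40; 0 0 0 0 0 5 40; 0 0 0 0 0 2 40; 0 0 0 0 0 0 40; 0 0 0 0 0 0 40",
)

```text
time: 28.95
tool_pos: [0.6085, -0.0513, 0.0287]
tcp_rot: [2.253, 2.188, 0.0]
wrist_force: [-1.2, 1.0, 4.4]
width: 0.573
```

>>> servo_tool(
  targets="0 0 0 3 0 1 40; 0 0 0 3 0 1 40; 0 0 0 3 0 1 40; 0 0 0 2 0 1 40",
)

```text
time: 29.28
tool_pos: [0.6114, -0.0439, 0.0286]
tcp_rot: [2.244, 2.185, -0.002]
wrist_force: [-4.3, -12.0, 7.1]
width: 0.576
```

>>> servo_tool(
  targets="0 0 0 2 0 0 40; 0 0 0 0 0 0 85; 0 0 0 0 0 0 85; 0 0 0 0 0 0 85; 0 0 0 0 0 0 85; 0 0 0 0 0 -15 85; 0 0 0 0 0 -30 85; 0 0 0 0 0 -35 85",
)

```text
time: 29.95
tool_pos: [0.603, -0.0397, 0.1001]
tcp_rot: [-2.246, -2.189, 0.022]
wrist_force: [0.5, 0.2, 0.1]
width: 0.993
```

>>> servo_tool(
  targets="0 0 0 -15 -20 -20 85; 0 0 0 -30 -30 -20 85; 0 0 0 -30 -30 0 85; 0 0 0 -20 -20 0 85; 0 0 0 0 0 0 85; 0 0 0 0 0 0 85",
)

```text
time: 30.45
tool_pos: [0.508, -0.1304, 0.1518]
tcp_rot: [2.237, 2.192, -0.0]
wrist_force: [0.4, 1.1, 0.2]
width: 0.999
```

```bash
python3 plan.py 607 -146 140 70 85 22;python3 vials.py; python3 -c "
from h import *
c=cam('side'); crop(c,230,150,370,290,4.2,'s13.png'); c=cam('top'); crop(c,195,165,355,245,5,'t13.png')"
```

```text
t=30.45 pos [ 508.  -130.4  151.8] yaw -1.2 q6 -0.27 dist 100.9 dr 71.2 F [0.4 1.1 0.2] w 85.3
0.000 0.001 -0.113 -1.2 9.0 1.1 85; 0.000 0.001 -0.113 -2.2 8.8 1.1 85; 0.000 0.001 -0.113 -3.2 8.5 1.1 85; 0.000 0.001 -0.113 -4.2 8.1 1.1 85; 0.000 0.001 -0.113 -5.0 7.6 1.1 85; 0.000 0.001 -0.113 -5.9 7.0 1.1 85; 0.000 0.001 -0.113 -6.6 6.3 1.1 85; 0.000 0.001 -0.113 -7.3 5.5 1.1 85
0.000 0.001 -0.113 -7.9 4.6 1.1 85; 0.000 0.001 -0.113 -8.3 3.7 1.1 85; 0.000 0.001 -0.113 -8.7 2.7 1.1 85
```

View pics/s13.png

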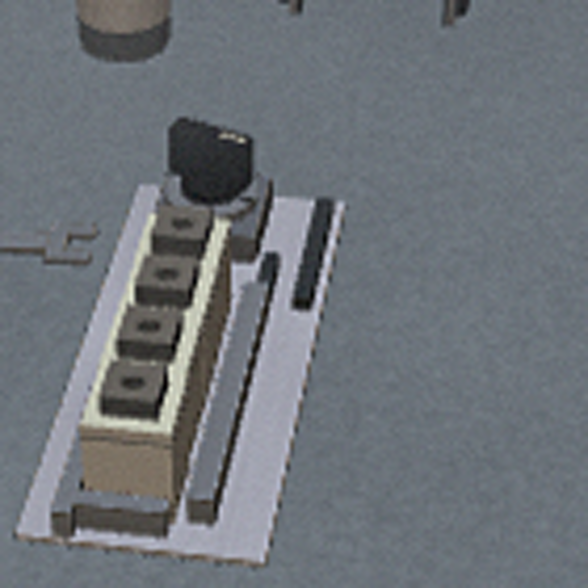

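View pics/t13.png

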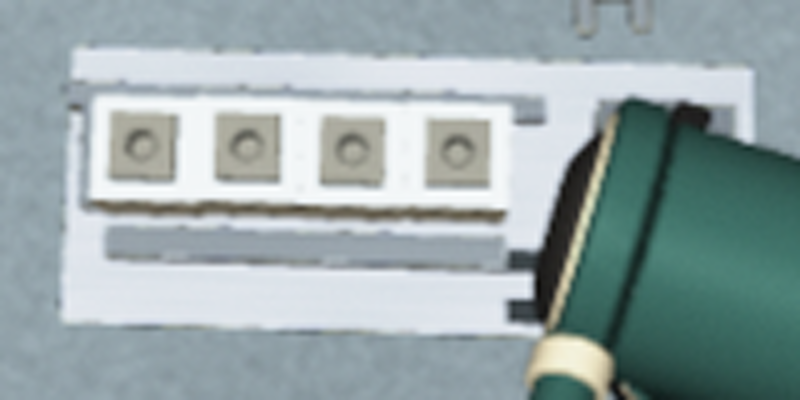

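Run:
```python
from h import *
im=cv2.imread("pics/top0.png"); 
c=cam("top"); c["bgr"]=im; crop(c,305,175,355,225,12,"k0.png")
b=im[175:225,305:355].astype(int).max(2)
m=cv2.resize((255-b).clip(0,255).astype(np.uint8),None,fx=4,fy=4,interpolation=cv2.INTER_CUBIC)
m=(m>255-60).astype(np.uint8)
cs,_=cv2.findContours(m,0,1); k=max(cs,key=cv2.contourArea); print(cv2.minAreaRect(k))
S=cv2.imread("pics/side0.png"); c2=cam("side"); c2["bgr"]=S; crop(c2,255,165,315,225,10,"k1.png")
for z,f in((.0825,"top"),(.0465,"bot")):
  print(f,(proj(c,[.6078,-.1463,z])-[305,175]+.5)*12,(proj(c2,[.6078,-.1463,z])-[255,165]+.5)*10)
```

```text
((95.62757110595703, 89.01459503173828), (61.14625930786133, 90.62665557861328), 1.3322198390960693)
top [302.96048123 263.54653098] [252.79682102 171.21640193]
bot [284.44803678 288.57910913] [254.81588307 283.14175127]
```

View pics/k0.png

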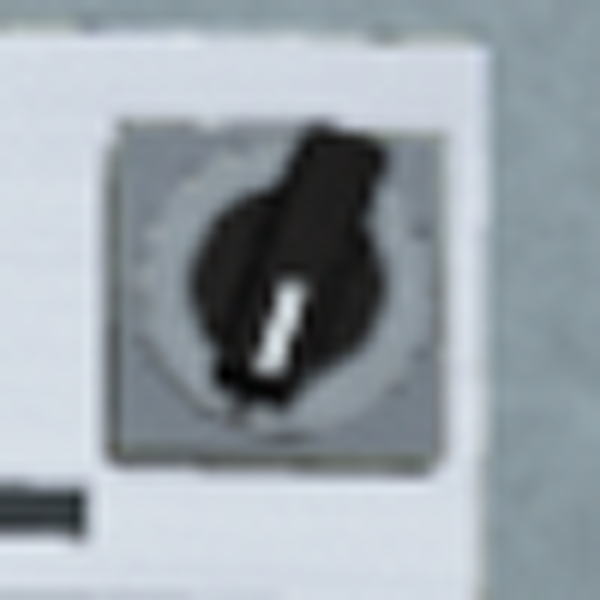

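View pics/k1.png

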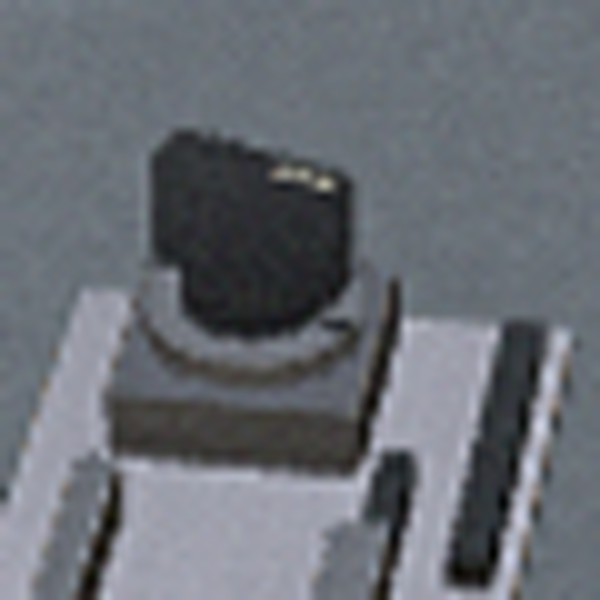

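>>> servo_tool(
  targets="0 0 -0.115 -1 9 0 60; 0 0 -0.115 -2 9 0 60; 0 0 -0.115 -3 8.5 0 60; 0 0 -0.115 -4 8 0 60; 0 0 -0.115 -5 7.5 0 60; 0 0 -0.115 -6 7 0 60; 0 0 -0.115 -6.5 6 0 60; 0 0 -0.115 -7 5.5 0 60",
)

```text
time: 31.37
tool_pos: [0.5863, -0.1295, 0.1454]
tcp_rot: [-0.951, -2.992, 0.006]
wrist_force: [-0.3, 0.5, 0.2]
width: 0.7
```

```bash
python3 plan.py 607.8 -146.3 130 71 60 22
```

```text
t=31.37 pos [ 586.3 -129.5  145.4] yaw 54.7 q6 -1.21 dist 31.3 dr 16.3 F [-0.3  0.5  0.2] w 59.7
-0.001 -0.001 -0.095 -9.1 -0.4 5.1 60; -0.001 -0.001 -0.095 -9.0 -1.3 5.1 60; -0.001 -0.001 -0.095 -8.8 -2.1 5.1 60
```

>>> servo_tool(
  targets="0 0 -0.095 -9 0 5 60; 0 0 -0.095 -8 -1 5 60; 0 0 -0.08 -6 -1 5 60; 0 0 0 0 0 0 60; 0 0 0 0 0 0 60",
)

```text
time: 31.78
tool_pos: [0.6112, -0.1379, 0.126]
tcp_rot: [-0.502, -3.095, 0.002]
wrist_force: [-0.0, -1.6, 0.8]
width: 0.702
```

```bash
python3 plan.py 607.8 -146.3 110 71 60 22
```

```text
t=31.78 pos [ 611.2 -137.9  126. ] yaw 71.6 q6 -1.51 dist 18.4 dr 0.7 F [-0.  -1.6  0.8] w 59.9
-0.002 -0.006 0.010 0.4 -9.0 16.0 60
```

>>> servo_tool(
  targets="0 -0.006 0.01 0.5 -8 8 60; 0 0 0 0 0 6 60; 0 0 0 0 0 0 60; 0 0 0 0 0 0 60",
)

```text
time: 32.12
tool_pos: [0.6073, -0.1442, 0.1098]
tcp_rot: [-0.525, -3.096, 0.003]
wrist_force: [0.1, 0.5, 0.1]
width: 0.703
```

```bash
python3 plan.py 607.8 -146.3 51 71 60 22
```

```text
t=32.12 pos [ 607.3 -144.2  109.8] yaw 70.7 q6 -1.51 dist 58.8 dr 0.3 F [0.1 0.5 0.1] w 60.1
-0.001 -0.000 -0.002 -0.4 -0.6 19.6 60; -0.001 -0.000 -0.002 -0.4 -0.6 19.6 60; -0.001 -0.000 -0.002 -0.4 -0.6 19.6 60
```

>>> servo_tool(
  targets="0 0 0 -0.5 -1.5 12 60; 0 0 0 0 -0.5 14 60; 0 0 0 0 0 14 60; 0 0 0 0 0 8 60; 0 0 0 0 0 0 60; 0 0 0 0 0 0 60",
)

```text
time: 32.62
tool_pos: [0.6066, -0.1469, 0.059]
tcp_rot: [0.53, 3.096, -0.003]
wrist_force: [0.9, -0.3, 0.8]
width: 0.701
```

```bash
python3 plan.py 607.8 -146.3 52 71 60 22; python3 -c "
from h import *
c=cam('side'); crop(c,240,150,330,230,7,'s14.png')"
```

```text
t=32.62 pos [ 606.6 -146.9   59. ] yaw 70.6 q6 -1.51 dist 7.1 dr 0.4 F [ 0.9 -0.3  0.8] w 59.8
-0.002 0.001 -0.007 -1.0 1.0 7.0 60
```

View pics/s14.png

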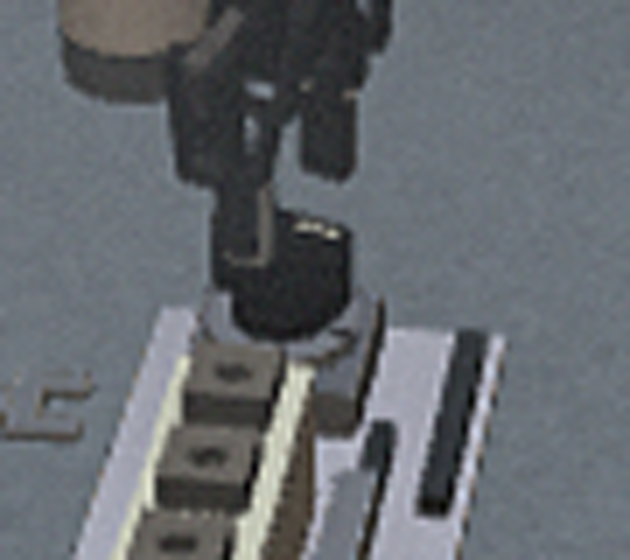

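>>> servo_tool(
  targets="0 0 -0.007 -1 1 5 60; 0 0 0 0 0 4 60; 0 0 0 0 0 0 60; 0 0 0 0 0 0 30; 0 0 0 0 0 0 30; 0 0 0 0 0 0 30; 0 0 0 0 0 0 30; 0 0 0 0 0 0 30",
  newtons=30,
)

```text
time: 33.33
tool_pos: [0.6106, -0.1469, 0.0526]
tcp_rot: [0.517, 3.093, -0.004]
wrist_force: [0.1, 0.1, 0.4]
width: 0.352
```

```bash
python3 plan.py 607.8 -146.3 51 71 60 22; python3 -c "
from h import *
c=cam('side'); crop(c,240,150,330,230,7,'s15.png')"
```

```text
t=33.33 pos [ 610.6 -146.9   52.6] yaw 71.0 q6 -1.51 dist 3.2 dr 0.4 F [0.1 0.1 0.4] w 30.1
-0.002 0.006 0.001 2.8 -0.3 1.6 60
```

View pics/s15.png

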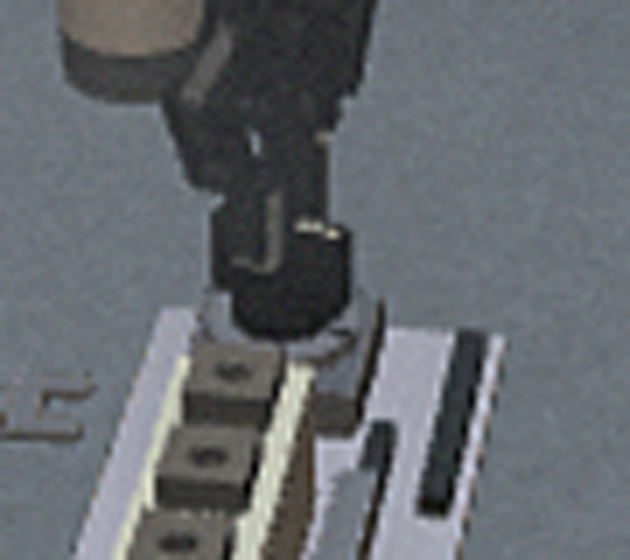

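>>> servo_tool(
  targets="0 0.006 0 3 0 2 30; 0 0 0 0 0 0 30; 0 0 0 0 0 0 10; 0 0 0 0 0 0 10; 0 0 0 0 0 0 10; 0 0 0 0 0 0 10; 0 0 0 0 0 0 10",
  newtons=60,
)

```text
time: 33.97
tool_pos: [0.6072, -0.148, 0.0514]
tcp_rot: [0.517, 3.099, -0.007]
wrist_force: [-0.7, -0.9, 0.3]
width: 0.189
```

```bash
python3 plan.py 607.8 -146.3 51 71 10 22; python3 -c "
from h import *
print(bot.read_state()['torque'])"
```

```text
t=33.97 pos [ 607.2 -148.    51.4] yaw 71.0 q6 -1.51 dist 1.8 dr 0.3 F [-0.7 -0.9  0.3] w 16.1
-0.004 0.001 0.001 -0.0 1.8 0.4 10
[0.04302276 0.09160625 0.00948372]
```

>>> servo_tool(
  targets="0 0 0.05 0 0 0 10; 0 0 0.1 0 0 0 10; 0 0 0.1 0 0 0 10; 0 0 0.1 0 0 0 10; 0 0 0.05 0 0 0 10; 0 0 0 0 0 0 10",
)

```text
time: 34.47
tool_pos: [0.6079, -0.1469, 0.0514]
tcp_rot: [1.15, 2.922, -0.005]
wrist_force: [-0.9, -1.6, -0.3]
width: 0.188
```

```bash
python3 plan.py 607.2 -148 51 71 10 22; python3 -c "
from h import *
print(bot.read_state()['torque'])
c=cam('side'); crop(c,240,150,330,230,7,'s16.png'); c=cam('top'); crop(c,195,165,355,245,5,'t16.png')"
```

```text
t=34.47 pos [ 607.9 -146.9   51.4] yaw 47.0 q6 -1.09 dist 1.4 dr 24.0 F [-0.9 -1.6 -0.3] w 16.1
-0.001 0.001 -0.105 -0.1 -0.3 0.1 10; -0.001 0.001 -0.105 -0.0 -0.3 0.1 10; -0.001 0.001 -0.105 0.0 -0.3 0.1 10; -0.001 0.001 -0.105 0.1 -0.3 0.1 10
[-0.17822851  0.10940045  0.07134071]
```

View pics/s16.png

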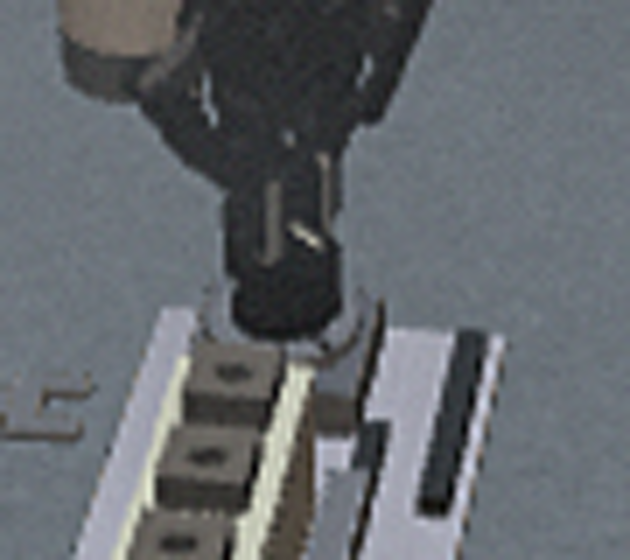

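View pics/t16.png

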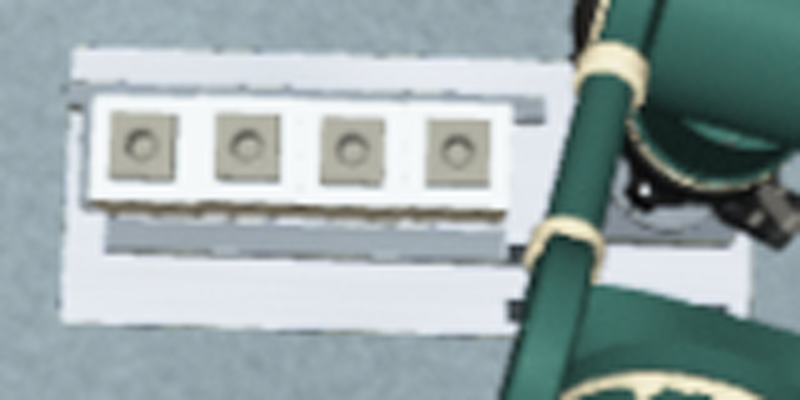

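>>> servo_tool(
  targets="0 0 0.05 0 0 0 10; 0 0 0.1 0 0 0 10; 0 0 0.1 0 0 0 10; 0 0 0.05 0 0 0 10; 0 0 0 0 0 0 10",
)

```text
time: 34.98
tool_pos: [0.6087, -0.1464, 0.0514]
tcp_rot: [1.576, 2.714, -0.002]
wrist_force: [-1.1, -0.2, 0.3]
width: 0.189
```

```bash
python3 plan.py 607.2 -148 51 20 10 22; python3 -c "
from h import *
print(bot.read_state()['torque'])"
```

```text
t=34.98 pos [ 608.7 -146.4   51.4] yaw 29.7 q6 -0.79 dist 2.2 dr 9.7 F [-1.1 -0.2  0.3] w 16.1
0.000 0.002 0.085 -0.3 -1.0 0.2 10; 0.000 0.002 0.085 -0.4 -1.0 0.2 10
[-0.12935663  0.02139505 -0.04590217]
```

>>> servo_tool(
  targets="0 0 0.05 0 0 0 10; 0 0 0.08 0 0 0 10; 0 0 0.05 0 0 0 10; 0 0 0 0 0 0 10",
)

```text
time: 35.32
tool_pos: [0.6092, -0.1463, 0.0514]
tcp_rot: [1.808, 2.564, -0.001]
wrist_force: [-0.3, -0.7, 1.7]
width: 0.193
```

```bash
python3 plan.py 607.2 -148 51 20 10 22; python3 -c "
from h import *
print(bot.read_state()['torque'])
c=cam('side'); crop(c,240,150,330,230,7,'s17.png'); c=cam('top'); crop(c,195,165,355,245,5,'t17.png')"
```

```text
t=35.32 pos [ 609.2 -146.3   51.4] yaw 19.6 q6 -0.62 dist 2.7 dr 0.5 F [-0.3 -0.7  1.7] w 16.4
0.002 0.004 -0.007 -1.0 -2.5 0.4 10
[-0.12485424  0.05247662  0.00477478]
```

View pics/s17.png

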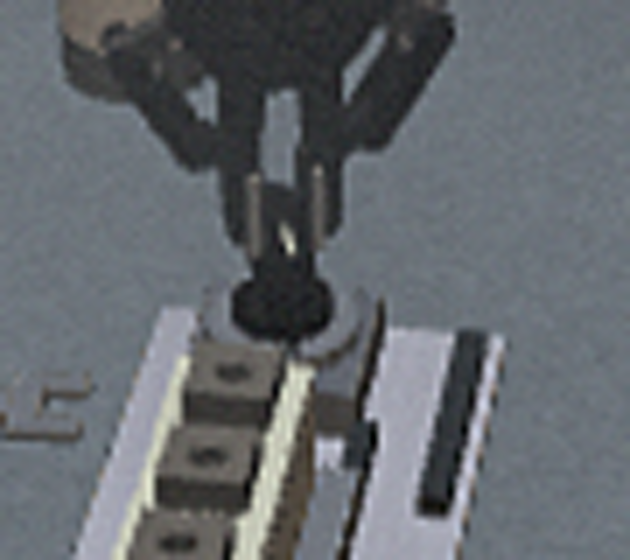

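View pics/t17.png

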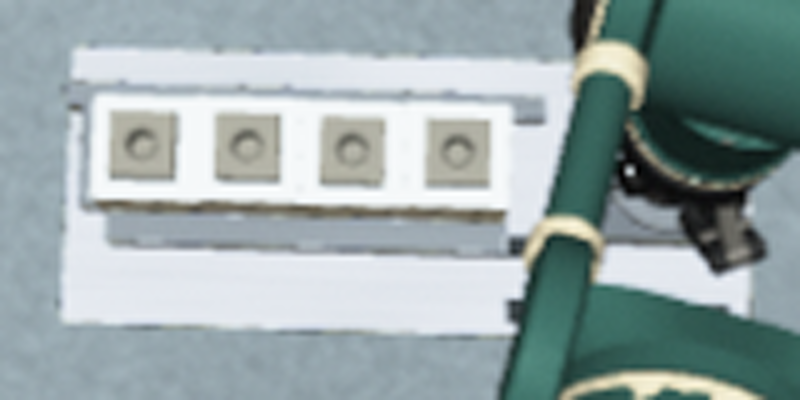

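>>> servo_tool(
  targets="0 0 0.05 0 0 0 10; 0 0 0.05 0 0 0 10",
)

```text
time: 35.58
tool_pos: [0.6094, -0.1462, 0.0514]
tcp_rot: [1.928, 2.474, 0.0]
wrist_force: [0.3, -0.2, 0.5]
width: 0.187
```

```bash
cat > q.py <<'E'
from h import *
s=bot.read_state(); Y=R.from_rotvec(s['tcp_rot']).as_matrix()[:,1]
print(round(s['time'],2),"pos",np.round(s['tool_pos']*1000,1),"yaw",round(np.degrees(np.arctan2(Y[1],Y[0])),2),"tq",np.round(s['torque'],3),"j6",np.round(s['joint_torque'][5],3),"w",round(s['width']*85.4,1))
E
python3 q.py
```

```text
35.58 pos [ 609.4 -146.2   51.4] yaw 14.14 tq [-0.061 -0.117  0.062] j6 -0.595 w 16.0
```

>>> servo_tool(
  targets="0 0 0.05 0 0 0 10; 0 0 0.05 0 0 0 10",
)

```text
time: 35.75
tool_pos: [0.6097, -0.1462, 0.0514]
tcp_rot: [2.048, 2.375, 0.001]
wrist_force: [0.1, -1.3, -0.7]
width: 0.188
```

```bash
python3 q.py
```

```text
35.75 pos [ 609.7 -146.2   51.4] yaw 8.46 tq [-0.081 -0.109  0.07 ] j6 -0.556 w 16.1
```

>>> servo_tool(
  targets="0 0 0.04 0 0 0 10; 0 0 0.04 0 0 0 10",
)

```text
time: 35.92
tool_pos: [0.61, -0.1462, 0.0514]
tcp_rot: [2.14, 2.293, 0.002]
wrist_force: [-0.1, -0.6, 0.3]
width: 0.19
```

```bash
python3 q.py
```

```text
35.92 pos [ 610.  -146.2   51.4] yaw 3.96 tq [-0.073  0.001  0.056] j6 -0.417 w 16.2
```

>>> servo_tool(
  targets="0 0 0.04 0 0 0 10; 0 0 0.04 0 0 0 10",
)

```text
time: 36.08
tool_pos: [0.6102, -0.1462, 0.0514]
tcp_rot: [2.227, 2.208, 0.002]
wrist_force: [0.1, -0.8, -0.1]
width: 0.189
```

```bash
python3 q.py;python3 -c "
from h import *
c=cam('side'); crop(c,240,150,330,230,7,'s18.png'); c=cam('top'); crop(c,195,165,355,245,5,'t18.png')"
```

```text
36.08 pos [ 610.2 -146.2   51.4] yaw -0.49 tq [-0.07  -0.068  0.184] j6 -0.279 w 16.1
```

View pics/s18.png

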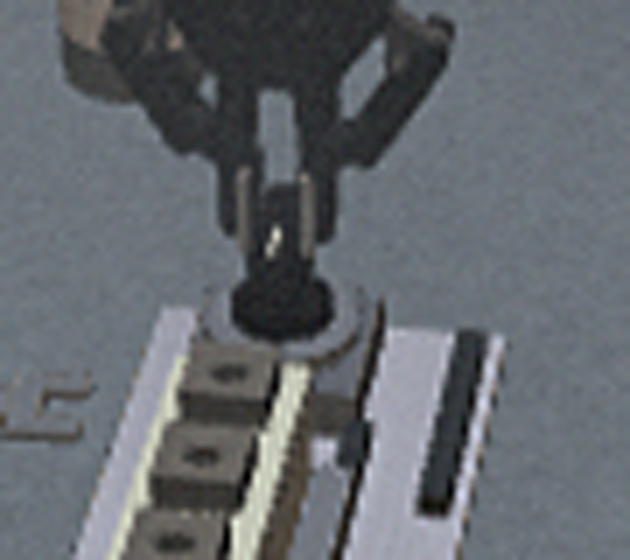

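View pics/t18.png

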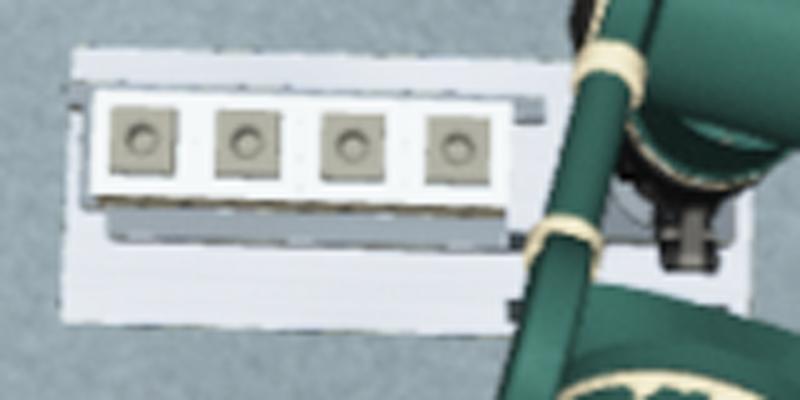

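>>> servo_tool(
  targets="0 0 0.03 -0.5 0 0 10",
)

```text
time: 36.27
tool_pos: [0.6102, -0.1463, 0.0514]
tcp_rot: [2.256, 2.179, 0.003]
wrist_force: [-0.0, 2.0, 0.9]
width: 0.188
```

```bash
python3 q.py
```

```text
36.27 pos [ 610.2 -146.3   51.4] yaw -1.99 tq [ 0.33  -0.071  0.279] j6 -0.357 w 16.0
```

>>> servo_tool(
  targets="0 0 0.03 0 0 0 10",
)

```text
time: 36.35
tool_pos: [0.6103, -0.1462, 0.0514]
tcp_rot: [2.286, 2.147, 0.004]
wrist_force: [-0.9, -0.5, 1.3]
width: 0.19
```

```bash
python3 q.py
```

```text
36.35 pos [ 610.3 -146.2   51.4] yaw -3.58 tq [-0.162 -0.045  0.219] j6 -0.163 w 16.2
```

>>> servo_tool(
  targets="0 0 0.03 0 0 0 10",
)

```text
time: 36.43
tool_pos: [0.6104, -0.1462, 0.0514]
tcp_rot: [2.315, 2.115, 0.004]
wrist_force: [-1.0, -0.8, 0.4]
width: 0.186
```

```bash
python3 q.py
```

```text
36.43 pos [ 610.4 -146.2   51.4] yaw -5.19 tq [-0.194 -0.068  0.23 ] j6 -0.159 w 15.9
```

>>> servo_tool(
  targets="0 0 0.03 0 0 0 10",
)

```text
time: 36.52
tool_pos: [0.6105, -0.1462, 0.0514]
tcp_rot: [2.344, 2.082, 0.004]
wrist_force: [0.1, -0.5, -0.3]
width: 0.191
```

```bash
python3 q.py;python3 -c "
from h import *
c=cam('side'); crop(c,240,150,330,230,7,'s19.png'); c=cam('top'); crop(c,195,165,355,245,5,'t19.png')"
```

```text
36.52 pos [ 610.5 -146.2   51.4] yaw -6.78 tq [-0.125 -0.067  0.172] j6 -0.151 w 16.3
```

View pics/s19.png

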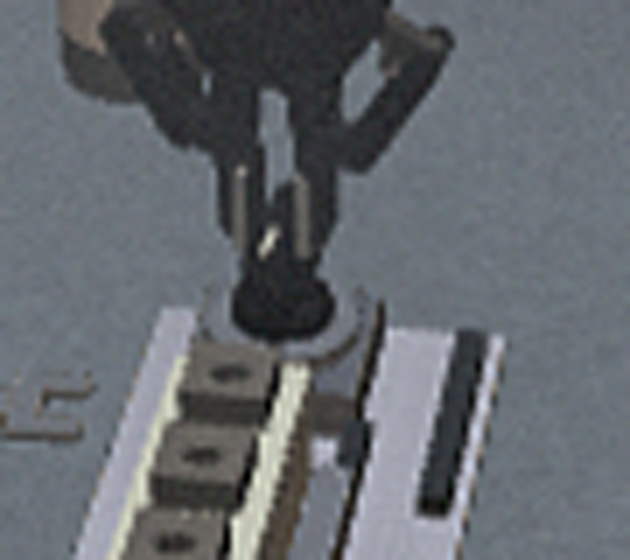

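View pics/t19.png

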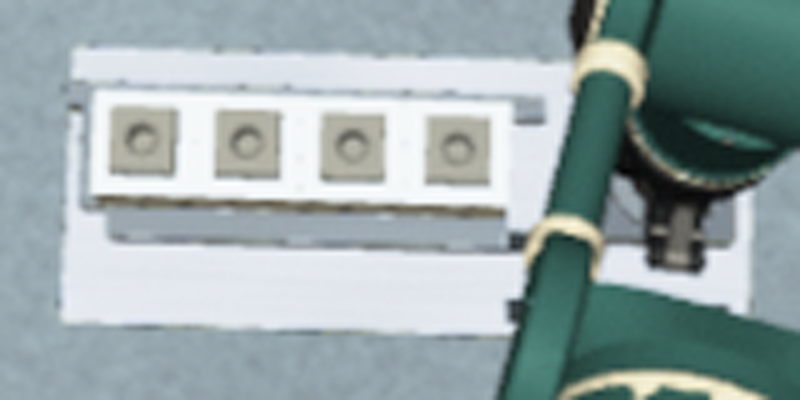

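>>> servo_tool(
  targets="0 0 0.04 0 0 0 10; 0 0 0.04 0 0 0 10; 0 0 0.04 0 0 0 10; 0 0 0.04 0 0 0 10",
)

```text
time: 36.95
tool_pos: [0.6109, -0.1464, 0.0514]
tcp_rot: [2.496, 1.896, 0.005]
wrist_force: [0.9, -0.9, -0.0]
width: 0.187
```

```bash
python3 q.py
```

```text
36.95 pos [ 610.9 -146.4   51.4] yaw -15.55 tq [-0.165 -0.081  0.231] j6 -0.284 w 16.0
```

>>> servo_tool(
  targets="0 0 0.03 0 0 0 10; 0 0 0.03 0 0 0 10",
)

```text
time: 37.12
tool_pos: [0.6111, -0.1464, 0.0514]
tcp_rot: [2.549, 1.824, 0.005]
wrist_force: [0.4, -0.8, -0.8]
width: 0.19
```

```bash
python3 q.py
```

```text
37.12 pos [ 611.1 -146.4   51.4] yaw -18.83 tq [-0.121  0.017  0.207] j6 -0.146 w 16.2
```

>>> servo_tool(
  targets="0 0 0.03 0 0 0 10; 0 0 0.025 0 0 0 10",
)

```text
time: 37.28
tool_pos: [0.6113, -0.1465, 0.0514]
tcp_rot: [2.596, 1.757, 0.006]
wrist_force: [-0.4, -0.9, 1.1]
width: 0.187
```

```bash
python3 q.py;python3 -c "
from h import *
c=cam('side'); crop(c,240,150,330,230,7,'s20.png'); c=cam('top'); crop(c,195,165,355,245,5,'t20.png')"
```

```text
37.28 pos [ 611.3 -146.5   51.4] yaw -21.82 tq [-0.177 -0.035  0.218] j6 -0.039 w 16.0
```

View pics/s20.png

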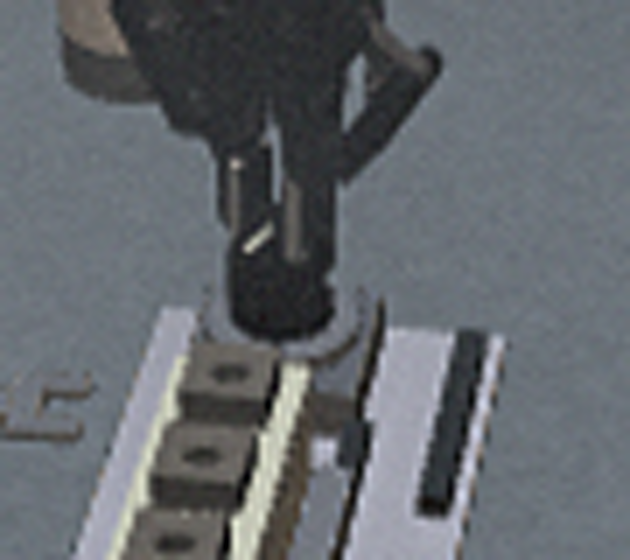

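>>> servo_tool(
  targets="0 0 0.03 0 0 0 10; 0 0 0 0 0 0 10; 0 0 0 0 0 0 60; 0 0 0 0 0 0 60; 0 0 0 0 0 0 60; 0 0 0 0 0 0 60; 0 0 0 0 0 -10 60",
)

```text
time: 37.97
tool_pos: [0.6086, -0.1451, 0.0588]
tcp_rot: [2.621, 1.729, 0.001]
wrist_force: [0.6, 0.1, -0.6]
width: 0.704
```

```bash
python3 q.py
```

```text
37.97 pos [ 608.6 -145.1   58.8] yaw -23.18 tq [0.016 0.049 0.064] j6 -0.0 w 60.1
```

>>> servo_tool(
  targets="0 0 0 0 0 -20 60; 0 0 0 0 0 -30 60; 0 0 0 0 0 -35 60; 0 0 0 5 -35 -10 60; 0 0 0 10 -35 0 60; 0 0 0 10 -35 0 60; 0 0 0 0 0 0 60; 0 0 0 0 0 0 60",
)

```text
time: 38.63
tool_pos: [0.5212, -0.0793, 0.1659]
tcp_rot: [2.617, 1.726, 0.011]
wrist_force: [0.8, 1.1, 0.2]
width: 0.702
```

```bash
python3 q.py;python3 -c "
from h import *
c=cam('side'); crop(c,255,165,315,225,10,'s21.png'); c=cam('top'); crop(c,305,175,355,225,12,'t21.png'); cv2.imwrite('pics/top21.png',c['bgr'])"
```

```text
38.63 pos [521.2 -79.3 165.9] yaw -23.18 tq [ 0.045  0.019 -0.035] j6 0.032 w 60.0
```

View pics/s21.png

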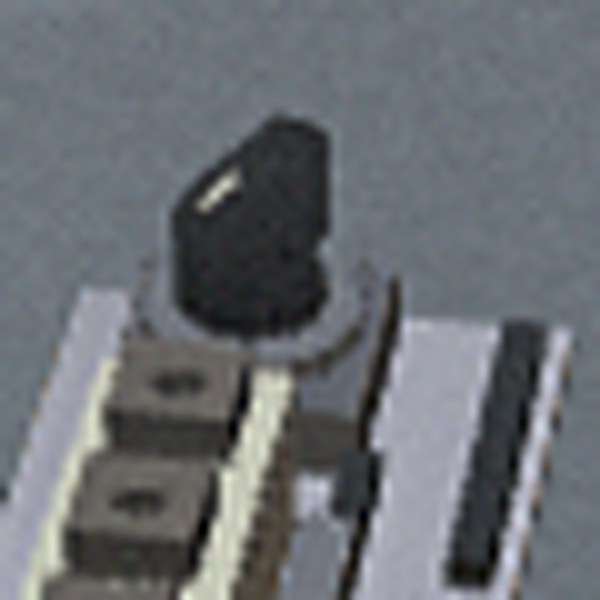

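View pics/t21.png

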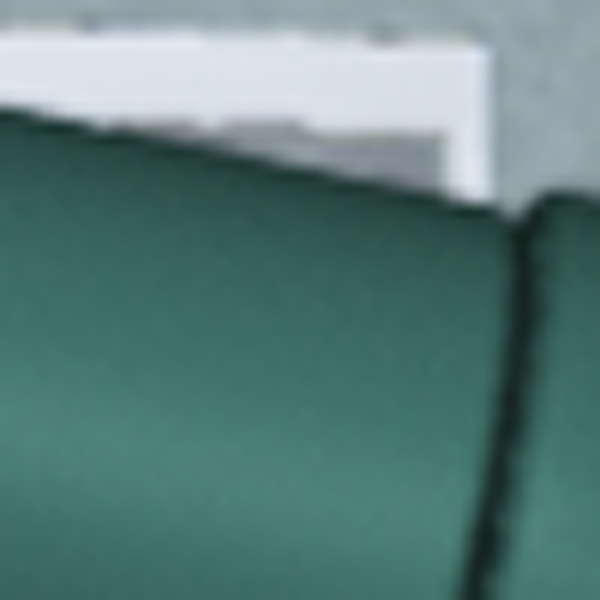

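Run:
```python
from h import *
c=cam("top"); s=cam("side"); crop(c,95,185,155,295,5.4,"t22.png"); crop(s,230,295,355,350,6.2,"s22.png")
```

```text
(no output)
```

View pics/t22.png

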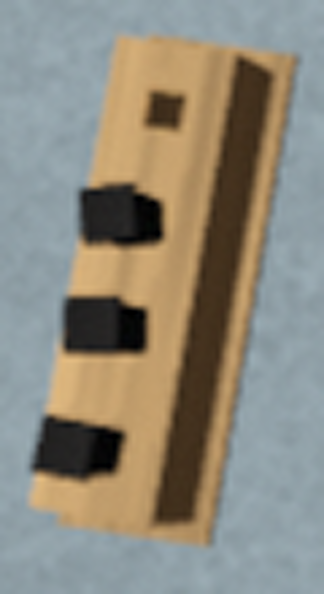

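View pics/s22.png

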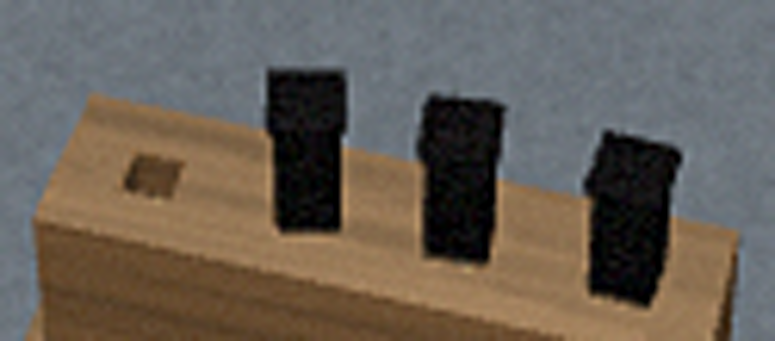

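Run:
```python
from h import *
c=cam("top"); s=cam("side")
T=lambda x,y:(x/5.4+95-.41,y/5.4+185-.41); S=lambda x,y:(x/6.2+230-.42,y/6.2+295-.42)
for n,q in dict(A=[(82,192),(133,186),(138,240),(86,244)],B=[(67,299),(119,299),(117,351),(65,350)],C=[(47,418),(98,424),(88,477),(35,468)]).items():
    w=np.array([onz(c,*T(*p),.124)[:2] for p in q])*1000
    e=np.roll(w,-1,0)-w
    print(n,"center",np.round(w.mean(0),1),"edges",np.round(np.linalg.norm(e,axis=1),1),"ang",np.round((np.degrees(np.arctan2(e[:,1],e[:,0]))+45)%90-45,1))
h=onz(c,*T(165,110),.074)*1000; print("hole",h, tri(c,T(165,110),s,S(153,176)))
# stand long edges (far edge top z=74)
a=onz(c,*T(117,37),.074)*1000;b=onz(c,*T(30,510),.074)*1000; d=(b-a);print(a,b,np.linalg.norm(d),np.degrees(np.arctan2(d[1],d[0])))
d/=np.linalg.norm(d)
for k in(1,2,3): print("pred",np.round(h+d*50*k,1))
# cap heights by two views: cap far-left top corner
for n,a,b in[("A",(82,192),(345,71)),("A2",(133,186),(345,71)),("B",(67,299),(505,102))]: print(n,tri(c,T(*a),s,S(*b)))
# side view grip bottom mid at z=74, front
for n,p in dict(A=(308,231),B=(456,262),C=(622,300)).items(): print(n,np.round(onz(s,*S(*p),.074)*1000,1))
```

```text
A center [534.6 349.3] edges [21.7 23.1 22.  22.2] ang [7.1 7.8 4.7 7.1]
B center [488.4 354.6] edges [22.  21.8 21.9 21.4] ang [ 0.3  0.4 -0.8  0.5]
C center [437.4 362.8] edges [21.7 22.3 22.7 21.2] ang [ -6.3  -8.2  -9.1 -10.9]
hole [585.95428728 342.35882976  74.        ] (array([0.58547972, 0.3420826 , 0.07480068]), np.float64(0.0007454775130219668))
[618.57032408 365.16802007  74.        ] [410.19142506 393.69530807  74.        ] 210.32254210795313 172.20460730343697
pred [536.4 349.1  74. ]
pred [486.9 355.9  74. ]
pred [437.3 362.7  74. ]
A (array([0.5324831 , 0.35444964, 0.14373654]), np.float64(0.020226067101481383))
A2 (array([0.5358234 , 0.33836174, 0.1267703 ]), np.float64(0.022087318783054016))
B (array([0.48642008, 0.35931694, 0.142482  ]), np.float64(0.0234034337259207))
A [534.1 356.8  74. ]
B [487.9 362.7  74. ]
C [437.2 370.4  74. ]
```

```bash
python3 - <<'E'
from h import *
c=cam("top"); s=cam("side"); crop(c,195,165,355,245,5,"t23.png"); crop(s,235,185,315,285,6,"s23.png")
E
python3 plan.py 500 230 200 97 85 38
```

```text
t=39.03 pos [521.8 -80.4 164. ] yaw -23.3 q6 0.21 dist 313.2 dr 59.7 F [ 0.4 -0.2 -0.4] w 59.7
0.000 -0.000 0.104 27.6 -14.3 -3.6 85; 0.000 -0.000 0.104 26.0 -17.1 -3.6 85; 0.000 -0.000 0.104 24.1 -19.7 -3.6 85; 0.000 -0.000 0.104 21.9 -22.1 -3.6 85; 0.000 -0.000 0.104 19.5 -24.2 -3.6 85; 0.000 -0.000 0.104 16.9 -26.1 -3.6 85; 0.000 -0.000 0.104 14.1 -27.7 -3.6 85; 0.000 -0.000 0.104 11.1 -29.1 -3.6 85
0.000 -0.000 0.104 8.0 -30.1 -3.6 85; 0.000 -0.000 0.104 4.8 -30.7 -3.6 85
```

View pics/t23.png

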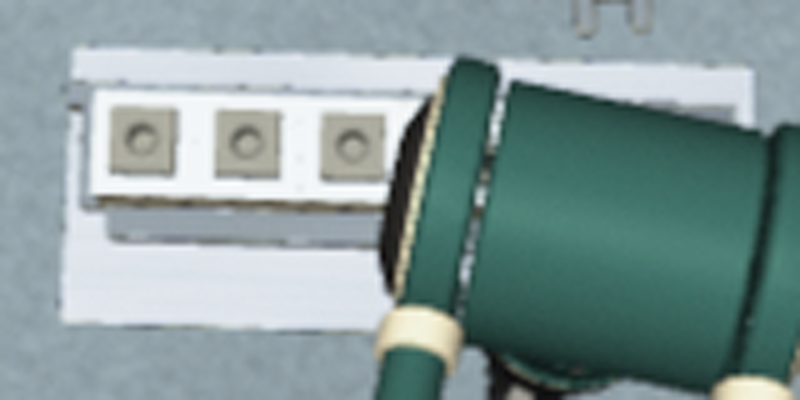

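View pics/s23.png

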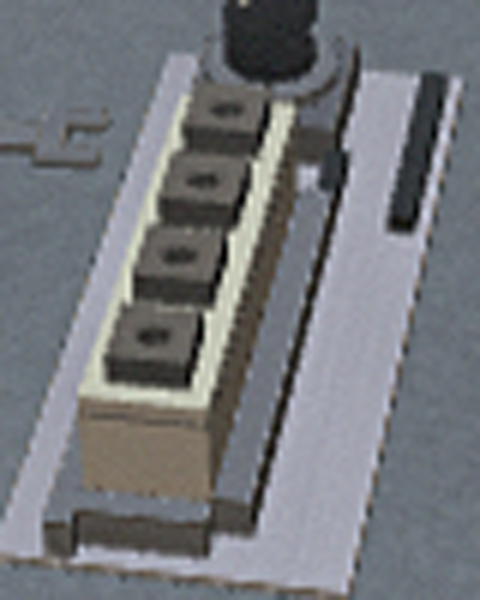

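```bash
python3 - <<'E'
from h import *
c=cam("top"); s=cam("side")
T=lambda x,y:(x/5+195-.4,y/5+165-.4); S=lambda x,y:(x/6+235-.42,y/6+185-.42)
for i,(a,b) in enumerate([((142,140),(153,336)),((247,143),(180,256)),((352,146),(206,181)),(None,(228,109))]):
    print(i, np.round(onz(c,*T(*a),.086)*1000,1) if a else "", np.round(onz(s,*S(*b),.086)*1000,1), np.round(tri(c,T(*a),s,S(*b))[0]*1000,1) if a else "")
E
python3 plan.py 510 210 200 96.7 85 38 f
```

```text
0 [615.3 107.3  86. ] [615.3 107.6  86. ] [615.4 107.3  85.7]
1 [614.1  57.4  86. ] [613.6  57.6  86. ] [613.9  57.3  85.8]
2 [612.9   7.5  86. ] [611.5   7.7  86. ] [612.2   7.4  85.8]
3  [610.6 -43.1  86. ] 
t=39.13 pos [521.6 -80.2 163.9] yaw -23.3 q6 0.21 dist 292.7 dr 120.0 F [ 0.9 -0.3 -0.1] w 60.1
0.000 0.000 -0.110 13.8 -6.6 -1.9 85; 0.000 0.000 -0.110 14.4 -5.0 -1.9 85; 0.000 0.000 -0.110 14.9 -3.4 -1.9 85; 0.000 0.000 -0.110 15.2 -1.8 -1.9 85; 0.000 0.000 -0.110 15.3 -0.1 -1.9 85; 0.000 0.000 -0.110 15.2 1.6 -1.9 85; 0.000 0.000 -0.110 14.9 3.3 -1.9 85; 0.000 0.000 -0.110 14.5 4.9 -1.9 85
0.000 0.000 -0.110 13.9 6.5 -1.9 85; 0.000 0.000 -0.110 13.1 7.9 -1.9 85; 0.000 0.000 -0.110 12.1 9.3 -1.9 85; 0.000 0.000 -0.110 11.0 10.6 -1.9 85; 0.000 0.000 -0.110 9.8 11.8 -1.9 85; 0.000 0.000 -0.110 8.4 12.8 -1.9 85; 0.000 0.000 -0.110 7.0 13.6 -1.9 85; 0.000 0.000 -0.110 5.4 14.3 -1.9 85
0.000 0.000 -0.110 3.8 14.8 -1.9 85; 0.000 0.000 -0.110 2.2 15.1 -1.9 85; 0.000 0.000 -0.110 0.5 15.3 -1.9 85
```

>>> servo_tool(
  targets="0 0 -0.12 14 -6 -4 85; 0 0 -0.12 14 -5 -4 85; 0 0 -0.12 15 -3 -4 85; 0 0 -0.12 15 -2 -4 85; 0 0 -0.12 15 0 -4 85; 0 0 -0.12 15 2 -4 85; 0 0 -0.12 15 3 -4 85; 0 0 -0.12 14 5 -4 85",
)

```text
time: 39.8
tool_pos: [0.5122, 0.0407, 0.1936]
tcp_rot: [1.484, 2.769, -0.002]
wrist_force: [0.3, 0.4, -0.8]
width: 0.995
```

>>> servo_tool(
  targets="0 0 -0.12 14 6 -2 85; 0 0 -0.12 13 8 -2 85; 0 0 -0.12 12 10 -2 85; 0 0 -0.12 11 12 -2 85; 0 0 -0.12 10 13 0 85; 0 0 -0.12 9 14 0 85; 0 0 -0.12 7 15 0 85; 0 0 -0.12 6 16 0 85",
)

```text
time: 40.47
tool_pos: [0.49, 0.1728, 0.202]
tcp_rot: [0.025, -3.141, 0.003]
wrist_force: [0.1, -0.3, -0.3]
width: 0.996
```

```bash
python3 plan.py 535.5 349.2 190 96.7 85 38 f
python3 - <<'E'
from h import *
c=cam("top"); crop(c,300,170,360,240,8,"t24.png")
E
```

```text
t=40.47 pos [490.  172.8 202. ] yaw 90.9 q6 -1.29 dist 182.5 dr 5.8 F [ 0.1 -0.3 -0.3] w 85.1
-0.000 -0.000 -0.020 -9.7 35.1 2.3 85; -0.000 -0.000 -0.020 -10.4 34.9 2.3 85; -0.000 -0.000 -0.020 -11.1 34.7 2.4 85; -0.000 -0.000 -0.020 -11.8 34.5 2.4 85; -0.000 -0.000 -0.020 -12.5 34.2 2.4 85
```

View pics/t24.png

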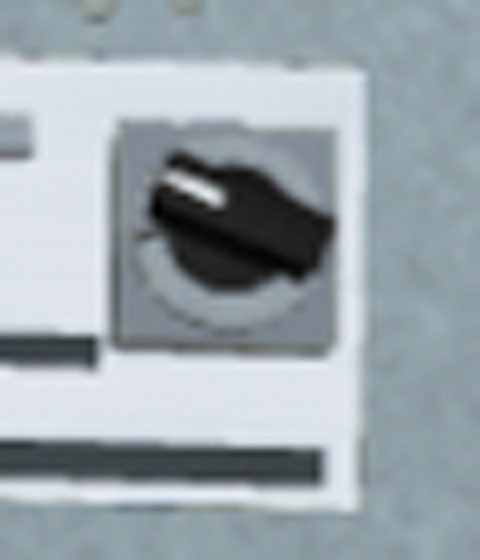

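Run:
```python
from h import *
c=cam("top"); T=lambda x,y:(x/8+300-.44,y/8+170-.44)
a=onz(c,*T(165,176),.0825);b=onz(c,*T(222,202),.0825); d=a-b; al=np.degrees(np.arctan2(d[1],d[0]))
# bar sides too
e1=[onz(c,*T(*p),.0825) for p in((178,153),(335,218))]; d2=e1[0]-e1[1]; al2=np.degrees(np.arctan2(d2[1],d2[0]))
print("white",np.round(a*1000),np.round(b*1000),al,"bar edge",al2)
# disc circle: left (137,245)?, right (315,?), center in image
for z in(.034,.038,.042):
    t0=onz(c,*T(154,233),z); 
    for cen in((.6078,-.1463),(.6078,-.1475)):
        v=t0[:2]-cen; ta=np.degrees(np.arctan2(v[1],v[0])); print(z,cen,np.round(v*1000,1),round(ta,1),"slip",np.radians(ta-al),np.radians(ta-al2))
```

```text
white [ 619. -124.   83.] [ 612. -141.   83.] 65.39642272614647 bar edge 67.43836633235875
0.034 (0.6078, -0.1463) [ 1.3 21.9] 86.6 slip 0.37086445092803355 0.33522581185958267
0.034 (0.6078, -0.1475) [ 1.3 23.1] 86.8 slip 0.3739009144190597 0.3382622753506088
0.038 (0.6078, -0.1463) [ 0.7 22.2] 88.1 slip 0.39673951010502895 0.36110087103657806
0.038 (0.6078, -0.1475) [ 0.7 23.4] 88.2 slip 0.3984119951780252 0.3627733561095743
0.042 (0.6078, -0.1463) [ 0.2 22.6] 89.6 slip 0.4218807337856191 0.3862420947171682
0.042 (0.6078, -0.1475) [ 0.2 23.8] 89.6 slip 0.4222610578556494 0.3866224187871985
```

Run:
```python
from h import *
c=cam("top"); T=lambda x,y:(x/12+305-.46,y/12+175-.46)
a=onz(c,*T(268,370),.0825);b=onz(c,*T(295,285),.0825); d=a-b; al=np.degrees(np.arctan2(d[1],d[0]))
for z in(.034,.038,.042):
    v=onz(c,*T(238,410),z)[:2]-[.6078,-.147]; ta=np.degrees(np.arctan2(v[1],v[0])); print(al,ta,np.round(v*1000,1),np.radians(ta-al))
```

```text
162.1396816082298 158.99537673349658 [-23.6   9. ] -0.0548784727506026
162.1396816082298 158.58640650361414 [-24.    9.4] -0.062016349804689314
162.1396816082298 158.19553969850506 [-24.5   9.8] -0.06883826249059383
```

>>> servo_tool(
  targets="0 0 -0.02 -10 35 2 85; 0 0 -0.02 -10 35 2 85; 0 0 -0.02 -11 34 2 85; 0 0 -0.02 -12 30 2 85; 0 0 -0.02 -10 18 2 85; 0 0 0 0 0 0 85; 0 0 0 0 0 0 85",
)

```text
time: 41.2
tool_pos: [0.542, 0.3262, 0.1892]
tcp_rot: [-0.143, 3.138, -0.011]
wrist_force: [-1.3, 0.2, 0.8]
width: 0.992
```

```bash
python3 plan.py 535.5 349.2 150 96.7 85 38 f
```

```text
t=41.20 pos [542.  326.2 189.2] yaw 95.2 q6 -1.15 dist 45.9 dr 1.5 F [-1.3  0.2  0.8] w 84.7
-0.004 -0.000 -0.013 2.2 11.9 19.5 85; -0.004 -0.000 -0.013 2.1 11.8 19.6 85
```

>>> servo_tool(
  targets="-0.004 0 -0.013 2 12 10 55; -0.004 0 -0.013 2 11 10 55; 0 0 0 0 0 8 55; 0 0 0 0 0 0 55; 0 0 0 0 0 0 55",
)

```text
time: 41.62
tool_pos: [0.5347, 0.3456, 0.157]
tcp_rot: [0.176, -3.134, 0.002]
wrist_force: [-0.0, 0.6, 1.2]
width: 0.641
```

```bash
python3 plan.py 535.5 349.2 150 96.7 85 38 f
```

```text
t=41.62 pos [534.7 345.6 157. ] yaw 96.4 q6 -1.15 dist 7.9 dr 0.3 F [-0.   0.6  1.2] w 54.7
-0.001 -0.003 -0.005 -1.3 3.5 7.0 85
```

>>> servo_tool(
  targets="0 0 -0.005 -1 4 0 55; 0 0 0 0 0 0 55; 0 0 0 0 0 0 55",
)

```text
time: 41.87
tool_pos: [0.5347, 0.3485, 0.1566]
tcp_rot: [0.182, -3.132, 0.003]
wrist_force: [-0.4, -0.4, -0.0]
width: 0.643
```

```bash
python3 plan.py 535.5 349.2 120 96.7 85 38 f;python3 - <<'E'
from h import *
s=cam("side"); crop(s,220,255,340,355,6,"s25.png"); c=cam("top"); crop(c,75,165,175,265,5.5,"t25.png")
E
```

```text
t=41.87 pos [534.7 348.5 156.6] yaw 96.6 q6 -1.15 dist 36.6 dr 0.3 F [-0.4 -0.4 -0. ] w 54.9
-0.002 -0.004 -0.001 -1.1 0.6 36.6 85
```

View pics/s25.png

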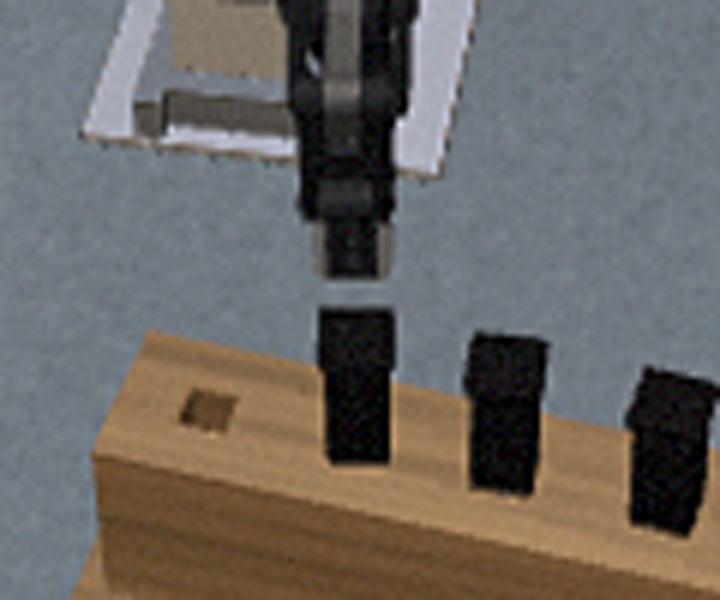

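View pics/t25.png

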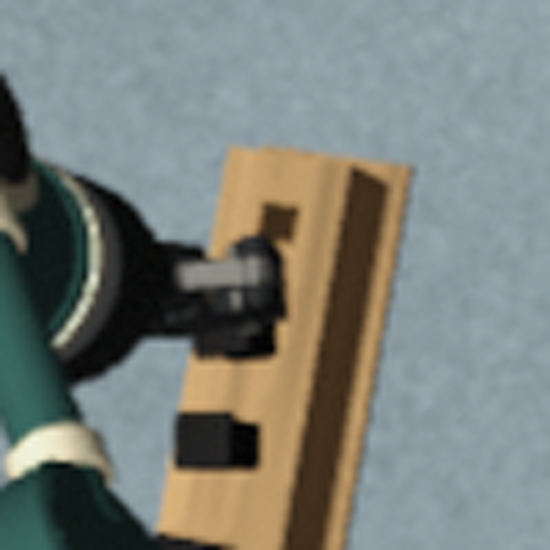

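>>> servo_tool(
  targets="0 0 0 -0.5 0.5 12 55; 0 0 0 0 0 18 55; 0 0 0 0 0 18 55; 0 0 0 0 0 12 55; 0 0 0 0 0 5 55; 0 0 0 0 0 0 55; 0 0 0 0 0 0 55",
)

```text
time: 42.55
tool_pos: [0.537, 0.3498, 0.0893]
tcp_rot: [-0.181, 3.135, 0.001]
wrist_force: [-0.2, -0.2, 1.3]
width: 0.646
```

```bash
python3 plan.py 535.5 349.2 82 96.7 85 38 f;python3 - <<'E'
from h import *
s=cam("side"); crop(s,220,255,340,355,6,"s26.png")
E
```

```text
t=42.55 pos [537.  349.8  89.3] yaw 96.6 q6 -1.15 dist 7.4 dr 0.1 F [-0.2 -0.2  1.3] w 55.1
0.000 0.001 -0.002 1.6 -0.4 7.3 85
```

View pics/s26.png

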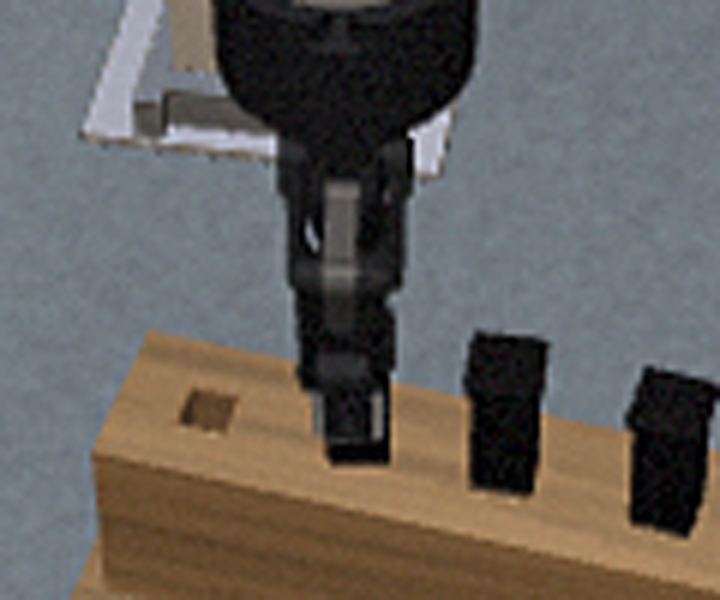

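>>> servo_tool(
  targets="0 0 0 1.5 0 4 55; 0 0 0 0 0 2 55; 0 0 0 0 0 0 10; 0 0 0 0 0 0 10; 0 0 0 0 0 0 10; 0 0 0 0 0 0 10; 0 0 0 0 0 0 10; 0 0 0 0 0 0 10",
  newtons=60,
)

```text
time: 43.27
tool_pos: [0.538, 0.3512, 0.0872]
tcp_rot: [-0.181, 3.129, 0.006]
wrist_force: [-0.7, 0.8, -1.3]
width: 0.261
```

```bash
python3 plan.py 535.5 349.2 190 96.7 10 25 f
```

```text
t=43.27 pos [538.  351.2  87.2] yaw 96.6 q6 -1.15 dist 102.9 dr 0.5 F [-0.7  0.8 -1.3] w 22.3
0.001 0.002 -0.000 0.4 -0.3 -20.6 10; 0.001 0.002 -0.000 0.4 -0.3 -20.6 10; 0.001 0.002 -0.000 0.5 -0.3 -20.6 10; 0.001 0.002 -0.000 0.5 -0.3 -20.6 10; 0.001 0.002 -0.000 0.5 -0.3 -20.6 10
```

Run:
```python
from h import *
s=cam("side"); crop(s,250,290,320,350,9,"s27.png"); print(bot.read_state()['width']*85.4)
```

```text
22.326428737529397
```

View pics/s27.png

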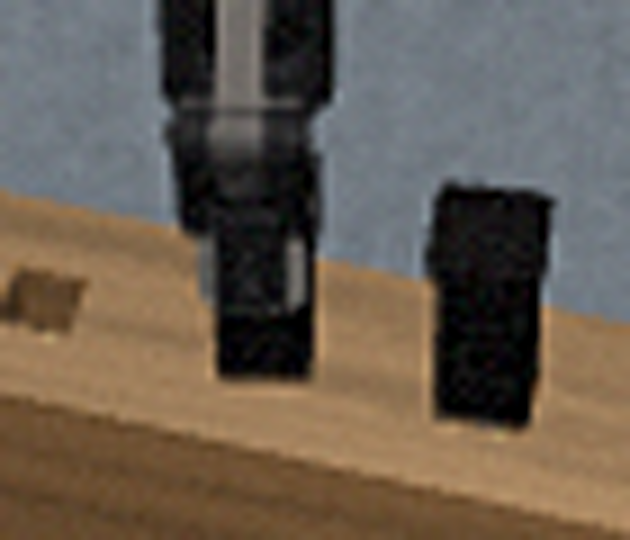

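>>> servo_tool(
  targets="0 0 0 0 0 0 40; 0 0 0 0 0 0 40; 0 0 0 0 0 0 40; 0 0 0 0 0 5 40; 0 0 0 0 0 5 40; 0 0 0 0 0 0 40; 0 0 0 0 0 0 40",
)

```text
time: 43.9
tool_pos: [0.5382, 0.3514, 0.0762]
tcp_rot: [-0.181, 3.129, 0.006]
wrist_force: [0.1, 0.3, -0.5]
width: 0.473
```

```bash
python3 plan.py 535.5 349.2 77 96.7 10 25 f
```

```text
t=43.90 pos [538.2 351.4  76.2] yaw 96.6 q6 -1.15 dist 3.6 dr 0.5 F [ 0.1  0.3 -0.5] w 40.4
0.003 0.008 -0.001 3.0 -1.8 -0.8 10
```

>>> servo_tool(
  targets="0 0.008 0 3 0 -1 40; 0 0 0 0 0 -1 40; 0 0 0 0 0 0 10; 0 0 0 0 0 0 10; 0 0 0 0 0 0 10; 0 0 0 0 0 0 10; 0 0 0 0 0 0 10",
)

```text
time: 44.48
tool_pos: [0.5348, 0.3508, 0.0782]
tcp_rot: [0.181, -3.135, -0.005]
wrist_force: [-0.6, 0.7, -1.3]
width: 0.267
```

```bash
python3 plan.py 535.5 349.2 195 96.7 10 25 f
python3 - <<'E'
from h import *
s=cam("side"); crop(s,250,290,320,350,9,"s28.png"); print(bot.read_state()['width']*85.4)
E
```

```text
t=44.48 pos [534.8 350.8  78.2] yaw 96.6 q6 -1.15 dist 116.8 dr 0.2 F [-0.6  0.7 -1.3] w 22.8
0.001 -0.000 -0.000 -0.1 -0.3 -23.4 10; 0.001 -0.000 -0.000 -0.1 -0.3 -23.4 10; 0.001 -0.000 -0.000 -0.1 -0.3 -23.4 10; 0.001 -0.000 -0.000 -0.1 -0.3 -23.4 10; 0.001 -0.000 -0.000 -0.1 -0.3 -23.4 10
22.880204677620736
```

View pics/s28.png

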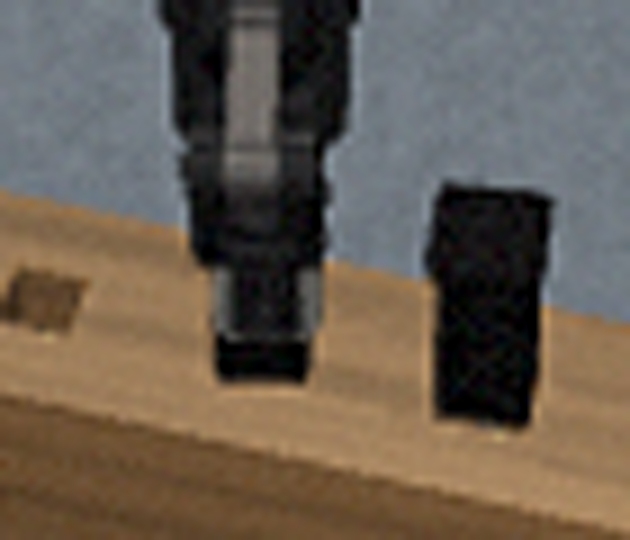

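>>> servo_tool(
  targets="0 0 0 0 0 -8 10; 0 0 0 0 0 -15 10; 0 0 0 0 0 -20 10; 0 0 0 0 0 -25 10; 0 0 0 0 0 -25 10; 0 0 0 0 0 -20 10; 0 0 0 0 0 0 10; 0 0 0 0 0 0 10",
)

```text
time: 45.2
tool_pos: [0.5335, 0.3496, 0.1965]
tcp_rot: [0.181, -3.131, -0.002]
wrist_force: [-0.3, -0.8, -1.1]
width: 0.268
```

```bash
python3 q.py
python3 - <<'E'
from h import *
s=cam("side"); crop(s,230,200,330,350,4,"s29.png"); print(bot.read_state()['width']*85.4)
E
```

```text
45.2 pos [533.5 349.6 196.5] yaw 96.62 tq [ 0.004 -0.005 -0.033] j6 0.0 w 22.9
22.50931605123198
```

View pics/s29.png

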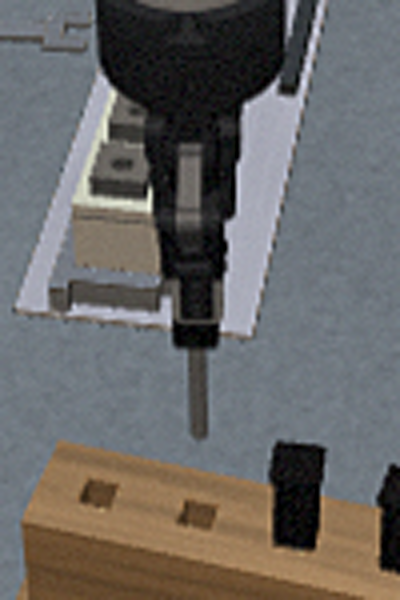

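```bash
python3 - <<'E'
from h import *
s=cam("side"); c=cam("top"); crop(c,60,140,180,260,5,"t30.png")
for z in(.118,.122,.126): print(onz(s,199/4+230-.38,438/4+200-.38,z)*1000)
E
python3 plan.py 560 100 225 -1.5 10 30 f
```

```text
[535.70012986 340.07795995 118.        ]
[535.08109695 343.80044386 122.        ]
[534.46206403 347.52292778 126.        ]
t=45.35 pos [532.6 349.1 194.4] yaw 96.6 q6 -1.15 dist 252.5 dr 98.1 F [ 0.8  0.3 -0.4] w 22.4
-0.000 -0.000 0.114 0.1 -16.7 -2.0 10; -0.000 -0.000 0.114 -1.8 -16.6 -2.1 10; -0.000 -0.000 0.114 -3.7 -16.3 -2.1 10; -0.000 -0.000 0.114 -5.5 -15.8 -2.1 10; -0.000 -0.000 0.114 -7.3 -15.0 -2.1 10; -0.000 -0.000 0.114 -8.9 -14.1 -2.1 10; -0.000 -0.000 0.114 -10.5 -13.0 -2.1 10; -0.000 -0.000 0.114 -11.9 -11.7 -2.1 10
-0.000 -0.000 0.114 -13.2 -10.3 -2.1 10; -0.000 -0.000 0.114 -14.2 -8.7 -2.1 10; -0.000 -0.000 0.114 -15.1 -7.0 -2.1 10; -0.000 -0.000 0.114 -15.9 -5.3 -2.1 10; -0.000 -0.000 0.114 -16.3 -3.4 -2.1 10; -0.000 -0.000 0.114 -16.6 -1.5 -2.1 10; -0.000 -0.000 0.114 -16.7 0.4 -2.0 10
```

View pics/t30.png

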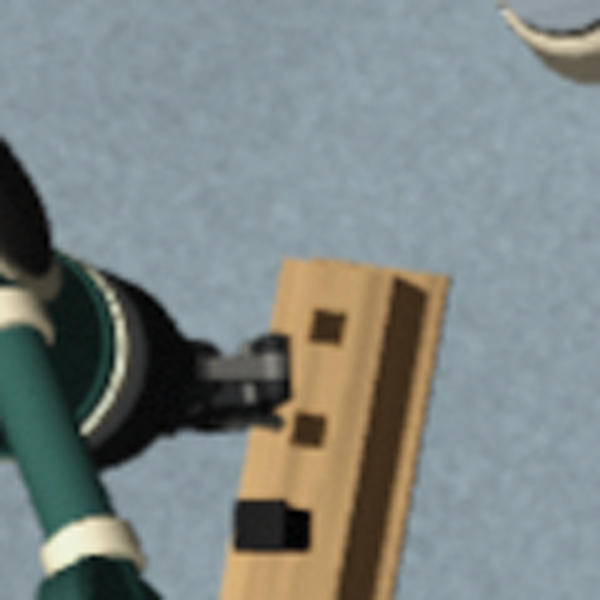

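>>> servo_tool(
  targets="0 0 0.114 0 -22 -4 10; 0 0 0.114 -2 -22 -4 10; 0 0 0.114 -4 -22 -4 10; 0 0 0.114 -6 -22 -4 10; 0 0 0.114 -9 -21 -4 10; 0 0 0.114 -12 -20 -2 10; 0 0 0.114 -14 -19 -2 10; 0 0 0.114 -16 -17 -2 10",
)

```text
time: 46.02
tool_pos: [0.5342, 0.1616, 0.2027]
tcp_rot: [-1.255, -2.848, 0.037]
wrist_force: [0.5, 0.3, -0.4]
width: 0.258
```

```bash
python3 plan.py 611 -43 225 -1.5 10 30 f
```

```text
t=46.02 pos [534.2 161.6 202.7] yaw 42.5 q6 -0.49 dist 219.6 dr 44.0 F [ 0.5  0.3 -0.4] w 22.1
-0.005 -0.000 0.096 -25.3 -10.3 -2.9 10; -0.005 -0.000 0.096 -26.2 -7.8 -2.9 10; -0.005 -0.000 0.096 -26.8 -5.2 -2.9 10; -0.005 -0.000 0.096 -27.2 -2.6 -2.9 10; -0.005 -0.000 0.096 -27.3 -0.0 -2.9 10; -0.005 -0.000 0.096 -27.2 2.6 -2.9 10; -0.005 -0.000 0.096 -26.8 5.2 -2.9 10; -0.005 -0.000 0.096 -26.2 7.8 -2.8 10
```

>>> servo_tool(
  targets="-0.005 0 0.096 -25 -10 -6 10; -0.005 0 0.096 -26 -8 -6 10; -0.005 0 0.096 -27 -5 -6 10; -0.005 0 0.096 -27 -2.5 -5 10; -0.005 0 0.096 -27 0 -4 10; -0.005 0 0.096 -27 3 -4 10; -0.005 0 0.09 -24 5 -4 10; 0 0 0.05 -14 5 0 10",
)

```text
time: 46.68
tool_pos: [0.5951, -0.0401, 0.2188]
tcp_rot: [-2.221, -2.187, 0.035]
wrist_force: [0.6, -0.2, -1.0]
width: 0.262
```

>>> servo_tool(
  targets="0 0 0 0 0 0 10; 0 0 0 0 0 0 10; 0 0 0 0 0 0 10",
)

```text
time: 46.93
tool_pos: [0.5929, -0.0433, 0.2128]
tcp_rot: [-2.222, -2.176, 0.045]
wrist_force: [-0.0, 0.1, 0.5]
width: 0.263
```

```bash
python3 plan.py 611 -43 205 -1.5 10 30 f
```

```text
t=46.93 pos [592.9 -43.3 212.8] yaw -1.2 q6 -0.09 dist 19.8 dr 2.4 F [-0.   0.1  0.5] w 22.5
-0.042 -0.001 0.006 0.6 18.5 7.1 10
```

>>> servo_tool(
  targets="-0.02 0 0.006 0.5 9 4 10; -0.02 0 0 0 8 4 10; 0 0 0 0 0 4 10; 0 0 0 0 0 0 10; 0 0 0 0 0 0 10",
)

```text
time: 47.35
tool_pos: [0.6058, -0.0375, 0.1953]
tcp_rot: [-2.234, -2.195, 0.007]
wrist_force: [0.1, 0.6, -0.0]
width: 0.264
```

```bash
python3 plan.py 611 -43 175 -1.5 10 30 f
```

```text
t=47.35 pos [605.8 -37.5 195.3] yaw -1.0 q6 -0.09 dist 21.7 dr 0.8 F [ 0.1  0.6 -0. ] w 22.5
-0.010 -0.004 0.008 -5.4 5.5 20.3 10
```

>>> servo_tool(
  targets="-0.01 -0.004 0.008 -5.5 5.5 5 10; 0 0 0 0 0 6 10; 0 0 0 0 0 0 10; 0 0 0 0 0 0 10",
)

```text
time: 47.68
tool_pos: [0.6109, -0.0422, 0.1831]
tcp_rot: [2.248, 2.194, -0.001]
wrist_force: [1.1, -0.3, -0.9]
width: 0.264
```

```bash
python3 plan.py 611 -43 175 -1.5 10 30 f;  python3 - <<'E'
from h import *
s=cam("side"); crop(s,230,150,330,270,5,"s31.png"); 
E
```

```text
t=47.68 pos [610.9 -42.2 183.1] yaw -1.4 q6 -0.08 dist 8.2 dr 0.1 F [ 1.1 -0.3 -0.9] w 22.6
-0.000 0.001 0.002 -0.8 0.1 8.1 10
```

View pics/s31.png

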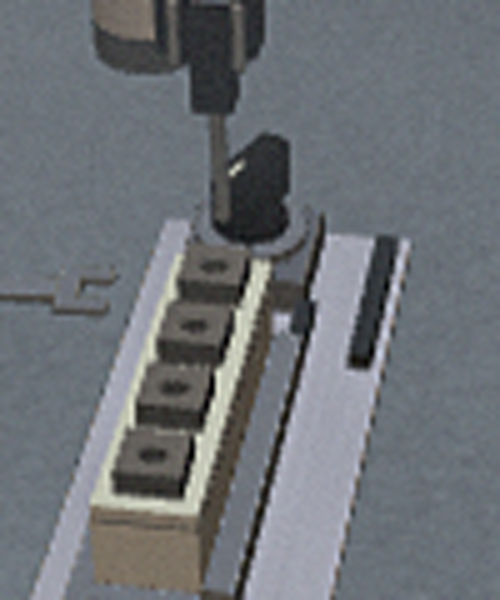

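Run:
```python
from h import *
s=cam("side"); f=lambda p:np.round((proj(s,p)-[230,150]+.4)*5,1)
for z in(.105,.109,.113,.117): print(z,f([.6109,-.0422,z]))
print("mouth",f([.6112,-.0428,.086]), "y+5",f([.6112,-.0378,.086]))
for z in(.105,.109,.113): print(z, onz(s,222/5+230-.4,221/5+150-.4,z)*1000)
```

```text
0.105 [213.1 235.5]
0.109 [213.  228.8]
0.113 [212.8 222.1]
0.117 [212.6 215.4]
mouth [213.6 266. ] y+5 [212.1 271.7]
0.105 [608.52015439 -55.29250374 105.        ]
0.109 [607.52350858 -49.52606641 109.        ]
0.113 [606.52686277 -43.75962908 113.        ]
```

>>> servo_tool(
  targets="0 0 0 2 4 4 10; 0 0 0 0 0 5 10; 0 0 0 0 0 5 10; 0 0 0 0 0 0 10; 0 0 0 0 0 0 10",
)

```text
time: 48.2
tool_pos: [0.6159, -0.0403, 0.1684]
tcp_rot: [2.248, 2.193, -0.0]
wrist_force: [-0.1, 0.3, -0.2]
width: 0.264
```

```bash
python3 q.py;  python3 - <<'E'
from h import *
s=cam("side"); crop(s,255,170,305,220,12,"s32.png"); f=lambda p:np.round((proj(s,p)-[255,170]+.45)*12,1)
print(f([.6112,-.0428,.086]),f([.6112,-.0428,.090]),f([.6112,-.0428,.095]),f([.6112,-.0428,.10]))
E
```

```text
48.2 pos [615.9 -40.3 168.4] yaw -1.4 tq [0.003 0.009 0.052] j6 0.001 w 22.6
[213.3 399. ] [212.9 383.3] [212.3 363.6] [211.8 343.8]
```

View pics/s32.png

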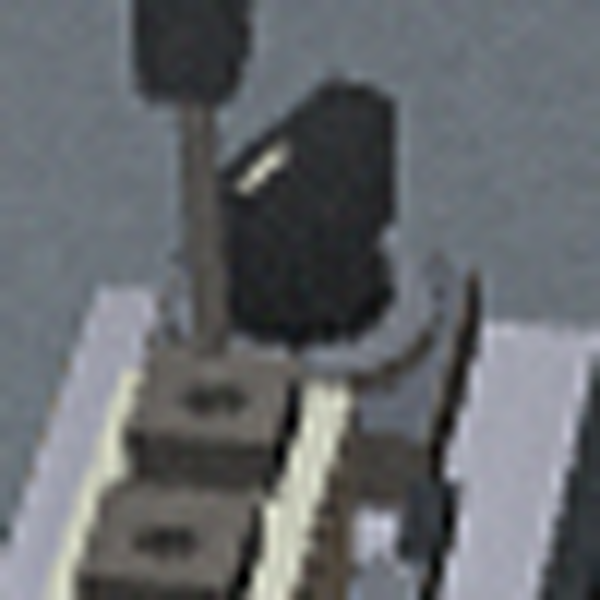

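>>> servo_tool(
  targets="0 0 0 1.5 0 4 10; 0 0 0 0 0 4 10; 0 0 0 0 0 0 10; 0 0 0 0 0 0 10",
)

```text
time: 48.58
tool_pos: [0.6158, -0.0387, 0.1596]
tcp_rot: [2.248, 2.193, -0.0]
wrist_force: [-0.2, 0.6, -0.8]
width: 0.263
```

```bash
python3 q.py;  python3 - <<'E'
from h import *
s=cam("side"); crop(s,255,170,305,220,12,"s33.png")
E
```

```text
48.58 pos [615.8 -38.7 159.6] yaw -1.41 tq [-0.012  0.026 -0.034] j6 0.001 w 22.4
```

View pics/s33.png

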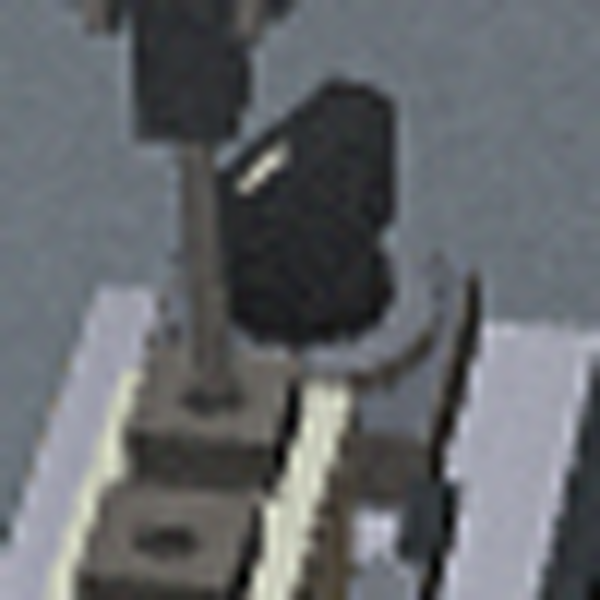

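>>> servo_tool(
  targets="0 0 0 0.5 0 4 10; 0 0 0 0 0 4 10; 0 0 0 0 0 4 10; 0 0 0 0 0 0 10",
)

```text
time: 48.97
tool_pos: [0.6162, -0.039, 0.1472]
tcp_rot: [2.246, 2.192, -0.0]
wrist_force: [-0.4, -1.2, -1.1]
width: 0.264
```

```bash
python3 q.py;  python3 - <<'E'
from h import *
s=cam("side"); crop(s,255,170,305,220,12,"s34.png")
E
```

```text
48.97 pos [616.2 -39.  147.2] yaw -1.39 tq [-0.273 -0.06   0.06 ] j6 0.003 w 22.6
```

View pics/s34.png

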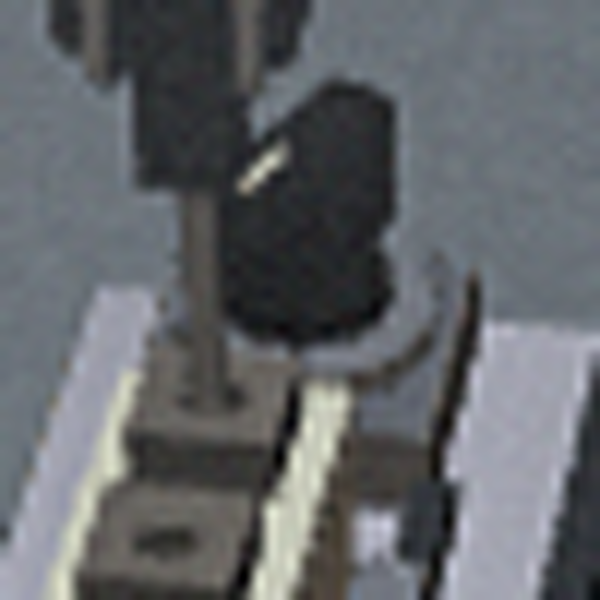

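>>> servo_tool(
  targets="0 0 0 -1 -0.5 5 10; 0 0 0 0 -0.5 5 10; 0 0 0 0 -0.5 5 10; 0 0 0 0 0 0 10",
)

```text
time: 49.35
tool_pos: [0.6149, -0.04, 0.1312]
tcp_rot: [2.246, 2.192, 0.001]
wrist_force: [0.7, -1.3, -0.6]
width: 0.268
```

```bash
python3 q.py
```

```text
49.35 pos [614.9 -40.  131.2] yaw -1.41 tq [-0.096 -0.038  0.015] j6 0.001 w 22.9
```

>>> servo_tool(
  targets="0 0 0 -0.7 -0.5 6 10; 0 0 0 0 -0.5 6 10; 0 0 0 0 -0.5 6 10; 0 0 0 0 0 0 10",
)

```text
time: 49.68
tool_pos: [0.6134, -0.0405, 0.111]
tcp_rot: [2.247, 2.192, 0.002]
wrist_force: [0.9, -0.8, -1.0]
width: 0.27
```

```bash
python3 q.py
```

```text
49.68 pos [613.4 -40.5 111. ] yaw -1.42 tq [-0.184 -0.162 -0.028] j6 0.003 w 23.1
```

>>> servo_tool(
  targets="0 0 0 0 0 5 10; 0 0 0 0 0 5 10; 0 0 0 0 0 0 10",
)

```text
time: 49.93
tool_pos: [0.6134, -0.0405, 0.0997]
tcp_rot: [2.246, 2.192, 0.002]
wrist_force: [1.6, -1.0, -1.4]
width: 0.265
```

```bash
python3 q.py;  python3 - <<'E'
from h import *
s=cam("side"); crop(s,255,170,305,220,12,"s35.png")
E
```

```text
49.93 pos [613.4 -40.5  99.7] yaw -1.41 tq [-0.105 -0.112 -0.009] j6 0.002 w 22.7
```

View pics/s35.png

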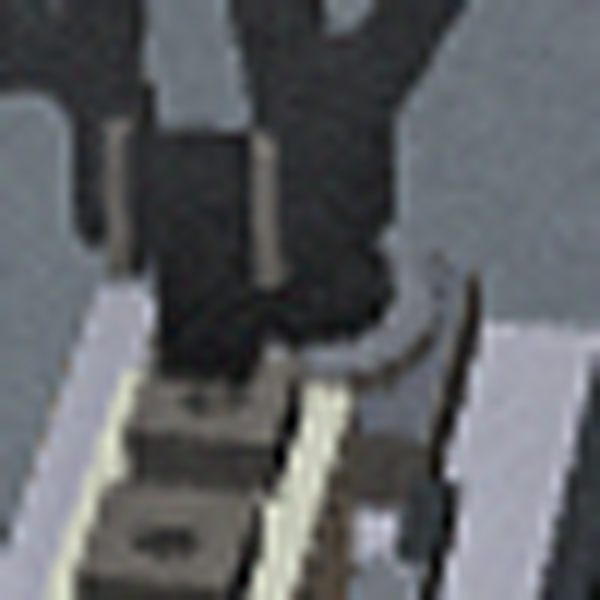

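>>> servo_tool(
  targets="0 0 0 0 0 4 10; 0 0 0 0 0 4 10; 0 0 0 0 0 2 10; 0 0 0 0 0 2 10",
)

```text
time: 50.32
tool_pos: [0.6146, -0.0406, 0.0896]
tcp_rot: [2.245, 2.191, 0.004]
wrist_force: [-5.9, 0.2, 19.1]
width: 0.268
```

```bash
python3 q.py
```

```text
50.32 pos [614.6 -40.6  89.6] yaw -1.41 tq [ 0.032  1.075 -0.022] j6 -0.004 w 22.9
```

>>> servo_tool(
  targets="0 0 0 0 -0.5 -0.5 45; 0 0 0 0 0 0 45; 0 0 0 0 0 0 45; 0 0 0 0 0 0 45; 0 0 0 0 0 -10 45; 0 0 0 0 0 -25 45; 0 0 0 0 0 -35 45; 0 0 0 0 0 -35 45",
)

```text
time: 50.98
tool_pos: [0.6062, -0.0393, 0.1886]
tcp_rot: [-2.24, -2.185, 0.016]
wrist_force: [0.3, -0.6, 0.5]
width: 0.528
```

```bash
python3 plan.py 500 160 200 90 55 36 f;  python3 - <<'E'
from h import *
s=cam("side"); crop(s,255,170,305,220,12,"s36.png")
E
```

```text
t=50.98 pos [606.2 -39.3 188.6] yaw -1.4 q6 -0.08 dist 226.1 dr 91.4 F [ 0.3 -0.6  0.5] w 45.1
-0.001 -0.001 -0.114 14.0 -7.9 -0.7 55; -0.001 -0.001 -0.114 14.9 -6.3 -0.7 55; -0.001 -0.001 -0.114 15.5 -4.6 -0.7 55; -0.001 -0.001 -0.114 15.9 -2.8 -0.7 55; -0.001 -0.001 -0.114 16.1 -1.0 -0.8 55; -0.001 -0.001 -0.114 16.1 0.9 -0.8 55; -0.001 -0.001 -0.114 15.9 2.7 -0.8 55; -0.001 -0.001 -0.114 15.5 4.5 -0.8 55
-0.001 -0.001 -0.114 14.9 6.2 -0.8 55; -0.001 -0.001 -0.114 14.1 7.9 -0.8 55; -0.001 -0.001 -0.114 13.1 9.4 -0.8 55; -0.001 -0.001 -0.114 11.9 10.9 -0.8 55; -0.001 -0.001 -0.114 10.6 12.2 -0.8 55; -0.001 -0.001 -0.114 9.2 13.3 -0.8 55
```

View pics/s36.png

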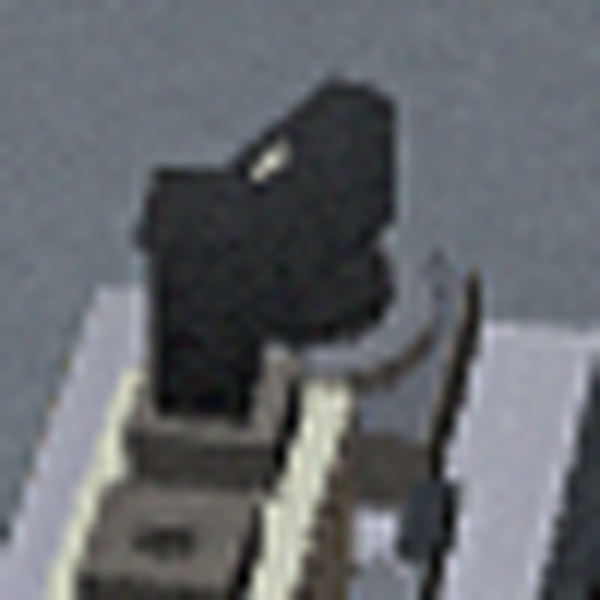

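>>> servo_tool(
  targets="0 0 -0.12 20 -12 -2 55; 0 0 -0.12 22 -10 -2 55; 0 0 -0.12 24 -8 -2 55; 0 0 -0.12 25 -6 -2 55; 0 0 -0.12 25 -3 -2 55; 0 0 -0.12 25 0 0 55; 0 0 -0.12 25 3 0 55; 0 0 -0.12 24 6 0 55",
)

```text
time: 51.7
tool_pos: [0.509, 0.1292, 0.2209]
tcp_rot: [0.927, 2.98, 0.008]
wrist_force: [0.3, 0.2, -1.0]
width: 0.647
```

```bash
python3 plan.py 487.8 355 185 90 55 36 f
```

```text
t=51.70 pos [509.  129.2 220.9] yaw 55.5 q6 -0.76 dist 229.6 dr 34.6 F [ 0.3  0.2 -1. ] w 55.2
0.001 0.003 -0.086 20.9 24.8 5.0 55; 0.001 0.003 -0.086 18.6 26.5 5.1 55; 0.001 0.003 -0.086 16.3 28.0 5.1 55; 0.001 0.003 -0.086 13.8 29.3 5.1 55; 0.001 0.003 -0.086 11.2 30.4 5.1 55; 0.001 0.003 -0.086 8.5 31.3 5.1 55; 0.001 0.003 -0.086 5.8 31.9 5.1 55
```

>>> servo_tool(
  targets="0 0 -0.086 21 25 4 55; 0 0 -0.086 18 26 4 55; 0 0 -0.086 16 28 4 55; 0 0 -0.086 14 29 4 55; 0 0 -0.086 11 30 4 55; 0 0 -0.08 8 25 4 55; 0 0 -0.05 2 10 4 55; 0 0 0 0 0 0 55",
)

```text
time: 52.37
tool_pos: [0.4834, 0.3387, 0.1983]
tcp_rot: [0.01, 3.111, 0.008]
wrist_force: [0.4, -0.4, -0.6]
width: 0.643
```

>>> servo_tool(
  targets="0 0 0 0 0 0 55; 0 0 0 0 0 0 55",
)

```text
time: 52.53
tool_pos: [0.4832, 0.3389, 0.1988]
tcp_rot: [0.01, 3.111, 0.007]
wrist_force: [-0.1, -0.4, 0.2]
width: 0.643
```

```bash
python3 plan.py 487.8 355 155 90 55 36 f
```

```text
t=52.53 pos [483.2 338.9 198.8] yaw 89.6 q6 -0.98 dist 46.9 dr 1.8 F [-0.1 -0.4  0.2] w 54.9
0.002 0.015 -0.003 -1.6 8.0 22.0 55; 0.002 0.015 -0.003 -2.0 8.0 22.0 55
```

>>> servo_tool(
  targets="0 0.015 0 -2 8 12 55; 0 0.015 0 -2 8 12 55; 0 0 0 0 0 12 55; 0 0 0 0 0 0 55; 0 0 0 0 0 0 55",
)

```text
time: 52.95
tool_pos: [0.4909, 0.3503, 0.1653]
tcp_rot: [0.027, 3.137, 0.008]
wrist_force: [0.5, 0.4, 0.1]
width: 0.645
```

```bash
python3 plan.py 487.8 355 155 90 55 36 f
```

```text
t=52.95 pos [490.9 350.3 165.3] yaw 89.0 q6 -0.98 dist 11.7 dr 1.1 F [0.5 0.4 0.1] w 55.1
0.005 0.005 -0.017 3.2 4.6 10.3 55
```

>>> servo_tool(
  targets="0.005 0.005 -0.017 3 5 4 55; 0 0 0 0 0 4 55; 0 0 0 0 0 0 55; 0 0 0 0 0 0 55",
)

```text
time: 53.28
tool_pos: [0.4881, 0.3538, 0.158]
tcp_rot: [0.003, 3.141, -0.0]
wrist_force: [-0.1, -0.7, 0.4]
width: 0.646
```

```bash
python3 plan.py 487.8 355 155 90 55 36 f;  python3 - <<'E'
from h import *
s=cam("side"); crop(s,250,255,350,355,6,"s37.png")
E
```

```text
t=53.28 pos [488.1 353.8 158. ] yaw 89.9 q6 -0.98 dist 3.3 dr 0.1 F [-0.1 -0.7  0.4] w 55.1
-0.000 0.001 -0.002 0.3 1.2 3.0 55
```

View pics/s37.png

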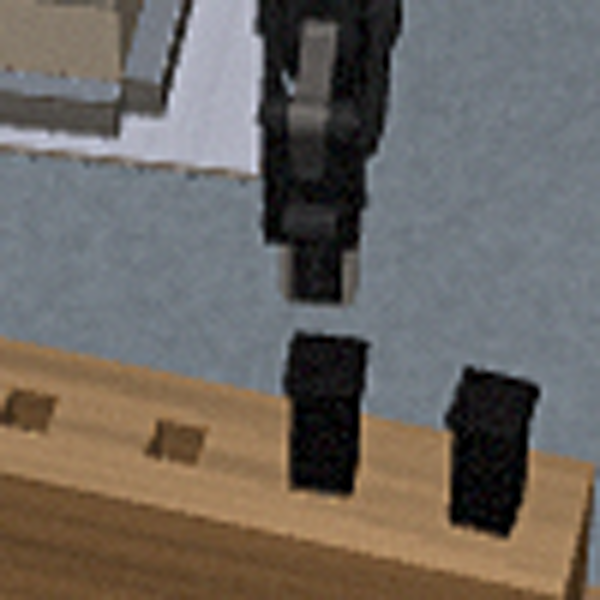

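>>> servo_tool(
  targets="0 0 0 1 1 12 50; 0 0 0 0 0.5 18 50; 0 0 0 0 0 18 50; 0 0 0 0 0 14 50; 0 0 0 0 0 8 50; 0 0 0 0 0 0 50; 0 0 0 0 0 0 50",
)

```text
time: 53.92
tool_pos: [0.4876, 0.3566, 0.0847]
tcp_rot: [0.002, 3.137, 0.004]
wrist_force: [0.8, 0.3, 0.7]
width: 0.587
```

```bash
python3 plan.py 486.8 355.5 77 90 55 36 f
```

```text
t=53.92 pos [487.6 356.6  84.7] yaw 89.9 q6 -0.98 dist 7.9 dr 0.3 F [0.8 0.3 0.7] w 50.1
0.002 0.004 -0.001 0.9 -1.2 7.7 55
```

>>> servo_tool(
  targets="0.002 0.004 0 1 -1 5 50; 0 0 0 0 0 3.5 50; 0 0 0 0 0 0 50; 0 0 0 0 0 0 10; 0 0 0 0 0 0 10; 0 0 0 0 0 0 10; 0 0 0 0 0 0 10; 0 0 0 0 0 0 10",
)

```text
time: 54.58
tool_pos: [0.4889, 0.3572, 0.0792]
tcp_rot: [0.002, 3.136, 0.006]
wrist_force: [0.3, -0.1, -0.2]
width: 0.261
```

>>> servo_tool(
  targets="0 0 0 0 0 0 10; 0 0 0 0 0 0 10",
)

```text
time: 54.75
tool_pos: [0.4891, 0.3573, 0.0795]
tcp_rot: [0.001, 3.136, 0.006]
wrist_force: [0.6, -1.0, -0.2]
width: 0.263
```

```bash
python3 q.py;  python3 - <<'E'
from h import *
s=cam("side"); crop(s,260,290,330,350,9,"s38.png")
E
```

```text
54.75 pos [489.1 357.3  79.5] yaw 89.95 tq [-0.034  0.001 -0.014] j6 0.0 w 22.5
```

View pics/s38.png

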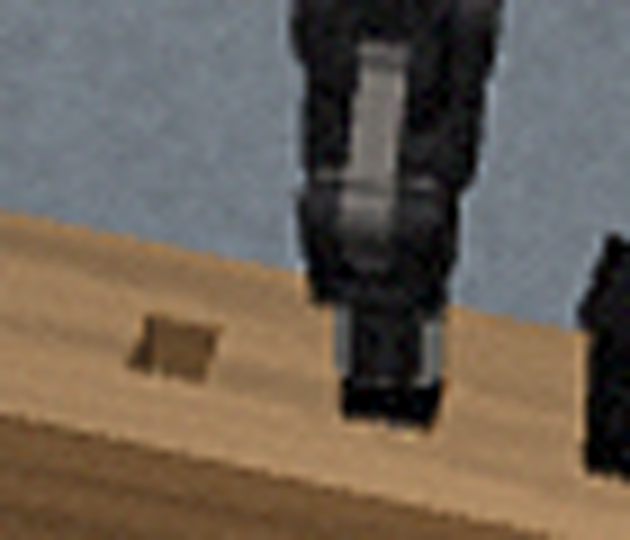

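>>> servo_tool(
  targets="0 0 0 0 0 -8 10; 0 0 0 0 0 -15 10; 0 0 0 0 0 -20 10; 0 0 0 0 0 -25 10; 0 0 0 0 0 -25 10; 0 0 0 0 0 -25 10; 0 0 0 0 0 0 10; 0 0 0 0 0 0 10",
)

```text
time: 55.47
tool_pos: [0.4873, 0.3583, 0.2038]
tcp_rot: [0.003, 3.138, 0.011]
wrist_force: [-0.3, 0.5, -1.1]
width: 0.265
```

```bash
python3 plan.py 560 150 220 -1.5 10 30 f;  python3 - <<'E'
from h import *
s=cam("side"); crop(s,230,200,330,350,4,"s39.png")
E
```

```text
t=55.47 pos [487.3 358.3 203.8] yaw 89.9 q6 -0.98 dist 221.2 dr 91.4 F [-0.3  0.5 -1.1] w 22.7
0.001 -0.000 0.114 -5.2 -14.9 -1.2 10; 0.001 -0.000 0.114 -6.9 -14.2 -1.2 10; 0.001 -0.000 0.114 -8.4 -13.3 -1.2 10; 0.001 -0.000 0.114 -9.9 -12.3 -1.2 10; 0.001 -0.000 0.114 -11.2 -11.0 -1.2 10; 0.001 -0.000 0.114 -12.4 -9.7 -1.2 10; 0.001 -0.000 0.114 -13.4 -8.2 -1.2 10; 0.001 -0.000 0.114 -14.3 -6.6 -1.2 10
0.001 -0.000 0.114 -15.0 -5.0 -1.2 10; 0.001 -0.000 0.114 -15.4 -3.2 -1.2 10; 0.001 -0.000 0.114 -15.7 -1.5 -1.2 10; 0.001 -0.000 0.114 -15.8 0.3 -1.2 10; 0.001 -0.000 0.114 -15.6 2.1 -1.2 10; 0.001 -0.000 0.114 -15.3 3.9 -1.2 10
```

View pics/s39.png

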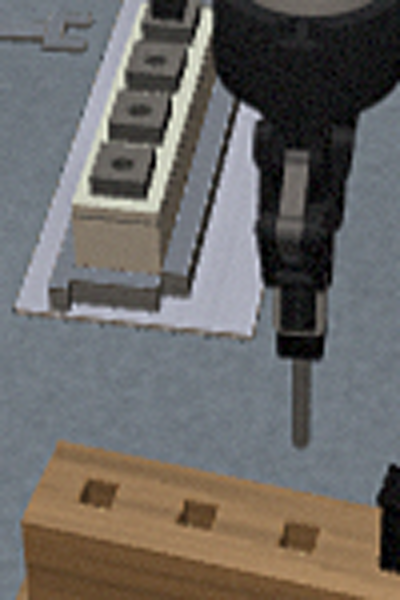

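Rod B is held vertical, with its tip at crop (301,447). Next is slot 3, mouth at (612.5, 7.5).

>>> servo_tool(
  targets="0 0 0.12 -4 -22 -5 10; 0 0 0.12 -7 -21 -5 10; 0 0 0.12 -10 -20 -5 10; 0 0 0.12 -12 -19 -4 10; 0 0 0.12 -14 -18 -4 10; 0 0 0.12 -16 -16 -4 10; 0 0 0.12 -18 -14 -4 10; 0 0 0.12 -20 -11 -4 10",
)

```text
time: 56.18
tool_pos: [0.5141, 0.176, 0.2266]
tcp_rot: [-1.492, -2.751, 0.006]
wrist_force: [-0.2, 0.2, -0.7]
width: 0.265
```

```bash
python3 plan.py 613 9 225 -1.5 10 28 f
```

```text
t=56.18 pos [514.1 176.  226.6] yaw 33.0 q6 -0.30 dist 194.1 dr 34.5 F [-0.2  0.2 -0.7] w 22.7
-0.002 -0.001 0.086 -27.7 -1.2 -0.0 10; -0.002 -0.001 0.086 -27.7 1.2 0.0 10; -0.002 -0.001 0.086 -27.5 3.6 0.0 10; -0.002 -0.001 0.086 -27.1 5.9 0.1 10; -0.002 -0.001 0.086 -26.5 8.3 0.1 10; -0.002 -0.001 0.086 -25.7 10.5 0.1 10; -0.002 -0.001 0.086 -24.7 12.7 0.2 10
```

>>> servo_tool(
  targets="0 0 0.086 -27 -1 0 10; 0 0 0.086 -27 2 0 10; 0 0 0.086 -27 5 0 10; 0 0 0.086 -27 8 0 10; 0 0 0.086 -26 11 0 10; 0 0 0.08 -22 12 0 10; 0 0 0.05 -10 8 0 10; 0 0 0 0 0 0 10",
)

```text
time: 56.85
tool_pos: [0.6088, 0.0172, 0.2114]
tcp_rot: [-2.229, -2.183, 0.036]
wrist_force: [0.2, 0.4, -1.1]
width: 0.264
```

>>> servo_tool(
  targets="0 0 0 0 0 0 10; 0 0 0 0 0 0 10",
)

```text
time: 57.02
tool_pos: [0.6071, 0.0168, 0.2082]
tcp_rot: [-2.226, -2.18, 0.041]
wrist_force: [0.3, 0.6, -0.4]
width: 0.262
```

```bash
python3 plan.py 614 9 200 -1.5 10 28 f
```

```text
t=57.02 pos [607.1  16.8 208.2] yaw -1.2 q6 0.01 dist 13.3 dr 2.1 F [ 0.3  0.6 -0.4] w 22.4
-0.037 0.001 0.005 -7.7 7.4 7.9 10
```

>>> servo_tool(
  targets="-0.02 0 0.005 -5 4 5 10; -0.017 0 0 -3 3 5 10; 0 0 0 0 0 5 10; 0 0 0 0 0 0 10; 0 0 0 0 0 0 10",
)

```text
time: 57.43
tool_pos: [0.6095, 0.0136, 0.19]
tcp_rot: [-2.237, -2.2, 0.004]
wrist_force: [0.8, 0.1, -1.1]
width: 0.265
```

```bash
python3 plan.py 614 9 175 -1.5 10 28 f
```

```text
t=57.43 pos [609.5  13.6 190. ] yaw -1.0 q6 -0.00 dist 16.3 dr 0.6 F [ 0.8  0.1 -1.1] w 22.6
-0.005 -0.001 0.009 -4.6 4.6 15.0 10
```

>>> servo_tool(
  targets="-0.005 0 0.009 -5 4.5 5 10; 0 0 0 0 0 5 10; 0 0 0 0 0 4 10; 0 0 0 0 0 0 10; 0 0 0 0 0 0 10",
)

```text
time: 57.85
tool_pos: [0.6141, 0.0099, 0.1751]
tcp_rot: [-2.247, -2.195, -0.002]
wrist_force: [-0.0, 0.1, 0.4]
width: 0.259
```

```bash
python3 q.py;  python3 - <<'E'
from h import *
s=cam("side"); crop(s,245,185,295,235,12,"s40.png"); f=lambda p:np.round((proj(s,p)-[245,185]+.45)*12,1)
for z in (.086,.095,.1,.105): print(z,f([.6125,.0075,z]))
E
```

```text
57.85 pos [614.1   9.9 175.1] yaw -1.36 tq [-0.001  0.    -0.014] j6 0.0 w 22.2
0.086 [287.6 361.3]
0.095 [286.4 325.4]
0.1 [285.7 305.4]
0.105 [285.  285.2]
```

View pics/s40.png

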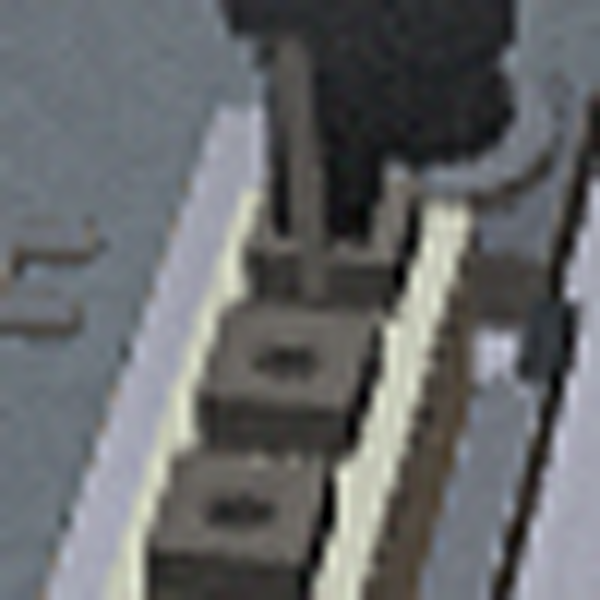

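>>> servo_tool(
  targets="0 0 0 0 4.5 4 10; 0 0 0 0 0 4 10; 0 0 0 0 0 3 10; 0 0 0 0 0 0 10; 0 0 0 0 0 0 10",
)

```text
time: 58.32
tool_pos: [0.6196, 0.0096, 0.1632]
tcp_rot: [-2.248, -2.194, -0.003]
wrist_force: [0.3, -0.1, 0.5]
width: 0.261
```

```bash
python3 q.py;  python3 - <<'E'
from h import *
s=cam("side"); crop(s,245,185,295,235,12,"s41.png")
E
```

```text
58.32 pos [619.6   9.6 163.2] yaw -1.38 tq [-0.017  0.008 -0.03 ] j6 0.0 w 22.3
```

View pics/s41.png

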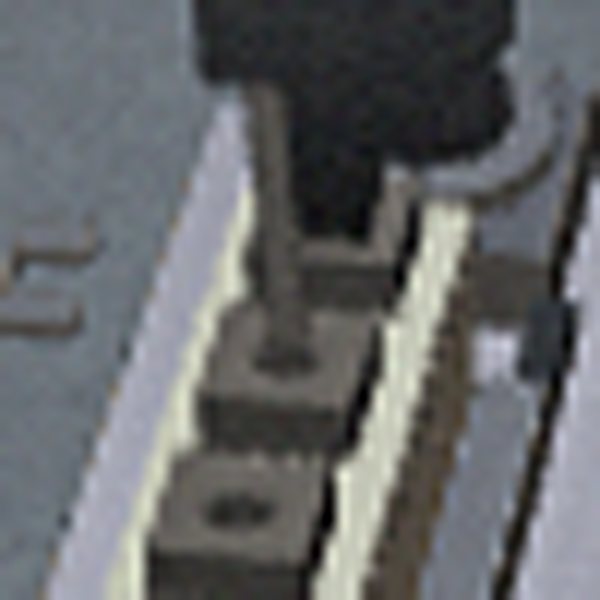

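>>> servo_tool(
  targets="0 0 0 0 0 5 10; 0 0 0 0 0 5 10; 0 0 0 0 -0.5 5 10; 0 0 0 0 0 0 10",
)

```text
time: 58.7
tool_pos: [0.6195, 0.0091, 0.1474]
tcp_rot: [2.246, 2.194, 0.003]
wrist_force: [0.3, -0.9, -0.9]
width: 0.264
```

```bash
python3 q.py;  python3 - <<'E'
from h import *
s=cam("side"); crop(s,245,185,295,235,12,"s42.png")
E
```

```text
58.7 pos [619.5   9.1 147.4] yaw -1.36 tq [-0.202 -0.043  0.025] j6 0.006 w 22.6
```

View pics/s42.png

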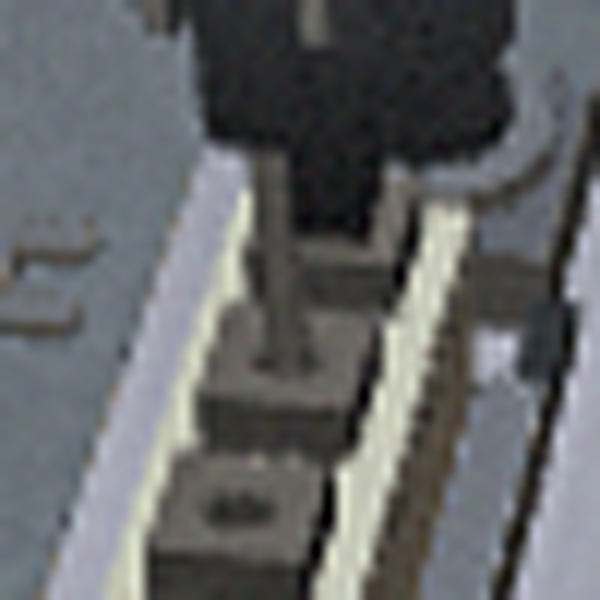

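In the hole. Continue.

>>> servo_tool(
  targets="0 0 0 -1 -1 5 10; 0 0 0 0 -1 6 10; 0 0 0 0 -0.5 6 10; 0 0 0 0 0 0 10",
)

```text
time: 59.08
tool_pos: [0.6177, 0.008, 0.1296]
tcp_rot: [2.246, 2.193, 0.006]
wrist_force: [0.5, -0.7, -2.0]
width: 0.269
```

```bash
python3 q.py
```

```text
59.08 pos [617.7   8.  129.6] yaw -1.37 tq [-0.157 -0.215  0.007] j6 0.004 w 23.0
```

>>> servo_tool(
  targets="0 0 0 -0.5 -0.8 6 10; 0 0 0 0 -0.7 6 10; 0 0 0 0 -0.5 6 10; 0 0 0 0 0 0 10",
)

```text
time: 59.42
tool_pos: [0.6161, 0.0076, 0.1098]
tcp_rot: [2.245, 2.192, 0.007]
wrist_force: [0.9, -1.0, -2.0]
width: 0.259
```

```bash
python3 q.py
```

```text
59.42 pos [616.1   7.6 109.8] yaw -1.38 tq [-0.228 -0.323 -0.049] j6 0.004 w 22.1
```

>>> servo_tool(
  targets="0 0 0 -0.5 0 6 10; 0 0 0 0 0 5 10; 0 0 0 0 0 4 10; 0 0 0 0 0 3 10; 0 0 0 0 0 2 10",
)

```text
time: 59.83
tool_pos: [0.6166, 0.0076, 0.0899]
tcp_rot: [2.246, 2.192, 0.008]
wrist_force: [-7.3, 0.2, 22.7]
width: 0.265
```

```bash
python3 q.py
```

```text
59.83 pos [616.6   7.6  89.9] yaw -1.39 tq [-0.009  1.178  0.013] j6 -0.01 w 22.6
```

>>> servo_tool(
  targets="0 0 0 0 -0.5 -0.5 45; 0 0 0 0 0 0 45; 0 0 0 0 0 0 45; 0 0 0 0 0 0 45; 0 0 0 0 0 -10 45; 0 0 0 0 0 -25 45; 0 0 0 0 0 -35 45; 0 0 0 0 0 -35 45",
)

```text
time: 60.5
tool_pos: [0.6076, 0.0079, 0.1883]
tcp_rot: [-2.239, -2.185, 0.015]
wrist_force: [0.4, -0.4, 0.7]
width: 0.524
```

```bash
python3 q.py;  python3 - <<'E'
from h import *
s=cam("side"); crop(s,235,160,305,230,8.5,"s43.png")
E
```

```text
60.5 pos [607.6   7.9 188.3] yaw -1.39 tq [-0.035 -0.021 -0.053] j6 -0.0 w 44.8
```

View pics/s43.png

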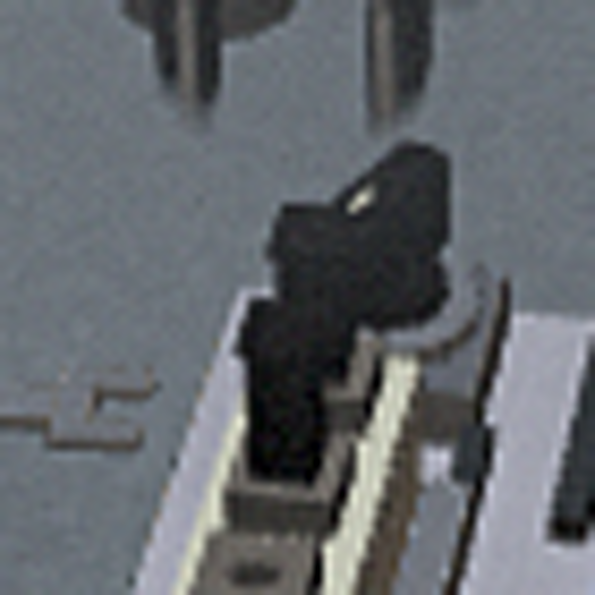

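>>> servo_tool(
  targets="0 0 -0.12 20 -14 -3 55; 0 0 -0.12 22 -13 -3 55; 0 0 -0.12 24 -12 -3 55; 0 0 -0.12 26 -10 -3 55; 0 0 -0.12 27 -7 -2 55; 0 0 -0.12 27 -4 0 55; 0 0 -0.12 27 0 0 55; 0 0 -0.12 26 4 0 55",
)

```text
time: 61.22
tool_pos: [0.4809, 0.1741, 0.224]
tcp_rot: [0.927, 2.983, 0.013]
wrist_force: [0.0, 0.6, 0.0]
width: 0.642
```

```bash
python3 plan.py 438 362.7 185 81.4 55 36 f
```

```text
t=61.22 pos [480.9 174.1 224. ] yaw 55.5 q6 -0.67 dist 197.3 dr 26.0 F [0.  0.6 0. ] w 54.8
0.002 0.003 -0.075 23.8 21.8 6.4 55; 0.002 0.003 -0.075 22.1 23.5 6.5 55; 0.002 0.003 -0.075 20.2 25.1 6.5 55; 0.002 0.003 -0.075 18.3 26.6 6.5 55; 0.002 0.003 -0.075 16.2 27.9 6.5 55; 0.002 0.003 -0.075 14.0 29.0 6.5 55
```

>>> servo_tool(
  targets="0 0 -0.07 24 22 4 55; 0 0 -0.07 22 23 5 55; 0 0 -0.07 20 25 5 55; 0 0 -0.07 18 25 5 55; 0 0 -0.07 12 18 5 55; 0 0 -0.03 5 10 3 55; 0 0 0 0 0 0 55; 0 0 0 0 0 0 55",
)

```text
time: 61.88
tool_pos: [0.4381, 0.3401, 0.2015]
tcp_rot: [0.303, 3.101, 0.015]
wrist_force: [1.5, -0.8, -0.4]
width: 0.644
```

```bash
python3 plan.py 438 362.7 160 81.4 55 36 f
```

```text
t=61.88 pos [438.1 340.1 201.5] yaw 78.8 q6 -0.75 dist 47.2 dr 3.0 F [ 1.5 -0.8 -0.4] w 55.0
0.006 0.012 -0.022 2.8 10.8 20.8 55; 0.006 0.012 -0.022 2.3 11.0 20.8 55
```

>>> servo_tool(
  targets="0.006 0.012 -0.022 3 11 12 55; 0.006 0.012 -0.022 2 10 12 55; 0 0 0 0 0 10 55; 0 0 0 0 0 0 55; 0 0 0 0 0 0 55",
)

```text
time: 62.3
tool_pos: [0.4413, 0.3568, 0.1691]
tcp_rot: [0.252, 3.127, -0.002]
wrist_force: [0.1, 0.6, 0.6]
width: 0.641
```

```bash
python3 plan.py 438 362.7 158 81.4 55 36 f
```

```text
t=62.30 pos [441.3 356.8 169.1] yaw 80.8 q6 -0.77 dist 13.0 dr 0.7 F [0.1 0.6 0.6] w 54.8
-0.001 0.005 -0.011 4.3 5.3 11.1 55
```

>>> servo_tool(
  targets="0 0.005 -0.011 4 5.5 5 55; 0 0 0 0 0 4 55; 0 0 0 0 0 0 55; 0 0 0 0 0 0 55",
)

```text
time: 62.63
tool_pos: [0.4392, 0.3608, 0.1608]
tcp_rot: [0.241, 3.132, -0.001]
wrist_force: [0.3, -0.0, 0.4]
width: 0.645
```

```bash
python3 plan.py 437.3 362.7 155 81.4 55 36 f;  python3 - <<'E'
from h import *
s=cam("side"); crop(s,270,255,370,355,6,"s44.png")
E
```

```text
t=62.63 pos [439.2 360.8 160.8] yaw 81.2 q6 -0.77 dist 6.4 dr 0.2 F [ 0.3 -0.   0.4] w 55.0
-0.001 0.001 -0.004 2.2 1.6 5.8 55
```

View pics/s44.png

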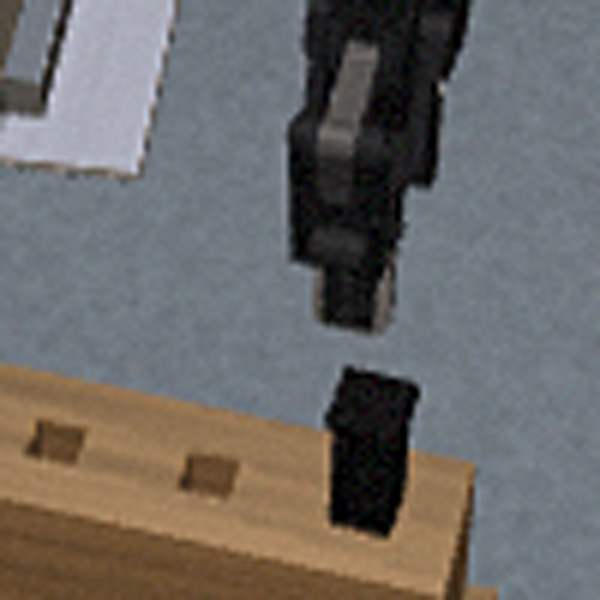

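>>> servo_tool(
  targets="0 0 0 2.5 1.5 12 50; 0 0 0 0 0.5 18 50; 0 0 0 0 0 18 50; 0 0 0 0 0 14 50; 0 0 0 0 0 10 50; 0 0 0 0 0 0 50; 0 0 0 0 0 0 50",
)

```text
time: 63.27
tool_pos: [0.4371, 0.3646, 0.0853]
tcp_rot: [0.241, 3.128, 0.004]
wrist_force: [-0.1, 0.5, -0.5]
width: 0.583
```

```bash
python3 plan.py 437.2 362.7 76.5 81.4 55 36 f
```

```text
t=63.27 pos [437.1 364.6  85.3] yaw 81.2 q6 -0.76 dist 9.0 dr 0.3 F [-0.1  0.5 -0.5] w 49.8
0.003 0.004 -0.003 -0.3 -1.9 8.8 55
```

>>> servo_tool(
  targets="0.003 0.004 0 0 -2 5 50; 0 0 0 0 0 4 50; 0 0 0 0 0 0 50; 0 0 0 0 0 0 10; 0 0 0 0 0 0 10; 0 0 0 0 0 0 10; 0 0 0 0 0 0 10; 0 0 0 0 0 0 10",
)

```text
time: 63.93
tool_pos: [0.439, 0.3642, 0.079]
tcp_rot: [0.241, 3.128, 0.005]
wrist_force: [-0.9, 0.6, -0.5]
width: 0.266
```

>>> servo_tool(
  targets="0 0 0 0 0 0 10; 0 0 0 0 0 0 10",
)

```text
time: 64.1
tool_pos: [0.4392, 0.3643, 0.0794]
tcp_rot: [0.241, 3.128, 0.006]
wrist_force: [0.4, -0.2, -0.0]
width: 0.265
```

>>> servo_tool(
  targets="0 0 0 0 0 -8 10; 0 0 0 0 0 -15 10; 0 0 0 0 0 -20 10; 0 0 0 0 0 -25 10; 0 0 0 0 0 -25 10; 0 0 0 0 0 -25 10; 0 0 0 0 0 0 10; 0 0 0 0 0 0 10",
)

```text
time: 64.77
tool_pos: [0.437, 0.3628, 0.2036]
tcp_rot: [0.241, 3.131, 0.002]
wrist_force: [0.5, -0.1, -0.8]
width: 0.268
```

```bash
python3 plan.py 560 170 220 -1.5 10 30 f;  python3 - <<'E'
from h import *
s=cam("side"); crop(s,250,200,370,350,4,"s45.png")
E
```

```text
t=64.77 pos [437.  362.8 203.6] yaw 81.2 q6 -0.77 dist 229.3 dr 82.7 F [ 0.5 -0.1 -0.8] w 22.9
0.000 -0.000 0.111 -11.6 -13.2 -1.3 10; 0.000 -0.000 0.111 -13.0 -11.8 -1.3 10; 0.000 -0.000 0.111 -14.2 -10.3 -1.3 10; 0.000 -0.000 0.111 -15.3 -8.7 -1.3 10; 0.000 -0.000 0.111 -16.2 -6.9 -1.3 10; 0.000 -0.000 0.111 -16.8 -5.1 -1.3 10; 0.000 -0.000 0.111 -17.3 -3.2 -1.3 10; 0.000 -0.000 0.111 -17.5 -1.3 -1.3 10
0.000 -0.000 0.111 -17.6 0.7 -1.3 10; 0.000 -0.000 0.111 -17.4 2.6 -1.3 10; 0.000 -0.000 0.111 -17.0 4.5 -1.3 10; 0.000 -0.000 0.111 -16.4 6.4 -1.3 10; 0.000 -0.000 0.111 -15.6 8.2 -1.3 10
```

View pics/s45.png

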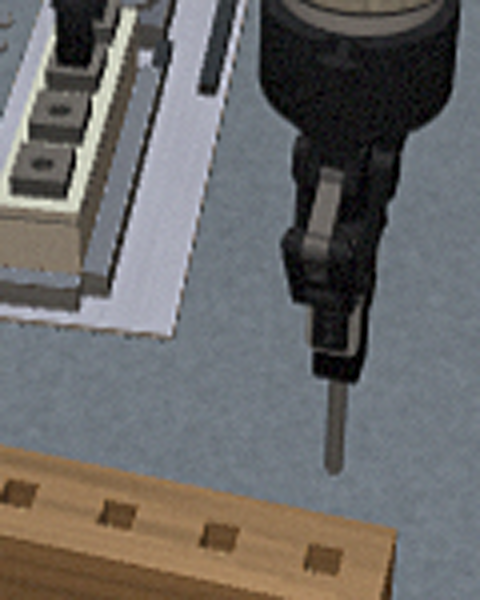

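>>> servo_tool(
  targets="0 0 0.12 -11 -18 -5 10; 0 0 0.12 -13 -17 -5 10; 0 0 0.12 -15 -16 -5 10; 0 0 0.12 -18 -14 -4 10; 0 0 0.12 -20 -11 -4 10; 0 0 0.12 -22 -8 -4 10; 0 0 0.12 -24 -4 -2 10; 0 0 0.12 -25 0 -2 10",
)

```text
time: 65.48
tool_pos: [0.508, 0.1926, 0.224]
tcp_rot: [-1.698, -2.631, 0.018]
wrist_force: [0.0, 0.4, 0.7]
width: 0.262
```

```bash
python3 plan.py 617 59.5 215 -1.5 10 28 f
```

```text
t=65.48 pos [508.  192.6 224. ] yaw 24.3 q6 -0.11 dist 172.3 dr 25.9 F [0.  0.4 0.7] w 22.4
-0.002 0.000 0.064 -23.7 6.4 1.1 10; -0.002 0.000 0.064 -23.3 7.9 1.1 10; -0.002 0.000 0.064 -22.7 9.4 1.2 10; -0.002 0.000 0.064 -22.1 10.8 1.2 10; -0.002 0.000 0.064 -21.3 12.2 1.2 10; -0.002 0.000 0.064 -20.5 13.5 1.2 10; -0.002 0.000 0.064 -19.6 14.8 1.3 10
```

>>> servo_tool(
  targets="0 0 0.064 -23 8 0 10; 0 0 0.064 -23 11 0 10; 0 0 0.064 -22 14 0 10; 0 0 0.064 -21 16 0 10; 0 0 0.064 -20 17 0 10; 0 0 0.06 -14 14 0 10; 0 0 0.03 -6 8 0 10; 0 0 0 0 0 0 10",
)

```text
time: 66.15
tool_pos: [0.6253, 0.0753, 0.2079]
tcp_rot: [-2.226, -2.19, 0.047]
wrist_force: [-0.2, -0.2, -0.8]
width: 0.263
```

>>> servo_tool(
  targets="0 0 0 0 0 0 10; 0 0 0 0 0 0 10",
)

```text
time: 66.32
tool_pos: [0.6235, 0.0757, 0.2054]
tcp_rot: [-2.222, -2.189, 0.052]
wrist_force: [-0.7, -0.7, -1.3]
width: 0.266
```

```bash
python3 plan.py 618 59.5 200 -1.5 10 28 f
```

```text
t=66.32 pos [623.5  75.7 205.4] yaw -0.9 q6 0.10 dist 17.9 dr 2.4 F [-0.7 -0.7 -1.3] w 22.7
-0.039 0.008 0.011 -16.2 -5.0 5.7 10
```

>>> servo_tool(
  targets="-0.02 0.004 0.011 -8 -3 5 10; -0.019 0.004 0 -7 -2 5 10; 0 0 0 0 0 5 10; 0 0 0 0 0 0 10; 0 0 0 0 0 0 10",
)

```text
time: 66.73
tool_pos: [0.6135, 0.066, 0.1894]
tcp_rot: [-2.238, -2.201, 0.001]
wrist_force: [0.1, -0.2, 0.2]
width: 0.267
```

```bash
python3 plan.py 618 59.5 175 -1.5 10 28 f
```

```text
t=66.73 pos [613.5  66.  189.4] yaw -1.0 q6 0.08 dist 16.5 dr 0.6 F [ 0.1 -0.2  0.2] w 22.8
-0.002 -0.002 0.009 -6.5 4.7 14.4 10
```

>>> servo_tool(
  targets="0 0 0.009 -6.5 4.5 5 10; 0 0 0 0 0 5 10; 0 0 0 0 0 4 10; 0 0 0 0 0 0 10; 0 0 0 0 0 0 10",
)

```text
time: 67.15
tool_pos: [0.619, 0.0611, 0.1748]
tcp_rot: [-2.246, -2.193, -0.001]
wrist_force: [0.4, -0.4, -1.1]
width: 0.263
```

```bash
python3 q.py;  python3 - <<'E'
from h import *
s=cam("side"); crop(s,240,195,290,245,12,"s46.png"); f=lambda p:np.round((proj(s,p)-[240,195]+.45)*12,1)
for z in (.086,.09,.095,.1,.105): print(z,f([.6139,.0574,z]))
E
```

```text
67.15 pos [619.   61.1 174.8] yaw -1.36 tq [ 0.007 -0.052  0.017] j6 -0.0 w 22.4
0.086 [298.8 391.4]
0.09 [298.2 375.3]
0.095 [297.3 355.1]
0.1 [296.5 334.7]
0.105 [295.7 314.3]
```

View pics/s46.png

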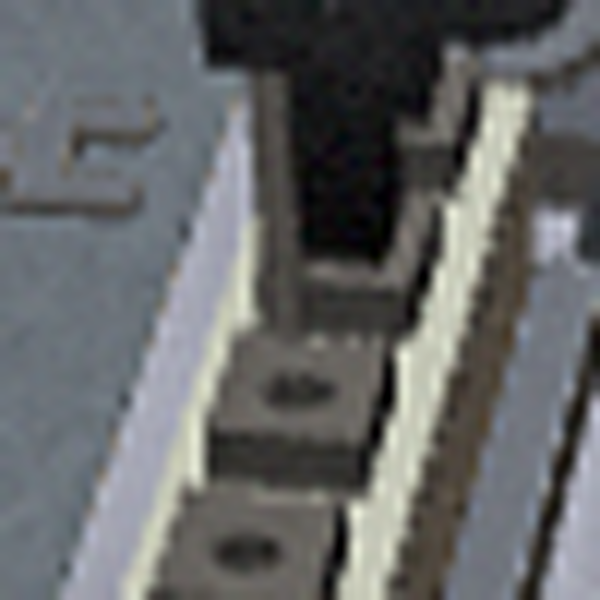

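>>> servo_tool(
  targets="0 0 0 -0.7 -0.5 4 10; 0 0 0 0 0 4 10; 0 0 0 0 0 3 10; 0 0 0 0 0 0 10; 0 0 0 0 0 0 10",
)

```text
time: 67.62
tool_pos: [0.6186, 0.0603, 0.1626]
tcp_rot: [-2.246, -2.193, -0.001]
wrist_force: [0.8, 0.2, -0.8]
width: 0.272
```

```bash
python3 q.py;  python3 - <<'E'
from h import *
s=cam("side"); crop(s,240,195,290,245,12,"s47.png")
E
```

```text
67.62 pos [618.6  60.3 162.6] yaw -1.37 tq [ 0.004  0.055 -0.016] j6 -0.0 w 23.2
```

View pics/s47.png

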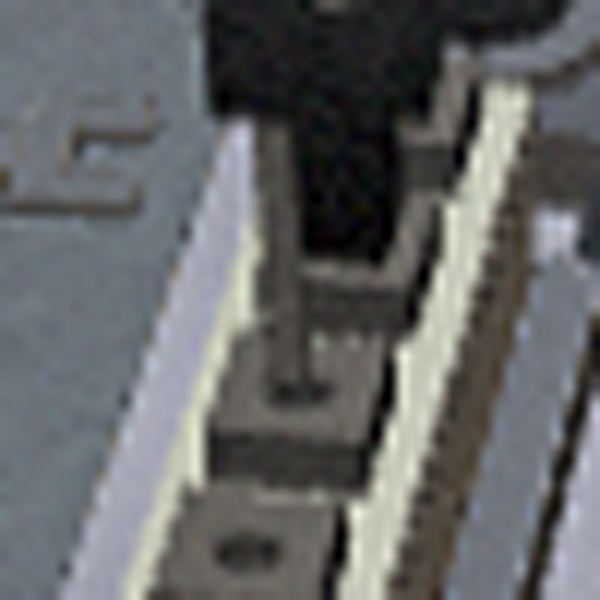

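Tip over the mouth at crop (290,380). Descend.

>>> servo_tool(
  targets="0 0 0 0 -1 5 10; 0 0 0 0 -0.5 5 10; 0 0 0 0 -0.5 5 10; 0 0 0 0 0 0 10",
)

```text
time: 68.0
tool_pos: [0.6214, 0.0605, 0.1576]
tcp_rot: [2.244, 2.191, 0.015]
wrist_force: [-0.1, 0.2, -0.5]
width: 0.264
```

```bash
python3 q.py
```

```text
68.0 pos [621.4  60.5 157.6] yaw -1.36 tq [ 0.029  0.032 -0.006] j6 0.0 w 22.5
```

>>> servo_tool(
  targets="0 0 0 -0.5 -0.5 6 10; 0 0 0 0 -0.5 6 10; 0 0 0 0 -0.5 6 10; 0 0 0 0 0 0 10",
)

```text
time: 68.33
tool_pos: [0.6302, 0.0608, 0.158]
tcp_rot: [2.231, 2.179, 0.046]
wrist_force: [0.1, -0.2, -1.1]
width: 0.268
```

```bash
python3 q.py;python3 - <<'E'
from h import *
s=cam("side"); crop(s,240,195,290,245,12,"s48.png")
E
```

```text
68.33 pos [630.2  60.8 158. ] yaw -1.36 tq [0.002 0.008 0.008] j6 0.0 w 22.9
```

View pics/s48.png

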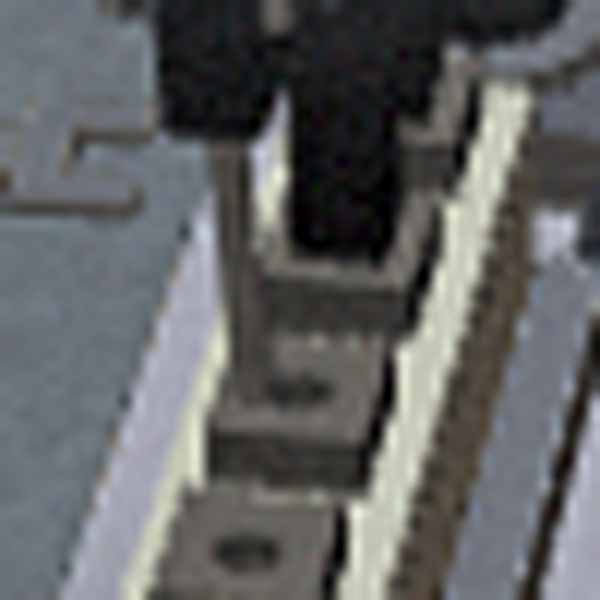

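>>> servo_tool(
  targets="0 0 0 0 0 -5 10; 0 0 0 0 0 -5 10; 0 0 0 0 0 0 10",
)

```text
time: 68.63
tool_pos: [0.6295, 0.0608, 0.1673]
tcp_rot: [2.231, 2.179, 0.045]
wrist_force: [-0.2, -0.0, -1.4]
width: 0.259
```

```bash
python3 plan.py 618 60 168 -1.5 10 28 f
```

```text
t=68.63 pos [629.5  60.8 167.3] yaw -1.4 q6 0.08 dist 11.5 dr 2.1 F [-0.2 -0.  -1.4] w 22.1
0.036 -0.005 0.003 -1.0 -11.4 -1.1 10
```

>>> servo_tool(
  targets="0.018 -0.003 0 -0.5 -6 0 10; 0.018 -0.002 0 -0.5 -5 0 10; 0 0 0 0 0 0 10; 0 0 0 0 0 0 10",
)

```text
time: 68.97
tool_pos: [0.6158, 0.0599, 0.1645]
tcp_rot: [-2.244, -2.191, 0.009]
wrist_force: [-0.3, -0.4, -1.2]
width: 0.264
```

```bash
python3 plan.py 618 60 168 -1.5 10 28 f;python3 - <<'E'
from h import *
s=cam("side"); crop(s,240,195,290,245,12,"s49.png");crop(s,220,140,320,240,6,"s49b.png")
E
```

```text
t=68.97 pos [615.8  59.9 164.5] yaw -1.4 q6 0.08 dist 4.1 dr 0.5 F [-0.3 -0.4 -1.2] w 22.5
-0.008 0.001 0.002 0.2 2.1 -3.5 10
```

View pics/s49.png

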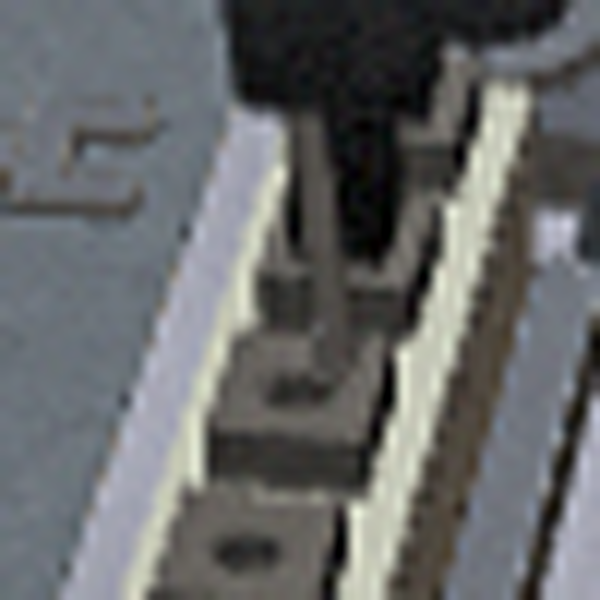

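View pics/s49b.png

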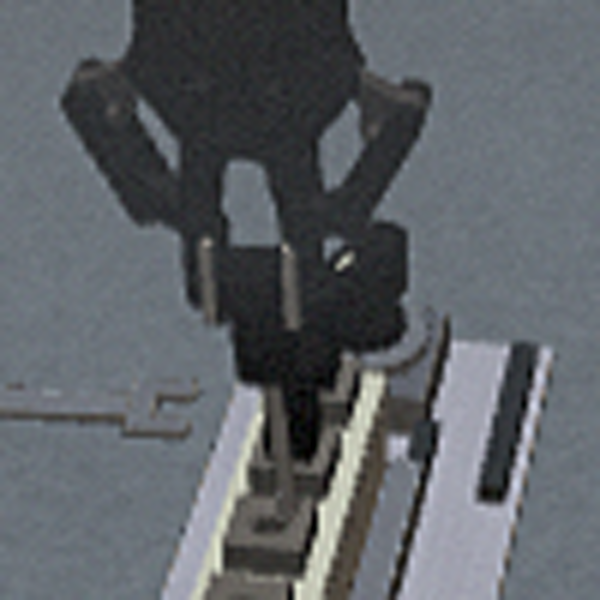

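>>> servo_tool(
  targets="-0.024 0 0 0 2 -2 10; -0.024 0 0 0 1.5 -2 10; 0 0 0 0 0 0 10; 0 0 0 0 0 0 10",
)

```text
time: 69.35
tool_pos: [0.6192, 0.0598, 0.1678]
tcp_rot: [2.224, 2.172, 0.047]
wrist_force: [0.2, 0.1, -0.4]
width: 0.267
```

```bash
python3 plan.py 618 60 168 -1.5 10 28 f;python3 - <<'E'
from h import *
s=cam("side"); crop(s,240,195,290,245,12,"s50.png")
E
```

```text
t=69.35 pos [619.2  59.8 167.8] yaw -1.4 q6 0.08 dist 1.3 dr 2.5 F [ 0.2  0.1 -0.4] w 22.8
0.044 0.001 0.003 0.2 -1.2 -0.3 10
```

View pics/s50.png

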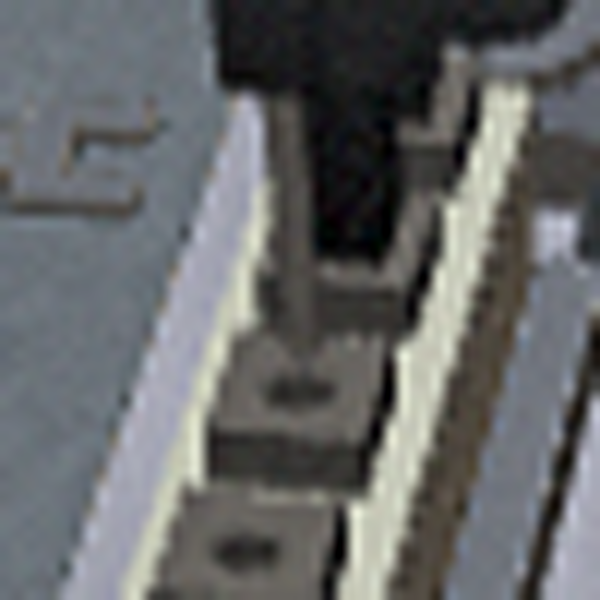

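>>> servo_tool(
  targets="0 0 0 0 0 3.5 10; 0 0 0 0 -0.3 3 10; 0 0 0 0 0 0 10; 0 0 0 0 0 0 10",
)

```text
time: 69.73
tool_pos: [0.6193, 0.0598, 0.1612]
tcp_rot: [2.224, 2.172, 0.048]
wrist_force: [-0.6, -0.5, 0.2]
width: 0.264
```

```bash
python3 q.py;python3 - <<'E'
from h import *
s=cam("side"); crop(s,250,210,280,240,20,"s51.png");f=lambda p:np.round((proj(s,p)-[250,210]+.47)*20,1)
for z in (.086,.088,.09): print(z,f([.6139,.0574,z]))
E
```

```text
69.73 pos [619.3  59.8 161.2] yaw -1.36 tq [0.021 0.04  0.022] j6 0.0 w 22.6
0.086 [298.4 352.8]
0.088 [297.9 339.4]
0.09 [297.3 325.9]
```

View pics/s51.png

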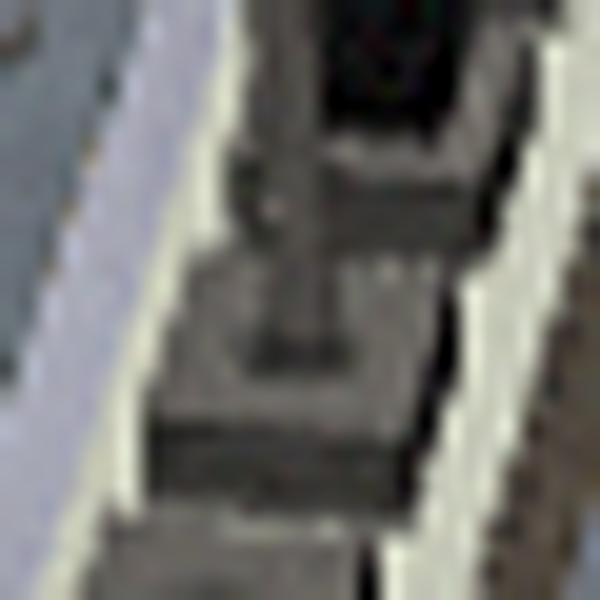

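>>> servo_tool(
  targets="0 0 0 0 -0.2 4 10",
)

```text
time: 69.87
tool_pos: [0.6199, 0.0598, 0.1577]
tcp_rot: [2.223, 2.171, 0.049]
wrist_force: [0.6, 0.3, 0.1]
width: 0.261
```

```bash
python3 q.py
```

```text
69.87 pos [619.9  59.8 157.7] yaw -1.36 tq [ 0.017 -0.035  0.008] j6 -0.001 w 22.3
```

>>> servo_tool(
  targets="0 0 0 0 -0.2 4 10",
)

```text
time: 69.95
tool_pos: [0.6205, 0.0596, 0.154]
tcp_rot: [2.223, 2.171, 0.05]
wrist_force: [-0.2, -2.2, -0.7]
width: 0.266
```

```bash
python3 q.py
python3 - <<'E'
from h import *
s=cam("side"); crop(s,250,210,280,240,20,"s52.png")
E
```

```text
69.95 pos [620.5  59.6 154. ] yaw -1.35 tq [-0.321  0.022 -0.007] j6 0.012 w 22.7
```

View pics/s52.png

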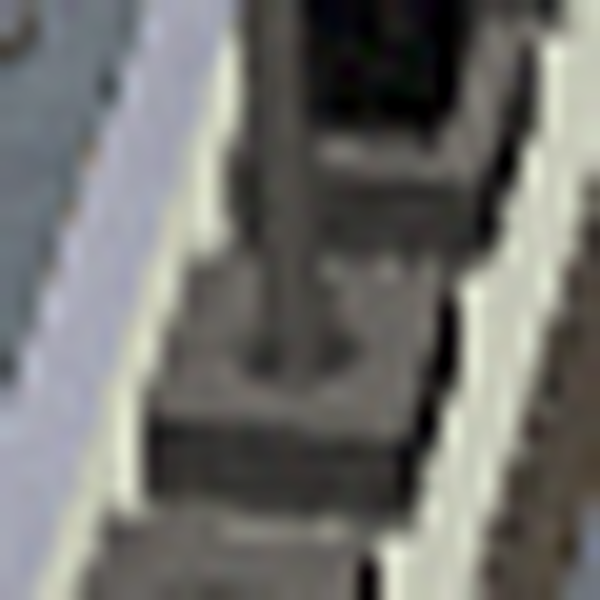

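>>> servo_tool(
  targets="0 0 0 -2 -0.3 2 10; 0 0 0 0 -0.3 4 10",
)

```text
time: 70.17
tool_pos: [0.62, 0.0572, 0.1466]
tcp_rot: [2.222, 2.171, 0.049]
wrist_force: [-0.0, -0.0, -0.3]
width: 0.262
```

```bash
python3 q.py
```

```text
70.17 pos [620.   57.2 146.6] yaw -1.34 tq [ 0.008  0.016 -0.002] j6 -0.026 w 22.4
```

>>> servo_tool(
  targets="0 0 0 -0.5 -0.6 5 10; 0 0 0 0 -0.6 5 10",
)

```text
time: 70.33
tool_pos: [0.6192, 0.0567, 0.1356]
tcp_rot: [2.223, 2.171, 0.05]
wrist_force: [-0.4, -0.7, -0.6]
width: 0.259
```

```bash
python3 q.py
python3 - <<'E'
from h import *
s=cam("side"); crop(s,250,210,280,240,20,"s53.png")
E
```

```text
70.33 pos [619.2  56.7 135.6] yaw -1.36 tq [-0.096 -0.076 -0.009] j6 -0.008 w 22.1
```

View pics/s53.png

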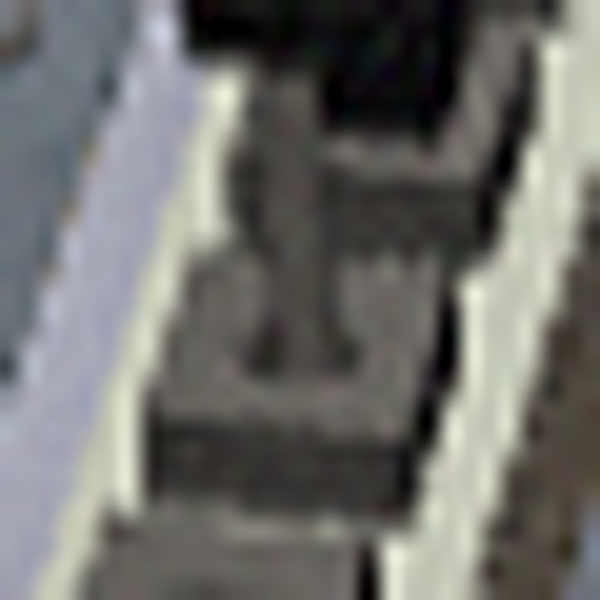

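It's in the hole and going down freely.

>>> servo_tool(
  targets="0 0 0 -0.4 -0.4 6 10; 0 0 0 0 -0.4 6 10; 0 0 0 0 -0.4 6 10; 0 0 0 0 0 0 10",
)

```text
time: 70.72
tool_pos: [0.6177, 0.0562, 0.1134]
tcp_rot: [2.224, 2.172, 0.047]
wrist_force: [1.5, -0.0, -0.8]
width: 0.263
```

```bash
python3 q.py
```

```text
70.72 pos [617.7  56.2 113.4] yaw -1.36 tq [-0.101 -0.367  0.03 ] j6 0.004 w 22.5
```

>>> servo_tool(
  targets="0 0 0 -0.3 -0.4 6 10; 0 0 0 0 -0.4 5 10; 0 0 0 0 0 4 10; 0 0 0 0 0 0 10",
)

```text
time: 71.05
tool_pos: [0.6173, 0.056, 0.0963]
tcp_rot: [2.225, 2.172, 0.046]
wrist_force: [1.8, -0.2, -0.9]
width: 0.266
```

```bash
python3 q.py
```

```text
71.05 pos [617.3  56.   96.3] yaw -1.36 tq [-0.119 -0.208 -0.006] j6 0.002 w 22.7
```

>>> servo_tool(
  targets="0 0 0 0 0 3 10; 0 0 0 0 0 3 10; 0 0 0 0 0 3 10; 0 0 0 0 0 2 10",
)

```text
time: 71.38
tool_pos: [0.6188, 0.0561, 0.0894]
tcp_rot: [2.224, 2.172, 0.048]
wrist_force: [-6.6, -1.1, 12.2]
width: 0.262
```

```bash
python3 q.py
```

```text
71.38 pos [618.8  56.1  89.4] yaw -1.36 tq [-0.092  1.204  0.031] j6 0.003 w 22.4
```

>>> servo_tool(
  targets="0 0 0 0 -0.5 -0.5 50; 0 0 0 0 0 0 50; 0 0 0 0 0 0 50; 0 0 0 0 0 0 50; 0 0 0 0 0.3 -10 50; 0.02 0 0 0 0 -25 50; 0.02 0 0 0 0 -35 50; 0 0 0 0 0 -35 50",
)

```text
time: 72.05
tool_pos: [0.6078, 0.0561, 0.1883]
tcp_rot: [-2.239, -2.187, 0.022]
wrist_force: [0.5, 1.3, 0.8]
width: 0.585
```

>>> servo_tool(
  targets="0 0 0 0 -35 -20 50; 0 0 0 10 -38 -10 50; 0 0 0 20 -35 0 50; 0 0 0 30 -20 0 50; 0 0 0 35 -10 0 50; 0 0 0 35 0 0 50; 0 0 0 35 0 0 50; 0 0 0 0 0 0 50",
)

```text
time: 72.72
tool_pos: [0.4772, 0.2285, 0.2387]
tcp_rot: [2.253, 2.183, 0.013]
wrist_force: [-0.3, 0.0, 0.5]
width: 0.585
```

```bash
python3 q.py
python3 - <<'E'
from h import *
s=cam("side"); crop(s,220,140,350,300,3.7,"s54.png");c=cam("top"); crop(c,195,165,355,245,5,"t54.png"); cv2.imwrite("pics/top54.png",c["bgr"])
E
```

```text
72.72 pos [477.2 228.5 238.7] yaw -1.81 tq [-0.011  0.046  0.048] j6 0.516 w 49.9
```

View pics/s54.png

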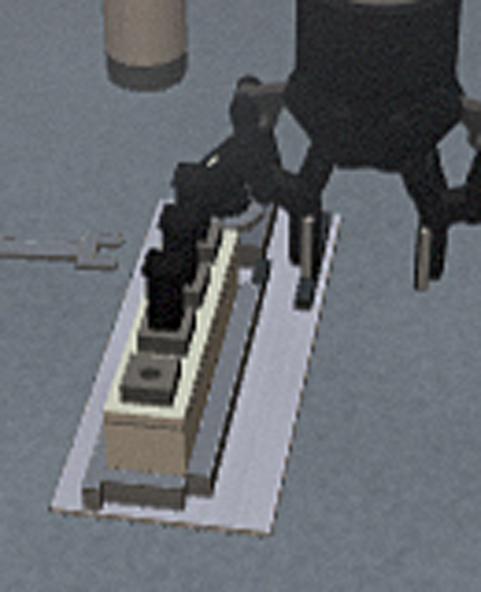

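View pics/t54.png

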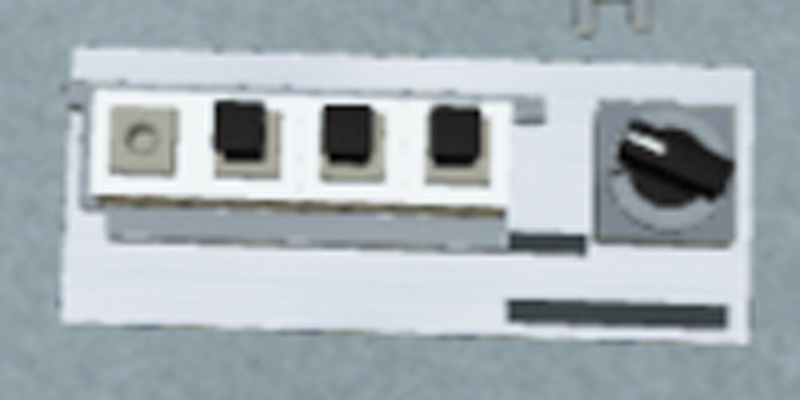

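View pics/top54.png

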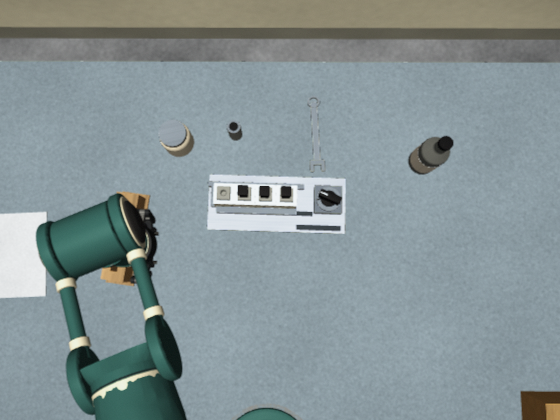

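>>> servo_tool(
  targets="0 0 0 0 -30 -10 50; 0 0 0 0 -30 0 50; 0 0 0 0 -15 0 50; 0 0 0 0 0 0 50; 0 0 0 0 0 0 50; 0 0 0 0 0 0 50",
)

```text
time: 73.32
tool_pos: [0.4017, 0.2204, 0.2472]
tcp_rot: [2.257, 2.173, 0.001]
wrist_force: [0.4, -0.9, -0.3]
width: 0.582
```

```bash
python3 q.py
python3 - <<'E'
from h import *
s=cam("side"); crop(s,235,170,305,245,8,"s55.png");c=cam("top"); crop(c,300,170,360,240,8,"t55.png")
T=lambda x,y:(x/5+195-.4,y/5+165-.4)
for n,q in dict(s2=[(215,100),(263,103),(265,160),(218,160)],s3=[(324,105),(374,107),(372,163),(325,162)],s4=[(431,108),(481,108),(481,165),(431,164)]).items():
    w=np.array([onz(c,*T(*p),.136)[:2] for p in q])*1000; print(n,np.round(w.mean(0),1))
E
```

```text
73.32 pos [401.7 220.4 247.2] yaw -2.18 tq [-0.004 -0.044 -0.004] j6 0.015 w 49.7
s2 [612.3  57.5]
s3 [610.9   8. ]
s4 [610.2 -40.8]
```

View pics/s55.png

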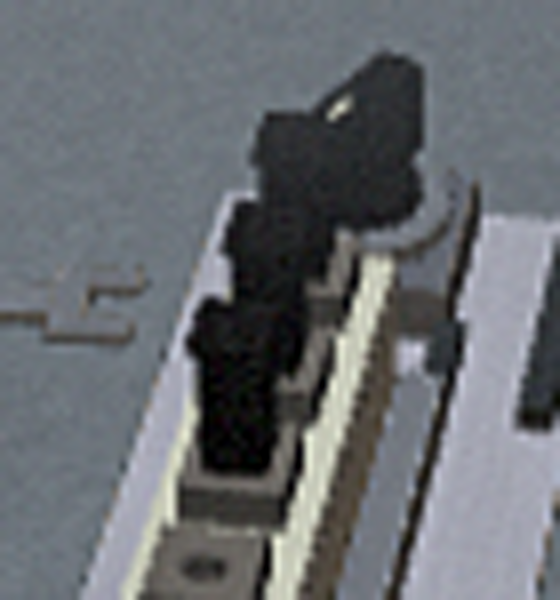

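View pics/t55.png

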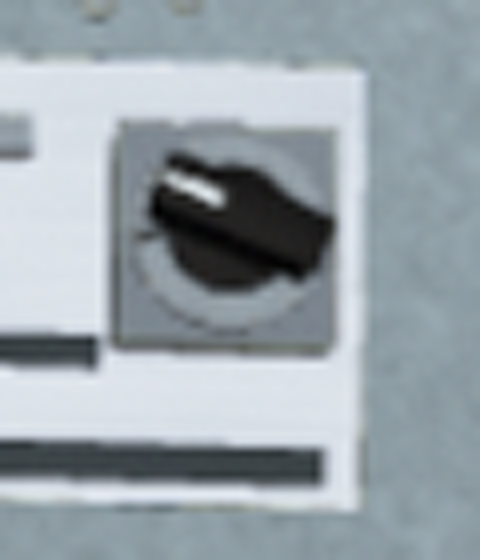

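```bash
python3 -c "
from workcell import finish_job
print(finish_job())"
```

```text
the job is handed in; nothing more can be done
None
```

I finished all the steps and handed the job in at about 73 s of the 210 s allowed.

- **Vials:** all four stand upright in one row from the end stop, each touching the next. One was knocked aside during the run, so I found it again in the images before picking it up.
- **Clamp knob:** I turned it clockwise until the clutch slipped, then stopped. My slip estimates run from about 0.34 to 0.46 rad. The lowest reading came from the camera's view of the white line against the tick. The highest came from comparing that picture with the first one. From the torque and turn angle I get about 0.42 rad. All fall between the first click (0.30) and the second (0.60). The last picture shows the knob has not moved since.
- **Rods:** I put all three into the second, third and fourth vials from the end stop, pushing each down until the shoulder met the mouth with 12 to 23 N. The tool stopped at nearly the same height each time (89.4 to 89.9 mm). The first vial has no rod.
- **What went wrong:** the pads held the rods by the cap (about 22.5 mm opening) rather than the narrower grip, so they leaned slightly. The third rod caught on the rim of its mouth once; I lifted it, straightened it and it then went in freely.
- **Other things on the bench:** I touched nothing else. In the last pictures the bottle, jar, wrench and socket look to be where they started.

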